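Load flat cells into the contact station

TASK

Pull the slotted tray of the contact station fully out, then stand every blue cell on the table upright in a slot of its own, terminals up and right down on the slot floor (any slots). Then push the tray fully home under the contact head, press the head's palm knob all the way down for a moment so that the contacts meet the terminals, and let it rise again. Finally draw the loaded tray fully out again, ready for collection. Leave the other things on the table where they are.

Things in the scene. Friction and masses are not known exactly. Their poses are not given: they have to be found in the camera images.
- cell0: a flat blue battery cell, a rigid block 110 long x 64 wide x 22 thick, 0.3 kg (hidden +-20%), with two steel terminals (14 x 12, standing 8 proud) on one of its short ends; at the start it lies flat on the table. Origin: centre of the block. x: along the length towards the terminal end; y: across the 64 width; z: through the thickness. It may be absent (None): 2 to 4 cells are there.
- cell1: a flat blue battery cell, a rigid block 110 long x 64 wide x 22 thick, 0.3 kg (hidden +-20%), with two steel terminals (14 x 12, standing 8 proud) on one of its short ends; at the start it lies flat on the table. Origin: centre of the block. x: along the length towards the terminal end; y: across the 64 width; z: through the thickness. It may be absent (None): 2 to 4 cells are there.
- cell2: a flat blue battery cell, a rigid block 110 long x 64 wide x 22 thick, 0.3 kg (hidden +-20%), with two steel terminals (14 x 12, standing 8 proud) on one of its short ends; at the start it lies flat on the table. Origin: centre of the block. x: along the length towards the terminal end; y: across the 64 width; z: through the thickness. It may be absent (None): 2 to 4 cells are there.
- cell3: a flat blue battery cell, a rigid block 110 long x 64 wide x 22 thick, 0.3 kg (hidden +-20%), with two steel terminals (14 x 12, standing 8 proud) on one of its short ends; at the start it lies flat on the table. Origin: centre of the block. x: along the length towards the terminal end; y: across the 64 width; z: through the thickness. It may be absent (None): 2 to 4 cells are there.
- tray (a joint): travel of the white slotted tray on its rails, m: 0 = pulled fully out towards the robot (stop), 0.120 = pushed home under the contact head (stop). It has no spring or latch; about 4 N of friction; starts part-way in.
- tray_floor (a point): centre of the tray's floor, on the surface where the cells stand (20 above the table); moves with the tray. x: direction in which the tray is pushed home; y: along the row of slots; z: up. The tray is 90 (x) by 206 (y); a lip 38 high along both long sides leaves 68 clear in x. Five blocks 20 thick and 40 high, at y = -92, -46, 0, 46, 92, leave four slots 26 wide. 
- slot0 (a point): centre of the floor of slot 0, at y = -69 in the tray's frame; axes as tray_floor. The slot is 26 wide (y), 68 long (x), 40 deep. A cell stands in it on the short end without terminals: 64 width along x, 22 thickness along y, its centre 55 above the slot floor, its upper part free above the blocks; the play lets it lean by up to 0.17 rad, which is fine.
- slot1 (a point): centre of the floor of slot 1, at y = -23 in the tray's frame; axes as tray_floor. The slot is 26 wide (y), 68 long (x), 40 deep. A cell stands in it on the short end without terminals: 64 width along x, 22 thickness along y, its centre 55 above the slot floor, its upper part free above the blocks; the play lets it lean by up to 0.17 rad, which is fine.
- slot2 (a point): centre of the floor of slot 2, at y = 23 in the tray's frame; axes as tray_floor. The slot is 26 wide (y), 68 long (x), 40 deep. A cell stands in it on the short end without terminals: 64 width along x, 22 thickness along y, its centre 55 above the slot floor, its upper part free above the blocks; the play lets it lean by up to 0.17 rad, which is fine.
- slot3 (a point): centre of the floor of slot 3, at y = 69 in the tray's frame; axes as tray_floor. The slot is 26 wide (y), 68 long (x), 40 deep. A cell stands in it on the short end without terminals: 64 width along x, 22 thickness along y, its centre 55 above the slot floor, its upper part free above the blocks; the play lets it lean by up to 0.17 rad, which is fine.
- tray_handle (a point): middle of the top edge of the tray's handle, an upright black plate 10 thick (x), 90 wide (y), spanning 13 to 61 above the table, 115 in front of the tray's centre; 65 of free space between it and the tray. Axes as tray_floor.
- head (a joint): how far the contact head (black plate 50 in x, 205 in y, underside 155 above the table when up) is pressed down, m: 0 = up (spring), 0.012 = on its stop; net push about 3 N to start, 10 N at the stop; springs back when let go. Standing cells reach 138 high and pass under it when fully down in their slots.
- head_top (a point): middle of the top of the head's round black palm knob, 58 across, 246 above the table when up. Below it a fixed aluminium cross-beam (50 in x, 250 in y, top 209 above the table) on two posts; knob, beam and head are centred 120 beyond the tray's centre when the tray is out. Axes as tray_floor.
- meter: bystander: a hand-held test meter, flat orange box 150 x 75 x 32; must stay where it is. Origin: centre of its underside.
- tape: bystander: a yellow roll of tape lying flat, 100 across, 45 high; must stay where it is. Origin: centre of its underside.
- cleaner: bystander: a standing bottle, 60 across, 160 high; must stay where it is. Origin: centre of its underside.
- driver: bystander: a screwdriver lying down, about 200 long; must stay where it is.
- mug: bystander: a white cup, 80 across, 90 high; must stay where it is. Origin: centre of its underside.
- carton: bystander: a small cardboard carton 120 x 80 x 50; must stay where it is. Origin: centre of its underside.
There are look-alikes about, which are no part of the job. What is shaped like the cell3 but green is not meant.

How it is judged (in metres and radians):
On the way, in this order (a step that is already met when the one before it is completed fails the run):
1. the tray is pulled fully out (value of joint tray below 0.008 m), for 0.2 s.
2. every cell stands upright, terminals up, on the floor of a slot, with the tray still out (x of cell0 in the frame of tray_floor between -0.014 and 0.014 m and y of cell0 in the frame of tray_floor between -0.085 and 0.085 m and z of cell0 in the frame of tray_floor between 0.05 and 0.061 m and angle between each of cell0, cell1, cell2, cell3's own x axis and vertical below 0.2 rad and x of cell1 in the frame of tray_floor between -0.014 and 0.014 m and y of cell1 in the frame of tray_floor between -0.085 and 0.085 m and z of cell1 in the frame of tray_floor between 0.05 and 0.061 m and x of cell2 in the frame of tray_floor between -0.014 and 0.014 m and y of cell2 in the frame of tray_floor between -0.085 and 0.085 m and z of cell2 in the frame of tray_floor between 0.05 and 0.061 m and x of cell3 in the frame of tray_floor between -0.014 and 0.014 m and y of cell3 in the frame of tray_floor between -0.085 and 0.085 m and z of cell3 in the frame of tray_floor between 0.05 and 0.061 m and value of joint tray below 0.03 m), for 0.3 s.
3. the loaded tray is pushed home (x of cell0 in the frame of tray_floor between -0.014 and 0.014 m and y of cell0 in the frame of tray_floor between -0.085 and 0.085 m and z of cell0 in the frame of tray_floor between 0.05 and 0.061 m and angle between each of cell0, cell1, cell2, cell3's own x axis and vertical below 0.2 rad and x of cell1 in the frame of tray_floor between -0.014 and 0.014 m and y of cell1 in the frame of tray_floor between -0.085 and 0.085 m and z of cell1 in the frame of tray_floor between 0.05 and 0.061 m and x of cell2 in the frame of tray_floor between -0.014 and 0.014 m and y of cell2 in the frame of tray_floor between -0.085 and 0.085 m and z of cell2 in the frame of tray_floor between 0.05 and 0.061 m and x of cell3 in the frame of tray_floor between -0.014 and 0.014 m and y of cell3 in the frame of tray_floor between -0.085 and 0.085 m and z of cell3 in the frame of tray_floor between 0.05 and 0.061 m and value of joint tray above 0.114 m), for 0.2 s.
4. the contact head is pressed fully down over the loaded tray (all of step 3 and value of joint head above 0.01 m), for 0.2 s.
5. the tray is drawn fully out again with every cell standing in it (x of cell0 in the frame of tray_floor between -0.014 and 0.014 m and y of cell0 in the frame of tray_floor between -0.085 and 0.085 m and z of cell0 in the frame of tray_floor between 0.05 and 0.061 m and angle between each of cell0, cell1, cell2, cell3's own x axis and vertical below 0.2 rad and x of cell1 in the frame of tray_floor between -0.014 and 0.014 m and y of cell1 in the frame of tray_floor between -0.085 and 0.085 m and z of cell1 in the frame of tray_floor between 0.05 and 0.061 m and x of cell2 in the frame of tray_floor between -0.014 and 0.014 m and y of cell2 in the frame of tray_floor between -0.085 and 0.085 m and z of cell2 in the frame of tray_floor between 0.05 and 0.061 m and x of cell3 in the frame of tray_floor between -0.014 and 0.014 m and y of cell3 in the frame of tray_floor between -0.085 and 0.085 m and z of cell3 in the frame of tray_floor between 0.05 and 0.061 m and value of joint tray below 0.008 m), for 0.2 s.
At the end, for the whole second after the job is handed in: Tray out again (joint below 0.008); head up (below 0.003); every cell present at rest in the tray, within 0.2 rad of upright, terminals up, centre 50 to 61 mm above the slot floor and within 14 mm of the tray's long centre line (all of step 5 and value of joint head below 0.003 m and linear speed of each of cell0, cell1, cell2, cell3 below 0.02 m/s); the robot touches nothing.
It fails at once if a bystander is moved more than 5 cm (distance of any of meter, tape, cleaner, driver, mug, carton from where it was at the start of the episode above 0.05 m).
It fails at once if a bystander is knocked over (angle between any of meter, tape, cleaner, mug, carton's own z axis and vertical above 0.6 rad).
Of cell0, cell1, cell2, cell3 only 2 to 4 are there at a start; the rules pass over those that are not, and their reading is None.
At some moment in a run one of cell0, cell1, cell2, cell3 may be knocked a few centimetres aside while the robot is not near it.
It also fails if it takes over 210 s, if anything falls off the work surface, if the arm or the gripper's body presses on something with over 40 N, if the wrist force passes 120 N, or if a joint passes its speed limit or range.

ROBOT

A 6-joint arm with a two-finger parallel gripper is mounted at the origin on the work surface. World frame = base frame: x ahead of the robot, y to its left, z up, the work surface at z = 0. Lengths are in m, angles in degrees, forces in N, time in s.
With the tool pointing down it reaches from about 0.375 to 0.9 m from the base axis. Payload 3.1 kg.
Tool frame: the origin (TCP) lies at the centre of the arm's flange, where the gripper is bolted on; the fingertips stand 173 mm ahead of it and the grasp point (between the pads) lies 155 mm ahead of it; z points along the fingers, y is the line along which they close (so a half turn about z gives the same grasp; the last joint's range is limited). The gripper opens to 85 mm and grips with 20 to 120 N. Pads are 22 mm wide; open, the fingers measure 114 mm over their backs; the gripper's body (76 mm by 85 mm) begins 54 mm behind the grasp point. The pads swing forward as they close: fully open they stand 13 mm farther back than shut.
Start: joints at [62.71, 30.224, 82.088, -0, 67.689, -10.227], TCP at [0.183, 0.597, 0.405] pointing down, gripper open.
Joint ranges: [-176.69, 176.69], [-43.24, 126.21], [12.49, 139.97], [-82, 262], [0, 151.66], [-163.58, 163.58]. Speed limits (degrees/s): [159.86, 159.86, 180, 180, 180, 180].

INTERFACE

Orientations are given as a 3x3 rotation matrix whose columns are the frame's x, y, z axes.
In Python, from rig import ctrl, viewer, nets gives the robot as it stands.
- The arm moves only by the tool move_arm, never from a script. Its argument "commands" is a list of rows, each an object with "travel": the shift along the tool's x, y, z in units of 2 cm (1.0 is 2 cm), a list of three; "twist": the turn, a rotation vector about the tool's x, y, z in units of 0.12 rad (1.0 is 0.12 rad), a list of three; "fingers": the opening, from -1 (shut) to 1 (fully open). In form: [{"travel": [dx, dy, dz], "twist": [rx, ry, rz], "fingers": fingers}, ...]. A call has 1 to 8 rows; each row shifts and turns the commanded pose from where the row before left it, along the tool's axes as they then stand; what a row does not reach is not made up. A row lasts 1/12 s, in which the tool goes at most 41.7 mm and 7.16 degrees, less where a joint would pass 70% of its speed; a pose out of reach is approached as far as the arm can. A call with a number of a shift or a turn outside -1 to 1 is refused whole. A call with a gripper value outside its range is refused whole. The fingers move at their own pace and stop on an object; "force" is the grip in N (left out, the last holds). Time passes only in rows, so rows that do not move let the fingers close. It gives the time, the measured TCP pose, the force, the opening and the grip force at its end, in the units of the state.
- ctrl.get_obs(): the state, without advancing time (a new reading comes with each control period).
- viewer.read_camera(name): name is "side" or "top" or "wrist"; returns the picture (384x512x3 uint8, red, green, blue); there is no depth.
- viewer.get_calibration(name): a dict with "fx", "fy", "cx", "cy" (pixels), "world_to_cam" (4x4, takes a point from world to camera coordinates). Camera axes: x right, y down, z forward; pixel columns grow to the right and rows downward; lengths in m; the calibration is good to about 2 mm. A picture is of the moment at which its call begins: read the wrist's pose just before it. get_calibration takes no time and is no camera call; for the wrist camera it gives the pose at the moment of the call.
- ctrl.finish_job(): hands the job in; it is judged then, once.
Trained networks look in the newest picture that a camera, given by its name, has taken for a name from the list of things; names that differ only in an ending like _2 or _b are one class to them, and where a whole thing is asked for, a point or a joint stands for the part that bears it (a point fixed in the world has none). Each returns a list of dicts, best first, with "p" (0 to 1); they miss things now and then, are a little off and sometimes report something else, mostly with a low value. They report only what shows in the picture. A call takes as long as a camera call. They do not tell look-alikes from the thing itself.
- nets.outline_of(label, camera): "region" (384x512 bool, what is visible of it) and "bbox" ([left, top, right, bottom] in pixels, round what is visible of it).
The state is a dict: "clock": time; "q": joint angles; "qd": joint speeds; "effort": joint torques, N m; "tcp_pos": TCP position; "tcp_rot": TCP orientation; "wrist_force": force on the tool from outside, world axes, zero at the start; "torque": the same for the moment, N m; "width": opening from 0.0 (shut) to 1.0 (fully open); "finger_force": force on a finger pad.
Only numpy, scipy, OpenCV 4.12 (cv2) and the standard library are available. Lean on these libraries where they do the work, as an engineer would, in place of code of your own. Each camera call takes 0.05 s, during which the arm holds its last target. There are 200 camera calls.

## Working session

There is one attempt and no reset: what is moved stays moved. The work goes in short steps, Python scripts to look and compute and a tool call to move; the robot and the scene stay as the last step left them, time stands still between calls to the robot, and variables do not carry over. Pictures are saved under pics/ and viewed, at most 14 in all, crops included, and the job is handed in when it is done.

Besides the shell and the picture viewer there is one more tool, called after "Emit:" as a command line: name --argument value ..., lists and objects as JSON in quotes. move_arm: Moves the arm, as the interface text tells. Shifts and turns lie within -1 to 1; 1 stands for 2 cm of shift or 0.12 rad of turn. Its arguments: {"type":"object","properties":{"commands":{"type":"array"},"force":{"type":"number"}},"required":["commands"]}

```bash
ls; mkdir -p pics
cat > h.py <<'E'
import numpy as np, cv2
from rig import ctrl, viewer, nets
def shot(n,f=None):
    im=viewer.read_camera(n); c=viewer.get_calibration(n)
    if f: cv2.imwrite(f'pics/{f}.png',im[:,:,::-1])
    return im,c
def ray(c,u,v):
    T=np.array(c['world_to_cam']);R=T[:3,:3];o=-R.T@T[:3,3]
    return o,R.T@np.array([(u-c['cx'])/c['fx'],(v-c['cy'])/c['fy'],1])
def atz(c,u,v,z):
    o,d=ray(c,u,v); return o+d*(z-o[2])/d[2]
def proj(c,p):
    T=np.array(c['world_to_cam']);q=T[:3,:3]@np.asarray(p)+T[:3,3]
    return np.array([c['fx']*q[0]/q[2]+c['cx'],c['fy']*q[1]/q[2]+c['cy']])
def tri(obs):
    A=np.zeros((3,3));b=np.zeros(3)
    for c,u,v in obs:
        o,d=ray(c,u,v);d=d/np.linalg.norm(d);M=np.eye(3)-np.outer(d,d);A+=M;b+=M@o
    return np.linalg.solve(A,b)
E
python3 - <<'E'
from h import *
np.set_printoptions(precision=3,suppress=True)
a,c=shot('top');b,d=shot('side')
cv2.imwrite('pics/a.png',a[:,:,::-1]);cv2.imwrite('pics/b.png',b[:,:,::-1])
for k in (c,d):
    o,_=ray(k,256,192);print(o,k['fx'],ray(k,256,192)[1],ray(k,0,192)[1])
print(ctrl.get_obs())
E
```

```text
pics
[ 0.243 -0.01   1.776] 499.36523789911166 [ 0.187 -0.002 -0.982] [ 0.175  0.51  -0.982]
[-0.229 -0.869  1.459] 464.607828578811 [ 0.447  0.483 -0.753] [ 0.032  0.845 -0.757]
{'clock': 0.1, 'q': array([ 62.712,  30.275,  82.149,  -0.002,  67.692, -10.229]), 'qd': array([ 0.004, -0.061, -0.178, -0.115, -0.075, -0.013]), 'effort': array([ -0.   , -44.33 , -17.858,  -0.   ,   0.004,  -0.   ]), 'tcp_pos': array([0.183, 0.597, 0.404]), 'tcp_rot': array([[-0.956,  0.293, -0.001],
       [ 0.293,  0.956, -0.002],
       [ 0.   , -0.002, -1.   ]]), 'wrist_force': array([0.115, 0.455, 0.431]), 'torque': array([-0.018, -0.027, -0.019]), 'finger_force': 0.0, 'width': 0.9988948149728488}
```

View pics/a.png

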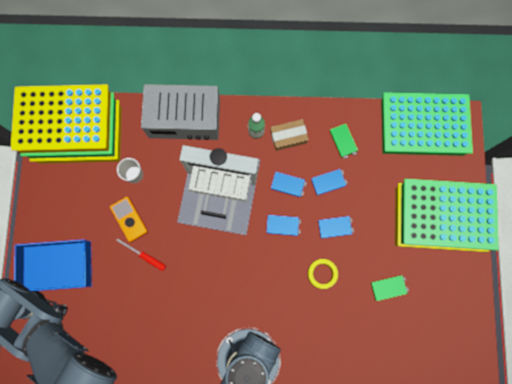

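View pics/b.png

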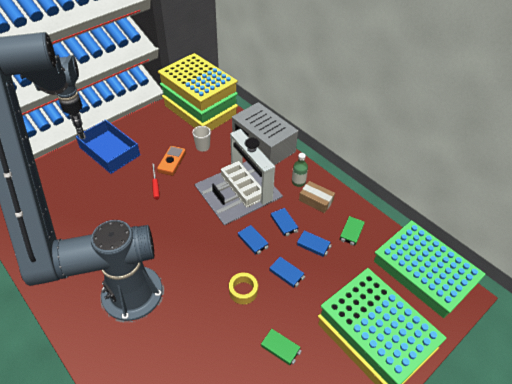

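Run:
```python
from h import *
np.set_printoptions(precision=3,suppress=True)
for n in ('top','side'):
    im,c=shot(n)
    for l in ('cell0','tray','tray_handle','head_top','meter','tape','cleaner','driver','mug','carton'):
        for r in nets.outline_of(l,n):
            m=r['region'];
            if r['p']<.2: continue
            ys,xs=np.nonzero(m);rr=cv2.minAreaRect(np.stack([xs,ys],1).astype(np.float32))
            cor=[atz(c,u,v,.02)[:2].round(3).tolist() for u,v in cv2.boxPoints(rr)]
            print(n,l,round(r['p'],2),np.array(r['bbox']),im[m].mean(0).round(),cor if n=='top' else '')
```

```text
top cell0 0.91 [369.1 276.8 409.9 296.5] [102. 208. 124.] [[0.272, -0.415], [0.302, -0.533], [0.237, -0.546], [0.207, -0.43]]
top cell0 0.89 [270.  171.9 304.7 196.4] [ 88. 160. 218.] [[0.59, -0.065], [0.655, -0.079], [0.628, -0.193], [0.564, -0.178]]
top cell0 0.76 [321.  215.  349.  239.2] [103. 168. 221.] [[0.487, -0.234], [0.503, -0.352], [0.435, -0.358], [0.42, -0.241]]
top cell0 0.73 [330.3 122.4 355.3 158. ] [ 81. 194. 105.] [[0.818, -0.274], [0.847, -0.336], [0.735, -0.381], [0.706, -0.319]]
top cell0 0.67 [265.7 214.7 300.2 232. ] [ 98. 170. 225.] [[0.433, -0.055], [0.498, -0.059], [0.492, -0.17], [0.427, -0.165]]
top tray 0.7 [188.8 166.9 251.9 217.5] [188. 191. 186.] [[0.5, 0.241], [0.671, 0.22], [0.639, 0.009], [0.469, 0.033]]
top tray_handle 0.6 [266.  214.4 297.6 235.9] [ 98. 169. 224.] [[0.434, -0.052], [0.498, -0.056], [0.492, -0.17], [0.427, -0.165]]
top tray_handle 0.59 [189.2 163.8 249.9 220.3] [187. 190. 185.] [[0.502, 0.242], [0.675, 0.217], [0.638, 0.011], [0.467, 0.04]]
top head_top 0.87 [189.9 145.1 246.8 174.3] [84. 81. 81.] [[0.673, 0.223], [0.755, 0.212], [
[... 1819 characters left out ...]
09.9 161.9 259.6 210.4] [166. 167. 160.] 
side head_top 0.62 [235.3 137.6 263.  178.5] [48. 47. 47.] 
side meter 0.72 [156.9 149.8 185.5 178.5] [178. 114.  73.] 
side meter 0.63 [212.2 161.7 260.3 208.7] [169. 169. 162.] 
side tape 0.75 [230.3 272.7 259.6 304.9] [190. 172.  75.] 
side tape 0.52 [271.2 213.3 296.7 232.6] [ 56. 106. 174.] 
side cleaner 0.92 [290.1 153.6 307.2 186.7] [111. 127. 106.] 
side cleaner 0.72 [236.  138.8 257.7 174.7] [38. 37. 38.] 
side driver 0.54 [154.8 177.8 162.7 196.8] [208.  55.  51.] 
side mug 0.64 [192.2 129.4 212.6 151.5] [151. 148. 140.] 
side carton 0.82 [303.6 183.4 335.1 213.4] [159. 138. 115.] 
side carton 0.25 [229.6 270.3 257.7 301.8] [191. 176.  76.]
```

Four blue cells: top view (288,184), (329,181), (283,225), (336,227). Possible confusions are the green cells at (344,140) and (389,288), the blue bin at (52,265), and the blue cells in racks. I choose the four blue ones lying on the open table. Close crop to check, and to see the terminal ends.

Run:
```python
import cv2
a=cv2.imread('pics/a.png')
cv2.imwrite('pics/c.png',cv2.resize(a[130:270,170:370],None,fx=4,fy=4,interpolation=cv2.INTER_CUBIC))
```

```text
(no output)
```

View pics/c.png

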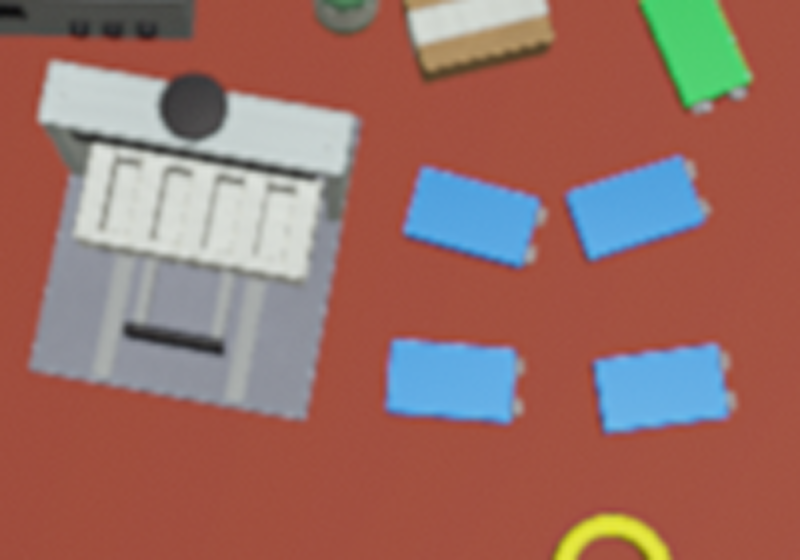

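The crop confirms four blue cells, each with its terminals on the right (-y) end. The handle's top edge runs from crop (124,328) to (225,348), i.e. top px (201,212)–(226,217). The green cell at the crop's top right is a look-alike.

```bash
cat >> h.py <<'E'
from scipy.spatial.transform import Rotation as Ro
np.set_printoptions(precision=3,suppress=True)
def plan(p,R,n=None,s=None):
    """n equal rows from pose s (default: as measured) to TCP pose p,R"""
    if s is None:
        o=ctrl.get_obs(); s=(o['tcp_pos'],o['tcp_rot'])
    p0,R0=s; w=Ro.from_matrix(np.array(R0).T@R).as_rotvec()
    for k in range(n or 1,99):
        S=sum(np.array(R0)@Ro.from_rotvec(w*i/k).as_matrix() for i in range(k))
        t=np.linalg.solve(S,np.array(p)-p0)/.02; tw=w/k/.12
        if max(abs(t).max(),abs(tw).max())<=1: break
    print(k,'rows travel',t.round(2).tolist(),'twist',tw.round(2).tolist()); return p,R
def down(yaw):  # tool down, tool y at heading yaw (rad)
    y=np.array([np.cos(yaw),np.sin(yaw),0]);z=np.array([0,0,-1.]);return np.stack([np.cross(y,z),y,z],1)
def blue(im,lo=95,hi=125):
    h=cv2.cvtColor(im,cv2.COLOR_RGB2HSV); m=cv2.inRange(h,(lo,110,70),(hi,255,255)); return m
E
python3 - <<'E'
from h import *
c=viewer.get_calibration('top')
e=np.array([atz(c,170+x/4,130+y/4,.061) for x,y in((124,326),(225,344))]);print(e,e.mean(0)); r=e[0]-e[1];print(np.degrees(np.arctan2(-r[0],r[1])),np.linalg.norm(r))
k=atz(c,170+194/4,130+106/4,.246);print('knob',k)
im,_=shot('top');m=blue(im)
for ct in cv2.findContours(m,0,1)[0]:
    a=cv2.contourArea(ct)
    if 200<a<1500:
        P=np.array([atz(c,u,v,.022)[:2] for u,v in ct[:,0]],np.float32);rr=cv2.minAreaRect(P)
        M=cv2.moments(ct);print(a,M['m10']/M['m00'],M['m01']/M['m00'],rr)
w=viewer.get_calibration('wrist');o=ctrl.get_obs()
T=np.linalg.inv(np.array(w['world_to_cam']));print(o['tcp_rot'].T@T[:3,:3],o['tcp_rot'].T@(T[:3,3]-o['tcp_pos']),w['fx'])
yaw=np.arctan2(-r[0],r[1])
for Y in (yaw,yaw+np.pi): plan(list(e.mean(0)[:2])+[.32],down(Y))
E
```

```text
[[0.497 0.175 0.061]
 [0.483 0.087 0.061]] [0.49  0.131 0.061]
-8.78381526288191 0.08921163543364041
knob [0.647 0.107 0.246]
501.0 334.65834996673317 226.86726546906186 ((0.4595097005367279, -0.2949056327342987), (0.06228160113096237, 0.10964220017194748), 8.804640769958496)
493.5 282.2880783519081 225.0675447483958 ((0.4614555537700653, -0.11048072576522827), (0.10756757110357285, 0.0630827471613884), 86.14460754394531)
479.0 287.5782881002088 184.0490605427975 ((0.6097153425216675, -0.12738661468029022), (0.10784050822257996, 0.06394903361797333), 75.42508697509766)
482.0 328.19052558782846 181.75933609958506 ((0.621616542339325, -0.2728095054626465), (0.06312042474746704, 0.10961811244487762), 19.772233963012695)
[[-0.    -0.957 -0.291]
 [ 1.    -0.    -0.   ]
 [ 0.    -0.291  0.957]] [ 0.074 -0.001  0.032] 317.07771186411935
31 rows travel [-0.98, -0.0, 0.14] twist [0.0, -0.0, 0.38]
32 rows travel [-0.05, -0.99, 0.13] twist [0.0, 0.0, -0.45]
```

Emit:
move_arm --commands '[{"travel": [-0.98, 0, 0.14], "twist": [0, 0, 0.38], "fingers": 1}, {"travel": [-0.98, 0, 0.14], "twist": [0, 0, 0.38], "fingers": 1}, {"travel": [-0.98, 0, 0.14], "twist": [0, 0, 0.38], "fingers": 1}, {"travel": [-0.98, 0, 0.14], "twist": [0, 0, 0.38], "fingers": 1}, {"travel": [-0.98, 0, 0.14], "twist": [0, 0, 0.38], "fingers": 1}, {"travel": [-0.98, 0, 0.14], "twist": [0, 0, 0.38], "fingers": 1}, {"travel": [-0.98, 0, 0.14], "twist": [0, 0, 0.38], "fingers": 1}, {"travel": [-0.98, 0, 0.14], "twist": [0, 0, 0.38], "fingers": 1}]'

```text
clock: 1.92
tcp_pos: [0.3242, 0.5282, 0.3822]
tcp_rot: [[-0.787, 0.617, 0.0], [0.617, 0.787, 0.0], [-0.0, 0.0, -1.0]]
wrist_force: [-0.7, 0.7, -0.6]
width: 0.998
finger_force: 0.0
```

Emit:
move_arm --commands '[{"travel": [-0.98, 0, 0.14], "twist": [0, 0, 0.38], "fingers": 1}, {"travel": [-0.98, 0, 0.14], "twist": [0, 0, 0.38], "fingers": 1}, {"travel": [-0.98, 0, 0.14], "twist": [0, 0, 0.38], "fingers": 1}, {"travel": [-0.98, 0, 0.14], "twist": [0, 0, 0.38], "fingers": 1}, {"travel": [-0.98, 0, 0.14], "twist": [0, 0, 0.38], "fingers": 1}, {"travel": [-0.98, 0, 0.14], "twist": [0, 0, 0.38], "fingers": 1}, {"travel": [-0.98, 0, 0.14], "twist": [0, 0, 0.38], "fingers": 1}, {"travel": [-0.98, 0, 0.14], "twist": [0, 0, 0.38], "fingers": 1}]'

```text
clock: 2.58
tcp_pos: [0.4301, 0.4137, 0.3599]
tcp_rot: [[-0.515, 0.857, 0.001], [0.857, 0.515, 0.0], [-0.0, 0.001, -1.0]]
wrist_force: [-0.1, -0.6, 0.1]
width: 0.998
finger_force: 0.0
```

Emit:
move_arm --commands '[{"travel": [-0.98, 0, 0.14], "twist": [0, 0, 0.38], "fingers": 1}, {"travel": [-0.98, 0, 0.14], "twist": [0, 0, 0.38], "fingers": 1}, {"travel": [-0.98, 0, 0.14], "twist": [0, 0, 0.38], "fingers": 1}, {"travel": [-0.98, 0, 0.14], "twist": [0, 0, 0.38], "fingers": 1}, {"travel": [-0.98, 0, 0.14], "twist": [0, 0, 0.38], "fingers": 1}, {"travel": [-0.98, 0, 0.14], "twist": [0, 0, 0.38], "fingers": 1}, {"travel": [-0.98, 0, 0.14], "twist": [0, 0, 0.38], "fingers": 1}, {"travel": [-0.98, 0, 0.14], "twist": [0, 0, 0.38], "fingers": 1}]'

```text
clock: 3.25
tcp_pos: [0.4883, 0.2689, 0.3375]
tcp_rot: [[-0.175, 0.984, 0.001], [0.984, 0.175, 0.0], [0.0, 0.001, -1.0]]
wrist_force: [0.4, 0.1, -0.1]
width: 0.997
finger_force: 0.0
```

Emit:
move_arm --commands '[{"travel": [-0.98, 0, 0.14], "twist": [0, 0, 0.38], "fingers": 1}, {"travel": [-0.98, 0, 0.14], "twist": [0, 0, 0.38], "fingers": 1}, {"travel": [-0.98, 0, 0.14], "twist": [0, 0, 0.38], "fingers": 1}, {"travel": [-0.98, 0, 0.14], "twist": [0, 0, 0.38], "fingers": 1}, {"travel": [-0.98, 0, 0.14], "twist": [0, 0, 0.38], "fingers": 1}, {"travel": [-0.98, 0, 0.14], "twist": [0, 0, 0.38], "fingers": 1}, {"travel": [-0.98, 0, 0.14], "twist": [0, 0, 0.38], "fingers": 1}, {"travel": [0, 0, 0], "twist": [0, 0, 0], "fingers": 1}]'

```text
clock: 3.92
tcp_pos: [0.4933, 0.1308, 0.3175]
tcp_rot: [[0.144, 0.99, -0.002], [0.99, -0.144, -0.001], [-0.001, -0.001, -1.0]]
wrist_force: [-1.6, 0.1, -0.4]
width: 1.0
finger_force: 0.0
```

Run:
```python
from h import *
o=ctrl.get_obs();print(o['clock'],o['q'],o['tcp_pos'],o['tcp_rot'])
im,c=shot('wrist','d')
import pickle;pickle.dump(c,open('d.pkl','wb'))
T=np.linalg.inv(np.array(c['world_to_cam']));print(T[:3])
# FK model check
q=np.radians(o['q']);E=Ro.from_euler
R=E('z',q[0])*E('y',q[1]+q[2])*E('z',q[3])*E('y',q[4])*E('z',q[5]+np.pi/2);print(R.as_matrix())
```

```text
3.9167 [  2.297  28.99  103.233  -0.074  47.871  10.635] [0.493 0.131 0.317] [[ 0.144  0.99  -0.002]
 [ 0.99  -0.144 -0.001]
 [-0.001 -0.001 -1.   ]]
[[ 0.99  -0.137 -0.042  0.504]
 [-0.143 -0.947 -0.288  0.204]
 [-0.001  0.291 -0.957  0.286]]
[[ 0.144  0.99  -0.002]
 [ 0.99  -0.144 -0.001]
 [-0.001 -0.001 -1.   ]]
```

View pics/d.png

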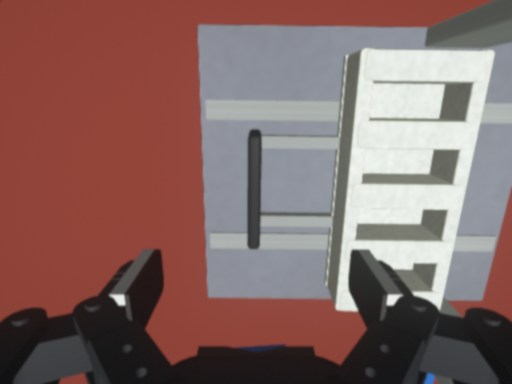

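The wrist picture shows the handle's top edge from (254,131) to (253,247) and the tray with four slots, its left lip at x≈345–365.

Run:
```python
from h import *
import pickle;c=pickle.load(open('d.pkl','rb'))
im=cv2.imread('pics/d.png');g=im.max(2);sub=(g[110:270,235:275]<75)
ys,xs=np.nonzero(sub);print(xs.min()+235,xs.max()+235,ys.min()+110,ys.max()+110,len(xs))
for y in range(125,255,12): 
    r=np.nonzero(g[y,235:275]<75)[0]; print(y,r.min()+235 if len(r) else 0,r.max()+235 if len(r) else 0, end=' | ')
a=atz(c,254.5,130,.061);b=atz(c,253,248,.061);r=a-b;print(a,b,(a+b)/2,np.linalg.norm(r),np.degrees(np.arctan2(-r[0],r[1])))
# tray front top edge z .058 & slot corners z .06
for uv in ((362,49),(336,309),(492,51)): print(atz(c,*uv,.058))
ct=viewer.get_calibration('top');print('tri',tri([(c,254,189),(ct,170+175/4,130+335/4)]))
```

```text
248 260 130 247 1319
125 0 0 | 137 249 260 | 149 249 260 | 161 249 260 | 173 249 259 | 185 249 259 | 197 248 259 | 209 248 259 | 221 248 258 | 233 248 258 | 245 249 258 | [0.5   0.183 0.061] [0.486 0.093 0.061] [0.493 0.138 0.061] 0.09100847896160136 -9.008141456489989
[0.578 0.225 0.058]
[0.547 0.025 0.058]
[0.663 0.211 0.058]
tri [0.493 0.133 0.035]
```

Run:
```python
from h import *
plan([.4925,.135,.2],down(np.radians(-8.9)))
```

```text
6 rows travel [0.02, -0.01, 0.98] twist [-0.0, 0.0, 0.02]
```

Emit:
move_arm --commands '[{"travel": [0.02, -0.01, 0.98], "twist": [0, 0, 0.02], "fingers": 1}, {"travel": [0.02, -0.01, 0.98], "twist": [0, 0, 0.02], "fingers": 1}, {"travel": [0.02, -0.01, 0.98], "twist": [0, 0, 0.02], "fingers": 1}, {"travel": [0.02, -0.01, 0.98], "twist": [0, 0, 0.02], "fingers": 1}, {"travel": [0.02, -0.01, 0.98], "twist": [0, 0, 0.02], "fingers": 1}, {"travel": [0.02, -0.01, 0.98], "twist": [0, 0, 0.02], "fingers": 1}, {"travel": [0, 0, 0], "twist": [0, 0, 0], "fingers": 1}]'

```text
clock: 4.55
tcp_pos: [0.4919, 0.1366, 0.1976]
tcp_rot: [[0.153, 0.988, -0.005], [0.988, -0.153, -0.0], [-0.001, -0.005, -1.0]]
wrist_force: [-0.5, 0.3, 0.1]
width: 0.994
finger_force: 0.0
```

Emit:
move_arm --commands '[{"travel": [0, 0, 0], "twist": [0, 0, 0], "fingers": -1}, {"travel": [0, 0, 0], "twist": [0, 0, 0], "fingers": -1}, {"travel": [0, 0, 0], "twist": [0, 0, 0], "fingers": -1}, {"travel": [0, 0, 0], "twist": [0, 0, 0], "fingers": -1}, {"travel": [0, 0, 0], "twist": [0, 0, 0], "fingers": -1}, {"travel": [0, 0, 0], "twist": [0, 0, 0], "fingers": -1}, {"travel": [0, 0, 0], "twist": [0, 0, 0], "fingers": -1}, {"travel": [0, 0, 0], "twist": [0, 0, 0], "fingers": -1}]' --force 40

```text
clock: 5.22
tcp_pos: [0.4927, 0.1358, 0.2011]
tcp_rot: [[0.155, 0.988, 0.001], [0.988, -0.155, 0.0], [0.0, 0.001, -1.0]]
wrist_force: [-0.6, 0.6, 6.3]
width: 0.109
finger_force: 41.5
```

Emit:
move_arm --commands '[{"travel": [0, -0.5, 0], "twist": [0, 0, 0], "fingers": -1}, {"travel": [0, -0.5, 0], "twist": [0, 0, 0], "fingers": -1}, {"travel": [0, -0.5, 0], "twist": [0, 0, 0], "fingers": -1}, {"travel": [0, -0.5, 0], "twist": [0, 0, 0], "fingers": -1}, {"travel": [0, -0.5, 0], "twist": [0, 0, 0], "fingers": -1}, {"travel": [0, -0.5, 0], "twist": [0, 0, 0], "fingers": -1}, {"travel": [0, -0.4, 0], "twist": [0, 0, 0], "fingers": -1}, {"travel": [0, 0, 0], "twist": [0, 0, 0], "fingers": -1}]'

```text
clock: 5.88
tcp_pos: [0.424, 0.1466, 0.201]
tcp_rot: [[0.155, 0.988, 0.0], [0.988, -0.155, 0.0], [0.0, -0.0, -1.0]]
wrist_force: [-0.1, 2.4, 8.6]
width: 0.11
finger_force: 42.1
```

Emit:
move_arm --commands '[{"travel": [0, -0.15, 0], "twist": [0, 0, 0], "fingers": -1}, {"travel": [0, -0.15, 0], "twist": [0, 0, 0], "fingers": -1}, {"travel": [0, 0, 0], "twist": [0, 0, 0], "fingers": -1}]'

```text
clock: 6.13
tcp_pos: [0.4196, 0.1473, 0.2011]
tcp_rot: [[0.155, 0.988, 0.003], [0.988, -0.155, 0.0], [0.001, 0.003, -1.0]]
wrist_force: [2.2, -0.8, 8.9]
width: 0.108
finger_force: 41.9
```

Emit:
move_arm --commands '[{"travel": [0, -0.15, 0], "twist": [0, 0, 0], "fingers": -1}, {"travel": [0, -0.15, 0], "twist": [0, 0, 0], "fingers": -1}, {"travel": [0, 0, 0], "twist": [0, 0, 0], "fingers": -1}]'

```text
clock: 6.38
tcp_pos: [0.4155, 0.1479, 0.2011]
tcp_rot: [[0.154, 0.988, 0.008], [0.988, -0.154, 0.0], [0.001, 0.008, -1.0]]
wrist_force: [6.9, -4.1, 5.1]
width: 0.108
finger_force: 41.3
```

Emit:
move_arm --commands '[{"travel": [0, -0.2, 0], "twist": [0, 0, 0], "fingers": -1}, {"travel": [0, -0.2, 0], "twist": [0, 0, 0], "fingers": -1}, {"travel": [0, 0, 0], "twist": [0, 0, 0], "fingers": -1}, {"travel": [0, 0, 0], "twist": [0, 0, 0], "fingers": -1}]'

```text
clock: 6.72
tcp_pos: [0.4133, 0.1481, 0.2011]
tcp_rot: [[0.154, 0.988, 0.022], [0.988, -0.154, -0.0], [0.003, 0.022, -1.0]]
wrist_force: [18.0, -15.6, -1.9]
width: 0.111
finger_force: 49.1
```

Emit:
move_arm --commands '[{"travel": [0, 0.2, 0], "twist": [0, 0, 0], "fingers": 1}, {"travel": [0, 0.1, 0], "twist": [0, 0, 0], "fingers": 1}, {"travel": [0, 0, 0], "twist": [0, 0, 0], "fingers": 1}, {"travel": [0, 0, 0], "twist": [0, 0, 0], "fingers": 1}, {"travel": [0, 0, -0.5], "twist": [0, 0, 0], "fingers": 1}, {"travel": [0, 0, -1], "twist": [0, 0, 0], "fingers": 1}, {"travel": [0, 0, -1], "twist": [0, 0, 0], "fingers": 1}, {"travel": [0, 0, -1], "twist": [0, 0, 0], "fingers": 1}]'

```text
clock: 7.38
tcp_pos: [0.4101, 0.1488, 0.2705]
tcp_rot: [[0.154, 0.988, -0.004], [0.988, -0.154, -0.0], [-0.001, -0.004, -1.0]]
wrist_force: [1.1, 0.4, -0.1]
width: 1.004
finger_force: 0.0
```

Run:
```python
from h import *
plan([.54,-.2,.47],down(0))
```

```text
17 rows travel [-0.99, 0.46, -0.59] twist [-0.0, 0.0, -0.08]
```

Emit:
move_arm --commands '[{"travel": [-0.99, 0.46, -0.59], "twist": [0, 0, -0.08], "fingers": 1}, {"travel": [-0.99, 0.46, -0.59], "twist": [0, 0, -0.08], "fingers": 1}, {"travel": [-0.99, 0.46, -0.59], "twist": [0, 0, -0.08], "fingers": 1}, {"travel": [-0.99, 0.46, -0.59], "twist": [0, 0, -0.08], "fingers": 1}, {"travel": [-0.99, 0.46, -0.59], "twist": [0, 0, -0.08], "fingers": 1}, {"travel": [-0.99, 0.46, -0.59], "twist": [0, 0, -0.08], "fingers": 1}, {"travel": [-0.99, 0.46, -0.59], "twist": [0, 0, -0.08], "fingers": 1}, {"travel": [-0.99, 0.46, -0.59], "twist": [0, 0, -0.08], "fingers": 1}]'

```text
clock: 8.05
tcp_pos: [0.4644, -0.0178, 0.3647]
tcp_rot: [[0.077, 0.997, -0.003], [0.997, -0.077, 0.001], [0.001, -0.003, -1.0]]
wrist_force: [-0.3, -0.6, -0.1]
width: 0.999
finger_force: 0.0
```

Emit:
move_arm --commands '[{"travel": [-0.99, 0.46, -0.59], "twist": [0, 0, -0.08], "fingers": 1}, {"travel": [-0.99, 0.46, -0.59], "twist": [0, 0, -0.08], "fingers": 1}, {"travel": [-0.99, 0.46, -0.59], "twist": [0, 0, -0.08], "fingers": 1}, {"travel": [-0.99, 0.46, -0.59], "twist": [0, 0, -0.08], "fingers": 1}, {"travel": [-0.99, 0.46, -0.59], "twist": [0, 0, -0.08], "fingers": 1}, {"travel": [-0.99, 0.46, -0.59], "twist": [0, 0, -0.08], "fingers": 1}, {"travel": [-0.99, 0.46, -0.59], "twist": [0, 0, -0.08], "fingers": 1}, {"travel": [-0.99, 0.46, -0.59], "twist": [0, 0, -0.08], "fingers": 1}]'

```text
clock: 8.72
tcp_pos: [0.5314, -0.179, 0.4587]
tcp_rot: [[0.0, 1.0, -0.003], [1.0, -0.0, 0.002], [0.002, -0.003, -1.0]]
wrist_force: [-0.6, 0.5, 0.2]
width: 0.998
finger_force: 0.0
```

Emit:
move_arm --commands '[{"travel": [-0.99, 0.46, -0.59], "twist": [0, 0, -0.08], "fingers": 1}, {"travel": [0, 0, 0], "twist": [0, 0, 0], "fingers": 1}, {"travel": [0, 0, 0], "twist": [0, 0, 0], "fingers": 1}]'

```text
clock: 8.97
tcp_pos: [0.5408, -0.1989, 0.4704]
tcp_rot: [[-0.007, 1.0, -0.001], [1.0, 0.007, 0.001], [0.001, -0.001, -1.0]]
wrist_force: [0.3, 0.4, -1.1]
width: 1.0
finger_force: 0.0
```

```bash
cat >> h.py <<'E'
def cells(im,c,z=.022,amin=300):
    out=[]
    for ct in cv2.findContours(blue(im),0,1)[0]:
        a=cv2.contourArea(ct)
        if a<amin: continue
        P=np.array([atz(c,u,v,z)[:2] for u,v in cv2.convexHull(ct)[:,0]+0.0],np.float32);(ctr,wh,an)=cv2.minAreaRect(P)
        if wh[0]<wh[1]: an+=90;wh=wh[::-1]
        M=cv2.moments(ct);uv=(M['m10']/M['m00'],M['m01']/M['m00'])
        h=(an+90)%180-90-0; # heading of long axis
        if h>0:h-=180       # terminals towards -y
        out.append((np.array(uv),np.array(ctr),np.array(wh),h))
        print(np.array(uv).round(1),'ctr',np.array(ctr).round(4),'size',np.array(wh).round(3),'heading cx',round(h,1))
    return out
E
python3 - <<'E'
from h import *
im,c=shot('wrist','e');print(ctrl.get_obs()['tcp_pos'])
C=cells(im,c);t,ct=shot('top');D=cells(t,ct,amin=200)
for a in C:
    b=min(D,key=lambda d:np.linalg.norm(d[1]-a[1]));print('tri',tri([(c,*a[0]),(ct,*b[0])]))
E
```

```text
[ 0.54  -0.198  0.47 ]
[199.8 220.5] ctr [ 0.461 -0.293] size [0.11  0.064] heading cx -81.0
[318.  210.1] ctr [ 0.622 -0.27 ] size [0.111 0.062] heading cx -70.4
[318.5  89. ] ctr [ 0.61  -0.126] size [0.108 0.063] heading cx -104.6
[195.3  82.7] ctr [ 0.463 -0.11 ] size [0.108 0.063] heading cx -93.4
[ 52.2 265.5] ctr [0.302 0.689] size [0.264 0.164] heading cx -84.4
[336.1 227.3] ctr [ 0.459 -0.295] size [0.109 0.063] heading cx -81.3
[282.5 182.2] ctr [ 0.614 -0.113] size [0.077 0.064] heading cx -104.6
tri [ 0.459 -0.301  0.001]
tri [ 0.506 -0.078  0.568]
tri [ 0.626 -0.112 -0.028]
tri [ 0.534 -0.105  0.386]
```

View pics/e.png

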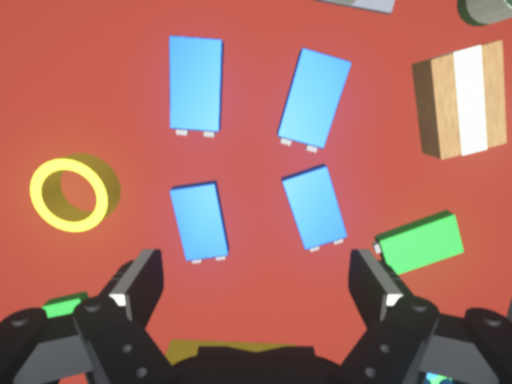

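Run:
```python
from h import *
plan([.515,.14,.34],down(np.radians(-8.9)))
```

```text
17 rows travel [0.99, -0.14, 0.38] twist [-0.0, -0.0, 0.08]
```

Emit:
move_arm --commands '[{"travel": [0.99, -0.14, 0.38], "twist": [0, 0, 0.08], "fingers": 1}, {"travel": [0.99, -0.14, 0.38], "twist": [0, 0, 0.08], "fingers": 1}, {"travel": [0.99, -0.14, 0.38], "twist": [0, 0, 0.08], "fingers": 1}, {"travel": [0.99, -0.14, 0.38], "twist": [0, 0, 0.08], "fingers": 1}, {"travel": [0.99, -0.14, 0.38], "twist": [0, 0, 0.08], "fingers": 1}, {"travel": [0.99, -0.14, 0.38], "twist": [0, 0, 0.08], "fingers": 1}, {"travel": [0.99, -0.14, 0.38], "twist": [0, 0, 0.08], "fingers": 1}, {"travel": [0.99, -0.14, 0.38], "twist": [0, 0, 0.08], "fingers": 1}]'

```text
clock: 9.73
tcp_pos: [0.5211, -0.0377, 0.4089]
tcp_rot: [[0.068, 0.998, -0.003], [0.998, -0.068, 0.001], [0.001, -0.003, -1.0]]
wrist_force: [0.6, -0.0, -0.4]
width: 1.004
finger_force: 0.0
```

Emit:
move_arm --commands '[{"travel": [0.99, -0.14, 0.38], "twist": [0, 0, 0.08], "fingers": 1}, {"travel": [0.99, -0.14, 0.38], "twist": [0, 0, 0.08], "fingers": 1}, {"travel": [0.99, -0.14, 0.38], "twist": [0, 0, 0.08], "fingers": 1}, {"travel": [0.99, -0.14, 0.38], "twist": [0, 0, 0.08], "fingers": 1}, {"travel": [0.99, -0.14, 0.38], "twist": [0, 0, 0.08], "fingers": 1}, {"travel": [0.99, -0.14, 0.38], "twist": [0, 0, 0.08], "fingers": 1}, {"travel": [0.99, -0.14, 0.38], "twist": [0, 0, 0.08], "fingers": 1}, {"travel": [0.99, -0.14, 0.38], "twist": [0, 0, 0.08], "fingers": 1}]'

```text
clock: 10.4
tcp_pos: [0.5147, 0.1217, 0.3482]
tcp_rot: [[0.144, 0.99, -0.003], [0.99, -0.144, 0.0], [-0.0, -0.003, -1.0]]
wrist_force: [0.2, -0.1, -0.4]
width: 1.002
finger_force: 0.0
```

Emit:
move_arm --commands '[{"travel": [0.99, -0.14, 0.38], "twist": [0, 0, 0.08], "fingers": 1}, {"travel": [0, 0, 0], "twist": [0, 0, 0], "fingers": 1}, {"travel": [0, 0, 0], "twist": [0, 0, 0], "fingers": 1}]'

```text
clock: 10.65
tcp_pos: [0.515, 0.1412, 0.3408]
tcp_rot: [[0.151, 0.989, -0.004], [0.989, -0.151, -0.0], [-0.001, -0.004, -1.0]]
wrist_force: [-0.3, -0.4, 0.6]
width: 1.003
finger_force: 0.0
```

Run:
```python
from h import *
import pickle
im,c=shot('wrist');o=ctrl.get_obs();print(o['tcp_pos'])
pickle.dump(c,open('f.pkl','wb'));cv2.imwrite('pics/f.png',im[:,:,::-1])
m=im[:,:,::-1].copy()
# overlay model: tray centre guess (.530,.130), yaw -8.9
y=np.radians(-8.9);X=np.array([np.cos(y),np.sin(y)]);Y=np.array([-X[1],X[0]])
def P(x,yy,z): q=np.array([.530,.130])+X*x+Y*yy;return tuple(int(round(v*16)) for v in proj(c,[*q,z]))
big=cv2.resize(m,None,fx=1.5,fy=1.5)
def L(a,b,col): cv2.line(big,tuple(int(v*1.5) for v in P(*a)),tuple(int(v*1.5) for v in P(*b)),col,1,cv2.LINE_AA,4)
for k in (-92,-46,0,46,92):
    for s in (-10,10): L((-.034,(k+s)/1e3,.06),(.034,(k+s)/1e3,.06),(0,0,255))
for x in (-.045,-.034,.034,.045): L((x,-.103,.058),(x,.103,.058),(255,0,0))
for x in (-.12,-.11): L((x,-.045,.061),(x,.045,.061),(0,255,0))
cv2.imwrite('pics/f2.png',big)
```

```text
[0.516 0.14  0.341]
```

View pics/f2.png

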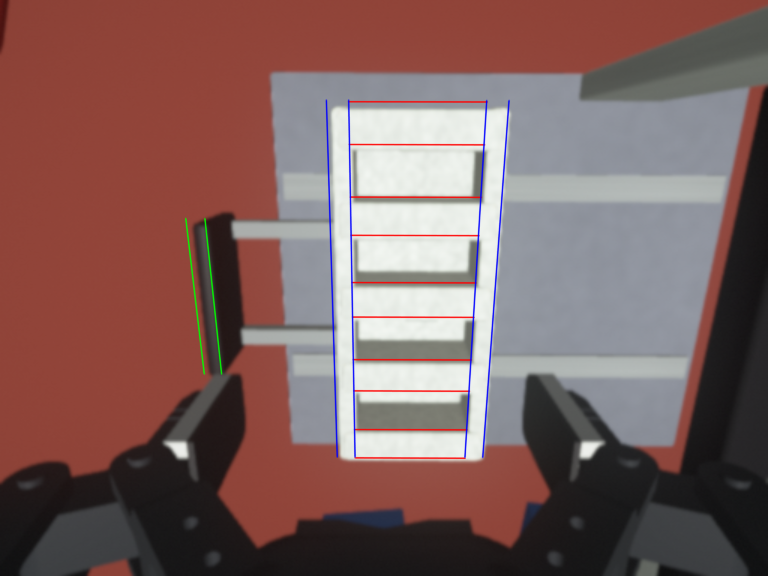

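The overlay fits the tray within about 2 mm: the real slots sit roughly 1.5 mm further to −y and 1 mm further to +x than my guess. I correct the tray centre to (0.531, 0.1285), yaw −8.9°.

```bash
cat >> h.py <<'E'
A=np.radians(40); S=.028; ZG=.020
TC=np.array([.531,.1285]); TY=np.radians(-8.9)
up=np.array([0,0,1.])
def gpose(ctr,h,back=0,zg=ZG):
    h=np.radians(h);cx=np.array([np.cos(h),np.sin(h),0]);z=-np.cos(A)*up-np.sin(A)*cx
    y=np.cross(-up,-cx);R=np.stack([np.cross(y,z),y,z],1)
    return np.array([ctr[0],ctr[1],zg])+S*cx-z*(.155+back),R
def slotpose(i,dz=0):   # desired cell centre and tool R
    X=np.array([np.cos(TY),np.sin(TY),0]);Y=np.array([-X[1],X[0],0])
    z=-np.cos(A)*Y-np.sin(A)*up;R=np.stack([np.cross(X,z),X,z],1)
    return np.array([*TC,.075+dz])+Y*(-.069+.046*i),R
def place(i,off,dz=0):  # off: cell centre in tool frame
    c,R=slotpose(i,dz); return c-R@off,R
CELL={'A':((.460,-.294),-81.1),'B':((.622,-.2715),-70.3),'C':((.610,-.1265),-104.6),'D':((.462,-.110),-93.5)}
def wristq(R,q1,q23):
    M=(Ro.from_euler('z',q1,True)*Ro.from_euler('y',q23,True)).inv()*Ro.from_matrix(R)
    return M.as_euler('ZYZ',True)-[0,0,90]
E
python3 - <<'E'
from h import *
for k,(c,h) in CELL.items():
    p,R=gpose(c,h);q1=np.degrees(np.arctan2(p[1],p[0]))-10;print(k,p,[wristq(R,q1+d,s).round() for d in(0,) for s in(105,125)])
for i in (0,3):
    p,R=place(i,np.array([-S*np.sin(A),0,.155+S*.5]));q1=np.degrees(np.arctan2(p[1],p[0]))-10;print(i,p,[wristq(R,q1,s).round() for s in(105,125)])
p,R=gpose(*CELL['A'],back=.10);plan(p,R)
E
```

```text
A [ 0.48  -0.42   0.139] [array([ 20., 110., -59.]), array([ 19.,  91., -66.])]
B [ 0.665 -0.392  0.139] [array([ 20., 110., -59.]), array([ 19.,  91., -66.])]
C [ 0.578 -0.25   0.139] [array([ 37.,  90., -24.]), array([ 39.,  74., -36.])]
D [ 0.454 -0.237  0.139] [array([ 33.,  99., -36.]), array([ 33.,  82., -47.])]
0 [0.542 0.2   0.17 ] [array([-47.,  94.,  24.]), array([-47.,  81.,  38.])]
3 [0.563 0.336 0.17 ] [array([-43., 102.,  31.]), array([-42.,  87.,  45.])]
33 rows travel [-0.98, -0.03, -0.14] twist [0.03, 0.17, -0.07]
```

Emit:
move_arm --commands '[{"travel": [-0.98, -0.03, -0.14], "twist": [0.03, 0.17, -0.07], "fingers": 1}, {"travel": [-0.98, -0.03, -0.14], "twist": [0.03, 0.17, -0.07], "fingers": 1}, {"travel": [-0.98, -0.03, -0.14], "twist": [0.03, 0.17, -0.07], "fingers": 1}, {"travel": [-0.98, -0.03, -0.14], "twist": [0.03, 0.17, -0.07], "fingers": 1}, {"travel": [-0.98, -0.03, -0.14], "twist": [0.03, 0.17, -0.07], "fingers": 1}, {"travel": [-0.98, -0.03, -0.14], "twist": [0.03, 0.17, -0.07], "fingers": 1}, {"travel": [-0.98, -0.03, -0.14], "twist": [0.03, 0.17, -0.07], "fingers": 1}, {"travel": [-0.98, -0.03, -0.14], "twist": [0.03, 0.17, -0.07], "fingers": 1}]'

```text
clock: 11.37
tcp_pos: [0.4916, -0.0179, 0.3534]
tcp_rot: [[0.089, 0.996, -0.008], [0.982, -0.086, 0.165], [0.164, -0.023, -0.986]]
wrist_force: [-0.3, 0.1, -0.3]
width: 0.997
finger_force: 0.0
```

Emit:
move_arm --commands '[{"travel": [-0.98, -0.03, -0.14], "twist": [0.03, 0.17, -0.07], "fingers": 1}, {"travel": [-0.98, -0.03, -0.14], "twist": [0.03, 0.17, -0.07], "fingers": 1}, {"travel": [-0.98, -0.03, -0.14], "twist": [0.03, 0.17, -0.07], "fingers": 1}, {"travel": [-0.98, -0.03, -0.14], "twist": [0.03, 0.17, -0.07], "fingers": 1}, {"travel": [-0.98, -0.03, -0.14], "twist": [0.03, 0.17, -0.07], "fingers": 1}, {"travel": [-0.98, -0.03, -0.14], "twist": [0.03, 0.17, -0.07], "fingers": 1}, {"travel": [-0.98, -0.03, -0.14], "twist": [0.03, 0.17, -0.07], "fingers": 1}, {"travel": [-0.98, -0.03, -0.14], "twist": [0.03, 0.17, -0.07], "fingers": 1}]'

```text
clock: 12.03
tcp_pos: [0.4777, -0.1749, 0.3385]
tcp_rot: [[0.025, 0.999, -0.028], [0.946, -0.014, 0.324], [0.324, -0.034, -0.946]]
wrist_force: [0.7, 0.4, -0.5]
width: 0.999
finger_force: 0.0
```

Emit:
move_arm --commands '[{"travel": [-0.98, -0.03, -0.14], "twist": [0.03, 0.17, -0.07], "fingers": 1}, {"travel": [-0.98, -0.03, -0.14], "twist": [0.03, 0.17, -0.07], "fingers": 1}, {"travel": [-0.98, -0.03, -0.14], "twist": [0.03, 0.17, -0.07], "fingers": 1}, {"travel": [-0.98, -0.03, -0.14], "twist": [0.03, 0.17, -0.07], "fingers": 1}, {"travel": [-0.98, -0.03, -0.14], "twist": [0.03, 0.17, -0.07], "fingers": 1}, {"travel": [-0.98, -0.03, -0.14], "twist": [0.03, 0.17, -0.07], "fingers": 1}, {"travel": [-0.98, -0.03, -0.14], "twist": [0.03, 0.17, -0.07], "fingers": 1}, {"travel": [-0.98, -0.03, -0.14], "twist": [0.03, 0.17, -0.07], "fingers": 1}]'

```text
clock: 12.7
tcp_pos: [0.4741, -0.3278, 0.2978]
tcp_rot: [[-0.036, 0.998, -0.057], [0.879, 0.059, 0.473], [0.475, -0.034, -0.879]]
wrist_force: [-0.5, 0.9, 0.2]
width: 0.997
finger_force: 0.0
```

Emit:
move_arm --commands '[{"travel": [-0.98, -0.03, -0.14], "twist": [0.03, 0.17, -0.07], "fingers": 1}, {"travel": [-0.98, -0.03, -0.14], "twist": [0.03, 0.17, -0.07], "fingers": 1}, {"travel": [-0.98, -0.03, -0.14], "twist": [0.03, 0.17, -0.07], "fingers": 1}, {"travel": [-0.98, -0.03, -0.14], "twist": [0.03, 0.17, -0.07], "fingers": 1}, {"travel": [-0.98, -0.03, -0.14], "twist": [0.03, 0.17, -0.07], "fingers": 1}, {"travel": [-0.98, -0.03, -0.14], "twist": [0.03, 0.17, -0.07], "fingers": 1}, {"travel": [-0.98, -0.03, -0.14], "twist": [0.03, 0.17, -0.07], "fingers": 1}, {"travel": [-0.98, -0.03, -0.14], "twist": [0.03, 0.17, -0.07], "fingers": 1}]'

```text
clock: 13.37
tcp_pos: [0.4803, -0.4719, 0.2325]
tcp_rot: [[-0.09, 0.991, -0.096], [0.784, 0.13, 0.606], [0.614, -0.021, -0.789]]
wrist_force: [1.1, 0.1, -0.3]
width: 0.999
finger_force: 0.0
```

Run:
```python
from h import *
o=ctrl.get_obs();print(o['q'],o['tcp_pos'])
im,c=shot('wrist','g');C=cells(im,c,amin=800)
p,R=gpose(*CELL['A'],back=.04);s=plan(p,R)
plan(*gpose(*CELL['A']),s=s)
```

```text
[-56.68   51.644  71.406  14.637  92.217 -67.837] [ 0.48  -0.472  0.233]
[266.7 188.8] ctr [ 0.461 -0.303] size [0.107 0.062] heading cx -81.2
[457.3 170.6] ctr [ 0.608 -0.271] size [0.109 0.072] heading cx -70.1
[443.4  42.7] ctr [ 0.607 -0.143] size [0.12  0.063] heading cx -104.6
[288.3  28.2] ctr [ 0.463 -0.137] size [0.079 0.061] heading cx -93.8
4 rows travel [-0.19, 0.11, 0.82] twist [0.0, 0.08, -0.07]
2 rows travel [-0.0, -0.0, 1.0] twist [0.0, 0.0, 0.0]
```

View pics/g.png

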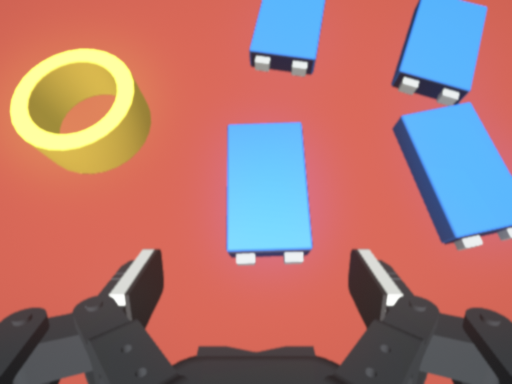

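The cell A is between the open fingers' lane: top face (228–310, 122–250), terminals facing the robot's fingers. The arm was still settling, so I re-measure after the approach.

Emit:
move_arm --commands '[{"travel": [-0.19, 0.11, 0.82], "twist": [0, 0.08, -0.07], "fingers": 1}, {"travel": [-0.19, 0.11, 0.82], "twist": [0, 0.08, -0.07], "fingers": 1}, {"travel": [0, 0, 0], "twist": [0, 0, 0], "fingers": 1}, {"travel": [0, 0, 0], "twist": [0, 0, 0], "fingers": 1}]'

```text
clock: 13.75
tcp_pos: [0.483, -0.4532, 0.2005]
tcp_rot: [[-0.105, 0.989, -0.102], [0.768, 0.146, 0.624], [0.632, -0.013, -0.775]]
wrist_force: [-0.0, -0.3, -0.3]
width: 1.001
finger_force: 0.0
```

Run:
```python
from h import *
o=ctrl.get_obs();print(o['tcp_pos'])
im,c=shot('wrist','g2');C=cells(im,c,amin=800)
p,R=gpose(*CELL['A'],back=.04);s=plan(p,R)
plan(*gpose(*CELL['A']),s=s)
```

```text
[ 0.483 -0.453  0.2  ]
[261.4 205.4] ctr [ 0.462 -0.299] size [0.108 0.063] heading cx -81.1
[459.9 124.3] ctr [ 0.6   -0.197] size [0.244 0.081] heading cx -97.2
[289.   27.4] ctr [ 0.463 -0.137] size [0.078 0.062] heading cx -93.5
2 rows travel [-0.35, 0.05, 0.75] twist [-0.01, 0.07, -0.06]
2 rows travel [-0.0, -0.0, 1.0] twist [0.0, 0.0, 0.0]
```

```bash
sed -i "s/'A':((.460,-.294),-81.1)/'A':((.461,-.2965),-81.1)/; s/\.531,\.1285/.531,.127/" h.py
python3 - <<'E'
from h import *
s=plan(*gpose(*CELL['A'],back=.03));plan(*gpose(*CELL['A']),s=s)
E
```

```text
2 rows travel [-0.39, 0.06, 0.96] twist [-0.01, 0.07, -0.06]
2 rows travel [0.0, 0.0, 0.75] twist [0.0, 0.0, 0.0]
```

Emit:
move_arm --commands '[{"travel": [-0.39, 0.06, 0.96], "twist": [-0.01, 0.07, -0.06], "fingers": 1}, {"travel": [-0.39, 0.06, 0.96], "twist": [-0.01, 0.07, -0.06], "fingers": 1}, {"travel": [0, 0, 0.5], "twist": [0, 0, 0], "fingers": 1}, {"travel": [0, 0, 0.5], "twist": [0, 0, 0], "fingers": 1}, {"travel": [0, 0, 0.5], "twist": [0, 0, 0], "fingers": 1}, {"travel": [0, 0, 0], "twist": [0, 0, 0], "fingers": 1}, {"travel": [0, 0, 0], "twist": [0, 0, 0], "fingers": 1}]'

```text
clock: 14.38
tcp_pos: [0.4808, -0.4238, 0.1395]
tcp_rot: [[-0.118, 0.988, -0.099], [0.758, 0.154, 0.634], [0.642, -0.0, -0.767]]
wrist_force: [-0.1, 0.3, -0.3]
width: 1.001
finger_force: 0.0
```

Emit:
move_arm --commands '[{"travel": [0, 0, 0], "twist": [0, 0, 0], "fingers": -1}, {"travel": [0, 0, 0], "twist": [0, 0, 0], "fingers": -1}, {"travel": [0, 0, 0], "twist": [0, 0, 0], "fingers": -1}, {"travel": [0, 0, 0], "twist": [0, 0, 0], "fingers": -1}, {"travel": [0, 0, 0], "twist": [0, 0, 0], "fingers": -1}, {"travel": [0, 0, 0], "twist": [0, 0, 0], "fingers": -1}]' --force 80

```text
clock: 14.88
tcp_pos: [0.4811, -0.4256, 0.1408]
tcp_rot: [[-0.119, 0.988, -0.096], [0.76, 0.153, 0.632], [0.639, 0.002, -0.769]]
wrist_force: [0.7, -3.6, 5.3]
width: 0.729
finger_force: 89.8
```

Run:
```python
from h import *
o=ctrl.get_obs();p,R=o['tcp_pos'],o['tcp_rot'];print(p,o['width'],o['wrist_force'],o['finger_force'])
c=np.array([*CELL['A'][0],.011]);print('off',R.T@(c-p));print((gpose(*CELL['A'])[0]-p))
viewer.read_camera
im,k=shot('wrist','g3')
```

```text
[ 0.481 -0.426  0.141] 0.7285027071896887 [ 0.717 -3.589  5.286] 89.821937084198
off [ 0.018 -0.     0.183]
[-0.     0.003 -0.002]
```

View pics/g3.png

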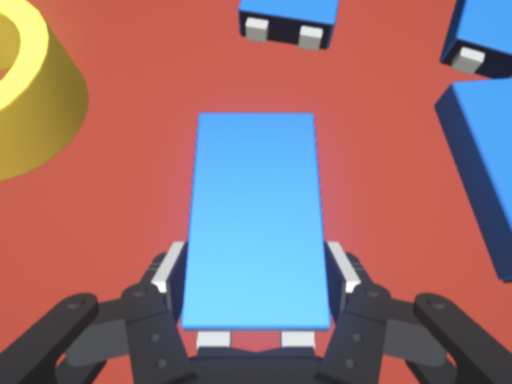

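Cell A is gripped: the pads sit at its terminal end, and the top face's far edge is at row 113 and near edge at 328. Now lift.

Emit:
move_arm --commands '[{"travel": [0.32, 0, -0.38], "twist": [0, 0, 0], "fingers": -1}, {"travel": [0.64, 0, -0.77], "twist": [0, 0, 0], "fingers": -1}, {"travel": [0.64, 0, -0.77], "twist": [0, 0, 0], "fingers": -1}, {"travel": [0.64, 0, -0.77], "twist": [0, 0, 0], "fingers": -1}, {"travel": [0.64, 0, -0.77], "twist": [0, 0, 0], "fingers": -1}, {"travel": [0.64, 0, -0.77], "twist": [0, 0, 0], "fingers": -1}, {"travel": [0, 0, 0], "twist": [0, 0, 0], "fingers": -1}]'

```text
clock: 15.52
tcp_pos: [0.4813, -0.425, 0.2531]
tcp_rot: [[-0.12, 0.988, -0.096], [0.761, 0.154, 0.63], [0.638, 0.003, -0.77]]
wrist_force: [1.2, 0.3, -2.0]
width: 0.729
finger_force: 89.0
```

Run:
```python
from h import *
o=ctrl.get_obs();print(o['tcp_pos'],o['width'],o['finger_force'])
im,c=shot('wrist','g4')
# in-hand pose: match top face outline in camera; compare with prediction
off=np.array([.018,0,.183]);R=o['tcp_rot'];p=o['tcp_pos']
Rc=R@gpose((0,0),-81.1)[1].T  # rotation since grasp
h=np.radians(-81.1);cx=np.array([np.cos(h),np.sin(h),0]);cy=np.cross(up,cx)
pred=[proj(c,p+R@off+Rc@(cx*a+cy*b+up*.011)) for a,b in((.055,.032),(.055,-.032),(-.055,-.032),(-.055,.032))]
m=blue(im);ct=[k for k in cv2.findContours(m,0,1)[0] if cv2.contourArea(k)>3000]
print(np.array(pred).round()); [print(cv2.boxPoints(cv2.minAreaRect(k)).round()) for k in ct]
plan(*place(0,off,.15))
```

```text
[ 0.481 -0.425  0.253] 0.7291089541603374 89.00206089019775
[[337. 328.]
 [178. 328.]
 [198. 107.]
 [316. 107.]]
[[373. 174.]
 [458. 153.]
 [492. 290.]
 [407. 311.]]
[[381. 147.]
 [409.  56.]
 [479.  78.]
 [450. 169.]]
[[174.  36.]
 [340.  36.]
 [340. 328.]
 [174. 328.]]
34 rows travel [0.99, 0.08, -0.24] twist [0.01, -0.38, 0.08]
```

Emit:
move_arm --commands '[{"travel": [0.99, 0.08, -0.24], "twist": [0.01, -0.38, 0.08], "fingers": -1}, {"travel": [0.99, 0.08, -0.24], "twist": [0.01, -0.38, 0.08], "fingers": -1}, {"travel": [0.99, 0.08, -0.24], "twist": [0.01, -0.38, 0.08], "fingers": -1}, {"travel": [0.99, 0.08, -0.24], "twist": [0.01, -0.38, 0.08], "fingers": -1}, {"travel": [0.99, 0.08, -0.24], "twist": [0.01, -0.38, 0.08], "fingers": -1}, {"travel": [0.99, 0.08, -0.24], "twist": [0.01, -0.38, 0.08], "fingers": -1}, {"travel": [0.99, 0.08, -0.24], "twist": [0.01, -0.38, 0.08], "fingers": -1}, {"travel": [0.99, 0.08, -0.24], "twist": [0.01, -0.38, 0.08], "fingers": -1}]'

```text
clock: 16.23
tcp_pos: [0.4805, -0.3066, 0.3611]
tcp_rot: [[-0.071, 0.995, -0.075], [0.943, 0.092, 0.319], [0.324, -0.048, -0.945]]
wrist_force: [0.0, -0.6, -2.3]
width: 0.728
finger_force: 88.7
```

Emit:
move_arm --commands '[{"travel": [0.99, 0.08, -0.24], "twist": [0.01, -0.38, 0.08], "fingers": -1}, {"travel": [0.99, 0.08, -0.24], "twist": [0.01, -0.38, 0.08], "fingers": -1}, {"travel": [0.99, 0.08, -0.24], "twist": [0.01, -0.38, 0.08], "fingers": -1}, {"travel": [0.99, 0.08, -0.24], "twist": [0.01, -0.38, 0.08], "fingers": -1}, {"travel": [0.99, 0.08, -0.24], "twist": [0.01, -0.38, 0.08], "fingers": -1}, {"travel": [0.99, 0.08, -0.24], "twist": [0.01, -0.38, 0.08], "fingers": -1}, {"travel": [0.99, 0.08, -0.24], "twist": [0.01, -0.38, 0.08], "fingers": -1}, {"travel": [0.99, 0.08, -0.24], "twist": [0.01, -0.38, 0.08], "fingers": -1}]'

```text
clock: 16.9
tcp_pos: [0.4878, -0.1569, 0.4242]
tcp_rot: [[-0.02, 0.997, -0.069], [0.999, 0.018, -0.04], [-0.039, -0.07, -0.997]]
wrist_force: [0.5, 0.6, -2.8]
width: 0.727
finger_force: 88.7
```

Emit:
move_arm --commands '[{"travel": [0.99, 0.08, -0.24], "twist": [0.01, -0.38, 0.08], "fingers": -1}, {"travel": [0.99, 0.08, -0.24], "twist": [0.01, -0.38, 0.08], "fingers": -1}, {"travel": [0.99, 0.08, -0.24], "twist": [0.01, -0.38, 0.08], "fingers": -1}, {"travel": [0.99, 0.08, -0.24], "twist": [0.01, -0.38, 0.08], "fingers": -1}, {"travel": [0.99, 0.08, -0.24], "twist": [0.01, -0.38, 0.08], "fingers": -1}, {"travel": [0.99, 0.08, -0.24], "twist": [0.01, -0.38, 0.08], "fingers": -1}, {"travel": [0.99, 0.08, -0.24], "twist": [0.01, -0.38, 0.08], "fingers": -1}, {"travel": [0.99, 0.08, -0.24], "twist": [0.01, -0.38, 0.08], "fingers": -1}]'

```text
clock: 17.57
tcp_pos: [0.5035, 0.0049, 0.4289]
tcp_rot: [[0.029, 0.996, -0.081], [0.917, -0.059, -0.394], [-0.397, -0.063, -0.916]]
wrist_force: [-0.1, 0.4, -2.8]
width: 0.725
finger_force: 88.7
```

Emit:
move_arm --commands '[{"travel": [0.99, 0.08, -0.24], "twist": [0.01, -0.38, 0.08], "fingers": -1}, {"travel": [0.99, 0.08, -0.24], "twist": [0.01, -0.38, 0.08], "fingers": -1}, {"travel": [0.99, 0.08, -0.24], "twist": [0.01, -0.38, 0.08], "fingers": -1}, {"travel": [0.99, 0.08, -0.24], "twist": [0.01, -0.38, 0.08], "fingers": -1}, {"travel": [0.99, 0.08, -0.24], "twist": [0.01, -0.38, 0.08], "fingers": -1}, {"travel": [0.99, 0.08, -0.24], "twist": [0.01, -0.38, 0.08], "fingers": -1}, {"travel": [0.99, 0.08, -0.24], "twist": [0.01, -0.38, 0.08], "fingers": -1}, {"travel": [0.99, 0.08, -0.24], "twist": [0.01, -0.38, 0.08], "fingers": -1}]'

```text
clock: 18.23
tcp_pos: [0.5277, 0.1564, 0.3751]
tcp_rot: [[0.071, 0.991, -0.109], [0.709, -0.127, -0.694], [-0.702, -0.028, -0.712]]
wrist_force: [0.6, -0.4, -3.8]
width: 0.723
finger_force: 88.7
```

Emit:
move_arm --commands '[{"travel": [0.99, 0.08, -0.24], "twist": [0.01, -0.38, 0.08], "fingers": -1}, {"travel": [0.99, 0.08, -0.24], "twist": [0.01, -0.38, 0.08], "fingers": -1}, {"travel": [0, 0, 0], "twist": [0, 0, 0], "fingers": -1}, {"travel": [0, 0, 0], "twist": [0, 0, 0], "fingers": -1}]'

```text
clock: 18.57
tcp_pos: [0.535, 0.1898, 0.353]
tcp_rot: [[0.077, 0.99, -0.118], [0.641, -0.14, -0.754], [-0.763, -0.017, -0.646]]
wrist_force: [-0.3, -0.1, -2.6]
width: 0.726
finger_force: 89.0
```

Run:
```python
from h import *
o=ctrl.get_obs();print(o['q'],o['tcp_pos'],o['width'])
off=np.array([.018,0,.183])
for d in (.15,.06,0): p,R=place(0,off,d);print(p)
s=plan(*place(0,off,.06));plan(*place(0,off,.0),s=s,n=8)
im,c=shot('side','h')
cv2.imwrite('pics/h2.png',cv2.resize(im[90:240,170:350,::-1],None,fx=4,fy=4,interpolation=cv2.INTER_CUBIC))
```

```text
[ 16.886  36.376  87.933 -43.65   84.85   40.38 ] [0.535 0.19  0.353] 0.7257310121649043
[0.54  0.186 0.356]
[0.54  0.186 0.266]
[0.54  0.186 0.206]
4 rows travel [0.8, 0.08, 0.73] twist [0.0, -0.01, 0.05]
8 rows travel [0.29, 0.0, 0.24] twist [0.0, 0.0, 0.0]
```

View pics/h2.png

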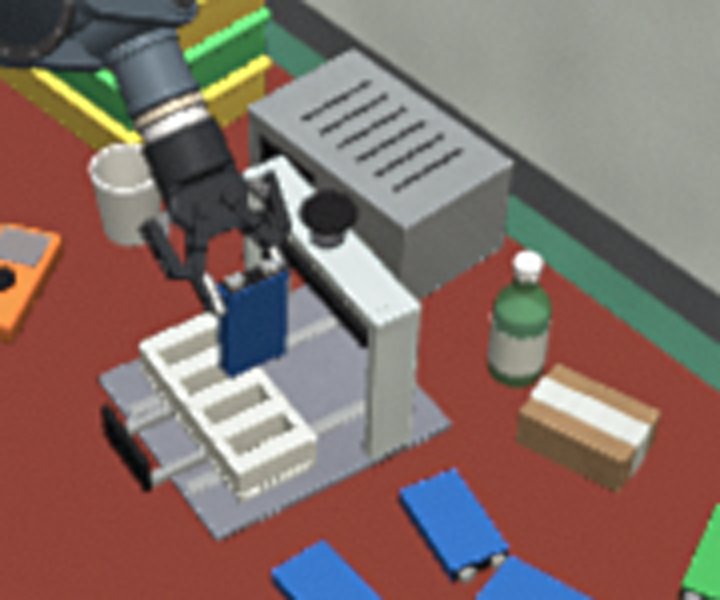

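The cell hangs upright, terminals up, above the tray (picture (250,310)). Lowering.

Emit:
move_arm --commands '[{"travel": [0.8, 0.08, 0.73], "twist": [0, -0.01, 0.05], "fingers": -1}, {"travel": [0.8, 0.08, 0.73], "twist": [0, -0.01, 0.05], "fingers": -1}, {"travel": [0.8, 0.08, 0.73], "twist": [0, -0.01, 0.05], "fingers": -1}, {"travel": [0.8, 0.08, 0.73], "twist": [0, -0.01, 0.05], "fingers": -1}, {"travel": [0, 0, 0], "twist": [0, 0, 0], "fingers": -1}, {"travel": [0, 0, 0], "twist": [0, 0, 0], "fingers": -1}]'

```text
clock: 19.12
tcp_pos: [0.5408, 0.1838, 0.2689]
tcp_rot: [[0.105, 0.987, -0.119], [0.633, -0.158, -0.758], [-0.767, 0.004, -0.642]]
wrist_force: [-0.1, -0.5, -2.0]
width: 0.723
finger_force: 88.7
```

Run:
```python
from h import *
o=ctrl.get_obs();p,R=o['tcp_pos'],o['tcp_rot'];off=np.array([.018,0,.183])
X=slotpose(0)[1][:,1];Y=np.array([-X[1],X[0],0])
im,c=shot('wrist','i')
e=place(0,off,.06);print(p,e[0]-p,'rot err',Ro.from_matrix(R.T@e[1]).as_rotvec())
s=plan(*place(0,off,.045));plan(*place(0,off,.005),s=s,n=8)
m=im[:,:,::-1].copy()
cc=p+R@off; cx=R@np.array([-np.sin(A),0,-np.cos(A)])*0+np.array([0,0,1.])
def L(a,b,col): cv2.line(m,tuple(int(v*16) for v in proj(c,a)),tuple(int(v*16) for v in proj(c,b)),col,1,cv2.LINE_AA,4)
def W(x,y,z): return np.array([*TC,0])+X*x+Y*y+[0,0,z]
for k in (-92,-46,0,46,92):
    for s in (-10,10): L(W(-.034,(k+s)/1e3,.06),W(.034,(k+s)/1e3,.06),(0,0,255))
for x in (-.034,.034): L(W(x,-.1,.058),W(x,.1,.058),(255,0,0))
for b in (-.055,.055): L(cc+X*.032+Y*.011+up*b,cc-X*.032+Y*.011+up*b,(0,255,0))
cv2.imwrite('pics/i.png',cv2.resize(m,None,fx=1.5,fy=1.5))
```

```text
[0.541 0.184 0.269] [-0.001  0.002 -0.002] rot err [-0.     0.001 -0.006]
1 rows travel [0.76, -0.07, 0.53] twist [0.01, 0.0, -0.06]
8 rows travel [0.19, -0.0, 0.16] twist [0.0, 0.0, 0.0]
```

View pics/i.png

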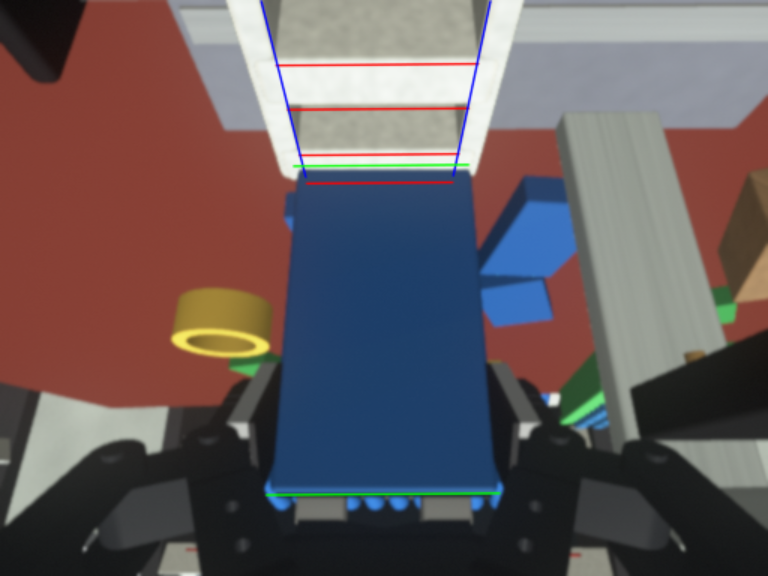

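The bottom edge of the cell (row ≈172) meets the tray image near block −46. I go to just above the block tops and compare cell and block edges directly in the same picture.

Emit:
move_arm --commands '[{"travel": [0.76, -0.07, 0.53], "twist": [0.01, 0, -0.06], "fingers": -1}, {"travel": [0, 0, 0], "twist": [0, 0, 0], "fingers": -1}, {"travel": [0, 0, 0], "twist": [0, 0, 0], "fingers": -1}]'

```text
clock: 19.42
tcp_pos: [0.5401, 0.1866, 0.2518]
tcp_rot: [[0.099, 0.988, -0.117], [0.635, -0.153, -0.757], [-0.766, 0.001, -0.642]]
wrist_force: [0.8, 0.3, -1.8]
width: 0.726
finger_force: 88.8
```

Run:
```python
from h import *
o=ctrl.get_obs();p,R=o['tcp_pos'],o['tcp_rot'];off=np.array([.018,0,.183])
X=slotpose(0)[1][:,1];Y=np.array([-X[1],X[0],0])
im,c=shot('wrist')
d=p+R@off-slotpose(0)[0];print('cell vs slot0: x %.4f y %.4f z %.4f'%(d@X,d@Y,d[2]))
cc=p+R@off
def W(x,y,z): return np.array([*TC,0])+X*x+Y*y+[0,0,z]
for y in (.056,.036,.010,-.010,-.036,-.056): print(y,proj(c,W(0,y,.06)).round(1))
for yy in (.011,): print('bottom',proj(c,cc+Y*yy-up*.055).round(1))
u=int(proj(c,W(0,-.03,.06))[0]);g=im[:200,u-40:u+40].astype(int).sum(2)/3
print('gray',[(r,int(g[r].mean())) for r in range(0,150,2)])
big=cv2.resize(im[0:140,150:370,::-1],None,fx=3.6,fy=3.6,interpolation=cv2.INTER_CUBIC);cv2.imwrite('pics/j.png',big)
```

```text
cell vs slot0: x 0.0000 y 0.0006 z 0.0454
0.056 [ 254.5 -234.3]
0.036 [ 254.6 -117.4]
0.01 [254.7 -22.5]
-0.01 [254.8  26.9]
-0.036 [254.8  73.6]
-0.056 [254.9 100.7]
bottom [254.9 110.4]
gray [(0, 235), (2, 234), (4, 235), (6, 235), (8, 235), (10, 235), (12, 235), (14, 235), (16, 236), (18, 235), (20, 224), (22, 171), (24, 157), (26, 158), (28, 158), (30, 158), (32, 158), (34, 158), (36, 159), (38, 159), (40, 160), (42, 160), (44, 161), (46, 161), (48, 159), (50, 159), (52, 160), (54, 159), (56, 159), (58, 159), (60, 159), (62, 160), (64, 162), (66, 165), (68, 185), (70, 219), (72, 235), (74, 237), (76, 238), (78, 238), (80, 238), (82, 238), (84, 237), (86, 236), (88, 236), (90, 236), (92, 236), (94, 236), (96, 223), (98, 171), (100, 161), (102, 161), (104, 161), (106, 161), (108, 161), (110, 160), (112, 127), (114, 80), (116, 76), (118, 75), (120, 75), (122, 74), (124, 74), (126, 73), (128, 72), (130, 72), (132, 71), (134, 71), (136, 70), (138, 70), (140, 69), (142, 69), (144, 68), (146, 68), (148, 67)]
```

View pics/j.png

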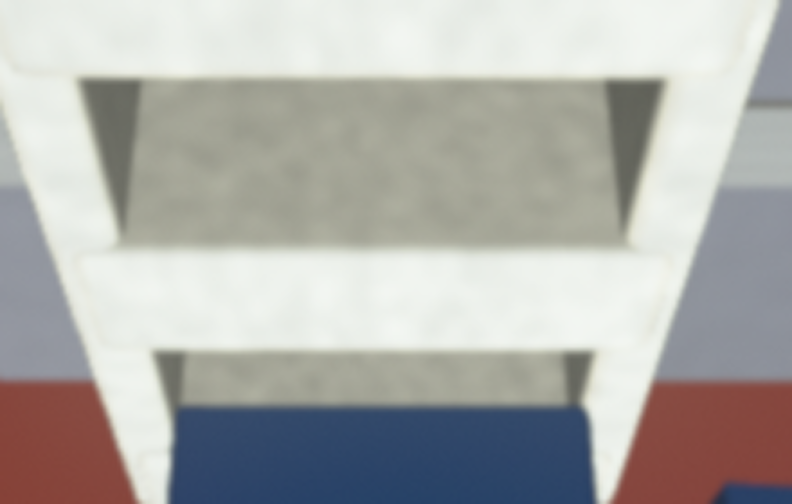

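The same-picture comparison shows slot 1's walls at rows 80–245 of the crop, block −46 down to row 350, and the cell bottom at row 408. The gap to the block is about 5 px too large, so the tray lies about 3.5 mm further to +y. Sideways (x) it is centred.

```bash
sed -i 's/\.531,\.127\b/.5315,.1305/' h.py; grep -n TC= h.py
python3 - <<'E'
from h import *
off=np.array([.018,0,.183])
s=plan(*place(0,off,.040));plan(*place(0,off,.0),s=s,n=8)
E
```

```text
50:TC=np.array([.5315,.1305]); TY=np.radians(-8.9)
1 rows travel [0.31, 0.0, 0.08] twist [0.02, 0.0, -0.0]
8 rows travel [0.19, -0.0, 0.16] twist [0.0, 0.0, 0.0]
```

Emit:
move_arm --commands '[{"travel": [0.31, 0, 0.08], "twist": [0.02, 0, 0], "fingers": -1}, {"travel": [0, 0, 0], "twist": [0, 0, 0], "fingers": -1}, {"travel": [0.19, 0, 0.16], "twist": [0, 0, 0], "fingers": -1}, {"travel": [0.19, 0, 0.16], "twist": [0, 0, 0], "fingers": -1}, {"travel": [0, 0, 0], "twist": [0, 0, 0], "fingers": -1}]'

```text
clock: 19.88
tcp_pos: [0.5401, 0.1894, 0.2339]
tcp_rot: [[0.098, 0.988, -0.121], [0.635, -0.155, -0.757], [-0.766, -0.003, -0.643]]
wrist_force: [-0.4, 0.3, -3.7]
width: 0.731
finger_force: 88.7
```

Emit:
move_arm --commands '[{"travel": [0.19, 0, 0.16], "twist": [0, 0, 0], "fingers": -1}, {"travel": [0.19, 0, 0.16], "twist": [0, 0, 0], "fingers": -1}, {"travel": [0, 0, 0], "twist": [0, 0, 0], "fingers": -1}]'

```text
clock: 20.13
tcp_pos: [0.5401, 0.1894, 0.2238]
tcp_rot: [[0.098, 0.988, -0.121], [0.635, -0.155, -0.757], [-0.766, -0.003, -0.643]]
wrist_force: [-0.6, -1.1, -3.1]
width: 0.724
finger_force: 88.7
```

Emit:
move_arm --commands '[{"travel": [0.19, 0, 0.16], "twist": [0, 0, 0], "fingers": -1}, {"travel": [0.19, 0, 0.16], "twist": [0, 0, 0], "fingers": -1}, {"travel": [0, 0, 0], "twist": [0, 0, 0], "fingers": -1}]'

```text
clock: 20.38
tcp_pos: [0.5401, 0.1894, 0.214]
tcp_rot: [[0.098, 0.988, -0.121], [0.635, -0.155, -0.757], [-0.766, -0.003, -0.643]]
wrist_force: [-1.0, -0.3, -3.2]
width: 0.724
finger_force: 88.7
```

Emit:
move_arm --commands '[{"travel": [0.15, 0, 0.13], "twist": [0, 0, 0], "fingers": -1}, {"travel": [0.11, 0, 0.1], "twist": [0, 0, 0], "fingers": -1}, {"travel": [0, 0, 0], "twist": [0, 0, 0], "fingers": -1}]'

```text
clock: 20.63
tcp_pos: [0.5402, 0.1892, 0.2075]
tcp_rot: [[0.098, 0.988, -0.12], [0.635, -0.155, -0.757], [-0.766, -0.002, -0.643]]
wrist_force: [1.1, 0.6, -3.1]
width: 0.729
finger_force: 88.7
```

Emit:
move_arm --commands '[{"travel": [0.08, 0, 0.06], "twist": [0, 0, 0], "fingers": -1}, {"travel": [0, 0, 0], "twist": [0, 0, 0], "fingers": -1}]'

```text
clock: 20.8
tcp_pos: [0.5404, 0.1894, 0.2066]
tcp_rot: [[0.099, 0.988, -0.12], [0.634, -0.155, -0.758], [-0.767, -0.001, -0.642]]
wrist_force: [0.1, 0.7, 0.4]
width: 0.728
finger_force: 89.4
```

Cell A is down on the slot floor (contact at the predicted height). Release and retreat.

Emit:
move_arm --commands '[{"travel": [0, 0, 0], "twist": [0, 0, 0], "fingers": 1}, {"travel": [0, 0, 0], "twist": [0, 0, 0], "fingers": 1}, {"travel": [0, 0, 0], "twist": [0, 0, 0], "fingers": 1}, {"travel": [0, 0, 0], "twist": [0, 0, 0], "fingers": 1}, {"travel": [0, 0, -0.5], "twist": [0, 0, 0], "fingers": 1}, {"travel": [0, 0, -1], "twist": [0, 0, 0], "fingers": 1}, {"travel": [0, 0, -1], "twist": [0, 0, 0], "fingers": 1}, {"travel": [0, 0, -1], "twist": [0, 0, 0], "fingers": 1}]'

```text
clock: 21.47
tcp_pos: [0.5489, 0.2432, 0.2521]
tcp_rot: [[0.099, 0.988, -0.12], [0.635, -0.155, -0.757], [-0.766, -0.001, -0.643]]
wrist_force: [0.7, 0.2, 0.3]
width: 0.999
finger_force: 0.0
```

Emit:
move_arm --commands '[{"travel": [-0.77, 0, -0.64], "twist": [0, 0, 0], "fingers": 1}, {"travel": [-0.77, 0, -0.64], "twist": [0, 0, 0], "fingers": 1}, {"travel": [-0.77, 0, -0.64], "twist": [0, 0, 0], "fingers": 1}, {"travel": [-0.77, 0, -0.64], "twist": [0, 0, 0], "fingers": 1}, {"travel": [-0.77, 0, -0.64], "twist": [0, 0, 0], "fingers": 1}, {"travel": [-0.77, 0, -0.64], "twist": [0, 0, 0], "fingers": 1}, {"travel": [-0.77, 0, -0.64], "twist": [0, 0, 0], "fingers": 1}, {"travel": [0, 0, 0], "twist": [0, 0, 0], "fingers": 1}]'

```text
clock: 22.13
tcp_pos: [0.5494, 0.2423, 0.3962]
tcp_rot: [[0.105, 0.988, -0.114], [0.636, -0.155, -0.756], [-0.764, 0.007, -0.645]]
wrist_force: [0.8, 0.0, 0.4]
width: 1.002
finger_force: 0.0
```

```bash
sed -i 's/ZG=.020/ZG=.022/' h.py
python3 - <<'E'
from h import *
im,c=shot('wrist','k');m=blue(im);print(ctrl.get_obs()['tcp_pos'])
t,ct=shot('top');cells(t,ct,amin=200)
s=plan([.50,-.15,.42],down(0));plan(*gpose(*CELL['B'],back=.06),s=s)
E
```

```text
[0.549 0.242 0.394]
[ 44.4 262.4] ctr [0.302 0.689] size [0.264 0.164] heading cx -84.4
[282.3 225.1] ctr [ 0.461 -0.11 ] size [0.107 0.063] heading cx -93.4
[321.5 187. ] ctr [ 0.602 -0.249] size [0.11  0.063] heading cx -76.1
[286.1 184.2] ctr [ 0.609 -0.122] size [0.107 0.064] heading cx -105.0
19 rows travel [-1.0, -0.04, 0.41] twist [-0.03, 0.38, -0.06]
19 rows travel [-0.97, 0.37, 0.32] twist [0.05, 0.3, -0.14]
```

View pics/k.png

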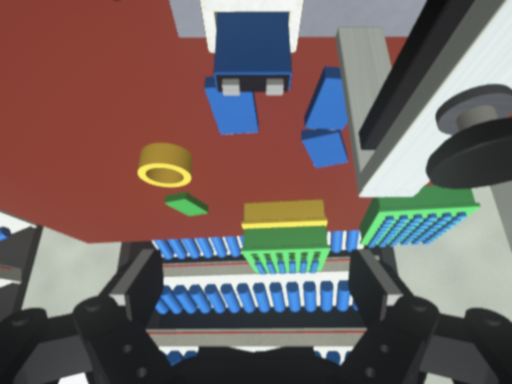

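Cell A stands in slot 0 (picture (253,50), terminals up). Cell B was knocked to about (0.602, −0.249), as the task warned; I will re-measure it from the waypoint.

Emit:
move_arm --commands '[{"travel": [-1, -0.04, 0.41], "twist": [-0.03, 0.38, -0.06], "fingers": 1}, {"travel": [-1, -0.04, 0.41], "twist": [-0.03, 0.38, -0.06], "fingers": 1}, {"travel": [-1, -0.04, 0.41], "twist": [-0.03, 0.38, -0.06], "fingers": 1}, {"travel": [-1, -0.04, 0.41], "twist": [-0.03, 0.38, -0.06], "fingers": 1}, {"travel": [-1, -0.04, 0.41], "twist": [-0.03, 0.38, -0.06], "fingers": 1}, {"travel": [-1, -0.04, 0.41], "twist": [-0.03, 0.38, -0.06], "fingers": 1}, {"travel": [-1, -0.04, 0.41], "twist": [-0.03, 0.38, -0.06], "fingers": 1}, {"travel": [-1, -0.04, 0.41], "twist": [-0.03, 0.38, -0.06], "fingers": 1}]'

```text
clock: 22.9
tcp_pos: [0.5215, 0.0801, 0.4451]
tcp_rot: [[0.072, 0.996, -0.06], [0.872, -0.093, -0.48], [-0.484, -0.018, -0.875]]
wrist_force: [1.4, -0.7, 0.5]
width: 1.001
finger_force: 0.0
```

Emit:
move_arm --commands '[{"travel": [-1, -0.04, 0.41], "twist": [-0.03, 0.38, -0.06], "fingers": 1}, {"travel": [-1, -0.04, 0.41], "twist": [-0.03, 0.38, -0.06], "fingers": 1}, {"travel": [-1, -0.04, 0.41], "twist": [-0.03, 0.38, -0.06], "fingers": 1}, {"travel": [-1, -0.04, 0.41], "twist": [-0.03, 0.38, -0.06], "fingers": 1}, {"travel": [-1, -0.04, 0.41], "twist": [-0.03, 0.38, -0.06], "fingers": 1}, {"travel": [-1, -0.04, 0.41], "twist": [-0.03, 0.38, -0.06], "fingers": 1}, {"travel": [-1, -0.04, 0.41], "twist": [-0.03, 0.38, -0.06], "fingers": 1}, {"travel": [-1, -0.04, 0.41], "twist": [-0.03, 0.38, -0.06], "fingers": 1}]'

```text
clock: 23.57
tcp_pos: [0.5039, -0.091, 0.4378]
tcp_rot: [[0.028, 1.0, -0.012], [0.99, -0.03, -0.138], [-0.138, -0.008, -0.99]]
wrist_force: [1.0, 0.1, -0.3]
width: 1.001
finger_force: 0.0
```

Emit:
move_arm --commands '[{"travel": [-1, -0.04, 0.41], "twist": [-0.03, 0.38, -0.06], "fingers": 1}, {"travel": [-1, -0.04, 0.41], "twist": [-0.03, 0.38, -0.06], "fingers": 1}, {"travel": [-1, -0.04, 0.41], "twist": [-0.03, 0.38, -0.06], "fingers": 1}, {"travel": [0, 0, 0], "twist": [0, 0, 0], "fingers": 1}, {"travel": [0, 0, 0], "twist": [0, 0, 0], "fingers": 1}, {"travel": [0, 0, 0], "twist": [0, 0, 0], "fingers": 1}]'

```text
clock: 24.07
tcp_pos: [0.5003, -0.1517, 0.4195]
tcp_rot: [[0.008, 1.0, 0.0], [1.0, -0.008, -0.004], [-0.004, 0.001, -1.0]]
wrist_force: [0.4, -0.6, 0.7]
width: 1.001
finger_force: 0.0
```

Run:
```python
from h import *
im,c=shot('wrist','l');print(ctrl.get_obs()['tcp_pos'])
for z in (.022,):C=cells(im,c,z)
for x in C:
    if abs(x[1][1]+.25)<.03:
        print('grasp');plan(*gpose(x[1],x[3],back=.06))
```

```text
[ 0.5   -0.151  0.42 ]
[335.5 231.1] ctr [ 0.603 -0.247] size [0.114 0.063] heading cx -76.2
[351.6 132.6] ctr [ 0.61  -0.122] size [0.109 0.065] heading cx -105.0
[205.1  95.3] ctr [ 0.465 -0.1  ] size [0.086 0.062] heading cx -93.6
grasp
17 rows travel [-1.0, 0.36, 0.4] twist [0.04, 0.34, -0.12]
```

Emit:
move_arm --commands '[{"travel": [-1, 0.36, 0.4], "twist": [0.04, 0.34, -0.12], "fingers": 1}, {"travel": [-1, 0.36, 0.4], "twist": [0.04, 0.34, -0.12], "fingers": 1}, {"travel": [-1, 0.36, 0.4], "twist": [0.04, 0.34, -0.12], "fingers": 1}, {"travel": [-1, 0.36, 0.4], "twist": [0.04, 0.34, -0.12], "fingers": 1}, {"travel": [-1, 0.36, 0.4], "twist": [0.04, 0.34, -0.12], "fingers": 1}, {"travel": [-1, 0.36, 0.4], "twist": [0.04, 0.34, -0.12], "fingers": 1}, {"travel": [-1, 0.36, 0.4], "twist": [0.04, 0.34, -0.12], "fingers": 1}, {"travel": [-1, 0.36, 0.4], "twist": [0.04, 0.34, -0.12], "fingers": 1}]'

```text
clock: 24.78
tcp_pos: [0.5644, -0.2979, 0.3346]
tcp_rot: [[-0.103, 0.993, -0.052], [0.942, 0.114, 0.315], [0.318, -0.017, -0.948]]
wrist_force: [1.0, -0.1, 0.4]
width: 0.999
finger_force: 0.0
```

Emit:
move_arm --commands '[{"travel": [-1, 0.36, 0.4], "twist": [0.04, 0.34, -0.12], "fingers": 1}, {"travel": [-1, 0.36, 0.4], "twist": [0.04, 0.34, -0.12], "fingers": 1}, {"travel": [-1, 0.36, 0.4], "twist": [0.04, 0.34, -0.12], "fingers": 1}, {"travel": [-1, 0.36, 0.4], "twist": [0.04, 0.34, -0.12], "fingers": 1}, {"travel": [-1, 0.36, 0.4], "twist": [0.04, 0.34, -0.12], "fingers": 1}, {"travel": [-1, 0.36, 0.4], "twist": [0.04, 0.34, -0.12], "fingers": 1}, {"travel": [-1, 0.36, 0.4], "twist": [0.04, 0.34, -0.12], "fingers": 1}, {"travel": [-1, 0.36, 0.4], "twist": [0.04, 0.34, -0.12], "fingers": 1}]'

```text
clock: 25.45
tcp_pos: [0.6383, -0.4004, 0.205]
tcp_rot: [[-0.186, 0.973, -0.138], [0.773, 0.231, 0.591], [0.607, 0.003, -0.795]]
wrist_force: [0.5, 0.1, 1.0]
width: 1.003
finger_force: 0.0
```

Emit:
move_arm --commands '[{"travel": [-1, 0.36, 0.4], "twist": [0.04, 0.34, -0.12], "fingers": 1}, {"travel": [0, 0, 0], "twist": [0, 0, 0], "fingers": 1}, {"travel": [0, 0, 0], "twist": [0, 0, 0], "fingers": 1}, {"travel": [0, 0, 0], "twist": [0, 0, 0], "fingers": 1}]'

```text
clock: 25.78
tcp_pos: [0.6471, -0.4092, 0.1877]
tcp_rot: [[-0.193, 0.97, -0.15], [0.746, 0.244, 0.619], [0.637, 0.008, -0.771]]
wrist_force: [-0.3, -0.1, -0.0]
width: 0.999
finger_force: 0.0
```

```bash
sed -i "s/'B':((.622,-.2715),-70.3)/'B':((.603,-.2485),-76.1)/; s/'C':((.610,-.1265),-104.6)/'C':((.610,-.122),-105)/" h.py
python3 - <<'E'
from h import *
im,c=shot('wrist','m');print(ctrl.get_obs()['tcp_pos']);cells(im,c)
s=plan(*gpose(*CELL['B'],back=.03));plan(*gpose(*CELL['B']),s=s)
E
```

```text
[ 0.647 -0.409  0.189]
[267.4 141. ] ctr [ 0.607 -0.19 ] size [0.242 0.088] heading cx -92.1
[129.2  26.9] ctr [ 0.47  -0.138] size [0.086 0.075] heading cx -93.4
2 rows travel [-0.01, -0.1, 0.8] twist [0.02, 0.03, 0.03]
2 rows travel [0.0, 0.0, 0.75] twist [0.0, 0.0, 0.0]
```

Emit:
move_arm --commands '[{"travel": [0, -0.1, 0.8], "twist": [0.02, 0.03, 0.03], "fingers": 1}, {"travel": [0, -0.1, 0.8], "twist": [0.02, 0.03, 0.03], "fingers": 1}, {"travel": [0, 0, 0.5], "twist": [0, 0, 0], "fingers": 1}, {"travel": [0, 0, 0.5], "twist": [0, 0, 0], "fingers": 1}, {"travel": [0, 0, 0.5], "twist": [0, 0, 0], "fingers": 1}, {"travel": [0, 0, 0], "twist": [0, 0, 0], "fingers": 1}]'

```text
clock: 26.33
tcp_pos: [0.6328, -0.3711, 0.1384]
tcp_rot: [[-0.183, 0.97, -0.157], [0.742, 0.241, 0.625], [0.645, -0.002, -0.764]]
wrist_force: [-0.4, 1.0, -0.1]
width: 1.002
finger_force: 0.0
```

Emit:
move_arm --commands '[{"travel": [0, 0, 0], "twist": [0, 0, 0], "fingers": -1}, {"travel": [0, 0, 0], "twist": [0, 0, 0], "fingers": -1}, {"travel": [0, 0, 0], "twist": [0, 0, 0], "fingers": -1}, {"travel": [0, 0, 0], "twist": [0, 0, 0], "fingers": -1}, {"travel": [0, 0, 0], "twist": [0, 0, 0], "fingers": -1}, {"travel": [0, 0, 0], "twist": [0, 0, 0], "fingers": -1}]' --force 80

```text
clock: 26.83
tcp_pos: [0.6339, -0.3744, 0.1409]
tcp_rot: [[-0.185, 0.971, -0.151], [0.746, 0.239, 0.622], [0.64, 0.002, -0.768]]
wrist_force: [1.7, -5.3, 5.7]
width: 0.725
finger_force: 90.6
```

```bash
cat >> h.py <<'E'
def grasped(k):
    """offset of cell centre in tool frame, from pose at grasp; checks image rows of near/far edge"""
    o=ctrl.get_obs();p,R=o['tcp_pos'],o['tcp_rot'];ctr,h=CELL[k];h=np.radians(h)
    off=R.T@(np.array([*ctr,.011])-p);im,c=shot('wrist')
    cx=np.array([np.cos(h),np.sin(h),0]);cc=np.array([*ctr,.022])
    print(p,R[2],o['width'],o['finger_force'],'off',off)
    g=blue(im)[:,256];r=np.nonzero(g)[0];r=r[r<345]
    # last blue run in the middle column
    brk=np.nonzero(np.diff(r)>1)[0];st=r[brk[-1]+1] if len(brk) else r[0]
    print('edge rows far/near: pred',proj(c,cc-cx*.055)[1].round(),proj(c,cc+cx*.055)[1].round(),'seen',st,r[-1], 'runs',r[0],r[brk])
    print('up in tool',(R.T@up).round(2)); return off
E
python3 -c "
from h import *
grasped('B')"
```

```text
[ 0.634 -0.374  0.141] [ 0.64   0.002 -0.768] 0.7253191336158525 90.55517350119771 off [ 0.016 -0.     0.183]
edge rows far/near: pred 111.0 331.0 seen 118 336 runs 34 [81]
up in tool [ 0.64  0.   -0.77]
```

Emit:
move_arm --commands '[{"travel": [0.32, 0, -0.38], "twist": [0, 0, 0], "fingers": -1}, {"travel": [0.64, 0, -0.77], "twist": [0, 0, 0], "fingers": -1}, {"travel": [0.64, 0, -0.77], "twist": [0, 0, 0], "fingers": -1}, {"travel": [0.64, 0, -0.77], "twist": [0, 0, 0], "fingers": -1}, {"travel": [0.64, 0, -0.77], "twist": [0, 0, 0], "fingers": -1}, {"travel": [0.64, 0, -0.77], "twist": [0, 0, 0], "fingers": -1}, {"travel": [0, 0, 0], "twist": [0, 0, 0], "fingers": -1}]'

```text
clock: 27.47
tcp_pos: [0.634, -0.3734, 0.2532]
tcp_rot: [[-0.187, 0.971, -0.152], [0.745, 0.241, 0.622], [0.64, 0.003, -0.768]]
wrist_force: [0.6, -0.4, -2.6]
width: 0.728
finger_force: 89.7
```

Run:
```python
from h import *
off=np.array([.0143,0,.1815])
p,R=place(1,off,.15);s=plan(np.array([.49,-.13,.43]),down(np.radians(-4)));plan(p,R,s=s)
```

```text
16 rows travel [0.97, -0.39, -0.22] twist [-0.06, -0.36, 0.16]
20 rows travel [0.96, 0.05, -0.2] twist [0.02, -0.36, 0.03]
```

Emit:
move_arm --commands '[{"travel": [0.97, -0.39, -0.22], "twist": [-0.06, -0.36, 0.16], "fingers": -1}, {"travel": [0.97, -0.39, -0.22], "twist": [-0.06, -0.36, 0.16], "fingers": -1}, {"travel": [0.97, -0.39, -0.22], "twist": [-0.06, -0.36, 0.16], "fingers": -1}, {"travel": [0.97, -0.39, -0.22], "twist": [-0.06, -0.36, 0.16], "fingers": -1}, {"travel": [0.97, -0.39, -0.22], "twist": [-0.06, -0.36, 0.16], "fingers": -1}, {"travel": [0.97, -0.39, -0.22], "twist": [-0.06, -0.36, 0.16], "fingers": -1}, {"travel": [0.97, -0.39, -0.22], "twist": [-0.06, -0.36, 0.16], "fingers": -1}, {"travel": [0.97, -0.39, -0.22], "twist": [-0.06, -0.36, 0.16], "fingers": -1}]'

```text
clock: 28.13
tcp_pos: [0.5534, -0.2707, 0.3593]
tcp_rot: [[-0.066, 0.996, -0.056], [0.937, 0.081, 0.339], [0.343, -0.03, -0.939]]
wrist_force: [-0.4, 0.2, -2.6]
width: 0.724
finger_force: 89.4
```

Emit:
move_arm --commands '[{"travel": [0.97, -0.39, -0.22], "twist": [-0.06, -0.36, 0.16], "fingers": -1}, {"travel": [0.97, -0.39, -0.22], "twist": [-0.06, -0.36, 0.16], "fingers": -1}, {"travel": [0.97, -0.39, -0.22], "twist": [-0.06, -0.36, 0.16], "fingers": -1}, {"travel": [0.97, -0.39, -0.22], "twist": [-0.06, -0.36, 0.16], "fingers": -1}, {"travel": [0.97, -0.39, -0.22], "twist": [-0.06, -0.36, 0.16], "fingers": -1}, {"travel": [0.97, -0.39, -0.22], "twist": [-0.06, -0.36, 0.16], "fingers": -1}, {"travel": [0.97, -0.39, -0.22], "twist": [-0.06, -0.36, 0.16], "fingers": -1}, {"travel": [0.97, -0.39, -0.22], "twist": [-0.06, -0.36, 0.16], "fingers": -1}]'

```text
clock: 28.8
tcp_pos: [0.491, -0.1267, 0.425]
tcp_rot: [[0.08, 0.997, -0.001], [0.997, -0.08, 0.001], [0.001, -0.001, -1.0]]
wrist_force: [0.9, 0.5, -4.0]
width: 0.726
finger_force: 89.3
```

Emit:
move_arm --commands '[{"travel": [0.96, 0.05, -0.2], "twist": [0.02, -0.36, 0.03], "fingers": -1}, {"travel": [0.96, 0.05, -0.2], "twist": [0.02, -0.36, 0.03], "fingers": -1}, {"travel": [0.96, 0.05, -0.2], "twist": [0.02, -0.36, 0.03], "fingers": -1}, {"travel": [0.96, 0.05, -0.2], "twist": [0.02, -0.36, 0.03], "fingers": -1}, {"travel": [0.96, 0.05, -0.2], "twist": [0.02, -0.36, 0.03], "fingers": -1}, {"travel": [0.96, 0.05, -0.2], "twist": [0.02, -0.36, 0.03], "fingers": -1}, {"travel": [0.96, 0.05, -0.2], "twist": [0.02, -0.36, 0.03], "fingers": -1}, {"travel": [0.96, 0.05, -0.2], "twist": [0.02, -0.36, 0.03], "fingers": -1}]'

```text
clock: 29.47
tcp_pos: [0.5137, 0.0278, 0.4333]
tcp_rot: [[0.098, 0.994, -0.052], [0.936, -0.11, -0.335], [-0.339, -0.016, -0.941]]
wrist_force: [0.3, 0.9, -3.9]
width: 0.725
finger_force: 89.4
```

Emit:
move_arm --commands '[{"travel": [0.96, 0.05, -0.2], "twist": [0.02, -0.36, 0.03], "fingers": -1}, {"travel": [0.96, 0.05, -0.2], "twist": [0.02, -0.36, 0.03], "fingers": -1}, {"travel": [0.96, 0.05, -0.2], "twist": [0.02, -0.36, 0.03], "fingers": -1}, {"travel": [0.96, 0.05, -0.2], "twist": [0.02, -0.36, 0.03], "fingers": -1}, {"travel": [0.96, 0.05, -0.2], "twist": [0.02, -0.36, 0.03], "fingers": -1}, {"travel": [0.96, 0.05, -0.2], "twist": [0.02, -0.36, 0.03], "fingers": -1}, {"travel": [0.96, 0.05, -0.2], "twist": [0.02, -0.36, 0.03], "fingers": -1}, {"travel": [0.96, 0.05, -0.2], "twist": [0.02, -0.36, 0.03], "fingers": -1}]'

```text
clock: 30.13
tcp_pos: [0.5398, 0.1752, 0.388]
tcp_rot: [[0.1, 0.989, -0.106], [0.763, -0.144, -0.63], [-0.638, -0.018, -0.77]]
wrist_force: [-0.0, -0.9, -3.0]
width: 0.726
finger_force: 89.4
```

Emit:
move_arm --commands '[{"travel": [0.96, 0.05, -0.2], "twist": [0.02, -0.36, 0.03], "fingers": -1}, {"travel": [0.96, 0.05, -0.2], "twist": [0.02, -0.36, 0.03], "fingers": -1}, {"travel": [0.96, 0.05, -0.2], "twist": [0.02, -0.36, 0.03], "fingers": -1}, {"travel": [0.96, 0.05, -0.2], "twist": [0.02, -0.36, 0.03], "fingers": -1}, {"travel": [0, 0, 0], "twist": [0, 0, 0], "fingers": -1}, {"travel": [0, 0, 0], "twist": [0, 0, 0], "fingers": -1}]'

```text
clock: 30.63
tcp_pos: [0.5533, 0.2401, 0.3466]
tcp_rot: [[0.091, 0.987, -0.132], [0.643, -0.159, -0.749], [-0.761, -0.016, -0.649]]
wrist_force: [0.9, -0.1, -3.0]
width: 0.729
finger_force: 89.7
```

Run:
```python
from h import *
off=np.array([.0143,0,.1815]);print(ctrl.get_obs()['tcp_pos'])
s=plan(*place(1,off,.05));plan(*place(1,off,.0),s=s,n=10);print(place(1,off)[0])
```

```text
[0.553 0.24  0.347]
4 rows travel [0.86, -0.05, 0.81] twist [-0.03, -0.02, 0.02]
10 rows travel [0.19, -0.0, 0.16] twist [0.0, 0.0, 0.0]
[0.548 0.236 0.203]
```

Emit:
move_arm --commands '[{"travel": [0.86, -0.05, 0.81], "twist": [-0.03, -0.02, 0.02], "fingers": -1}, {"travel": [0.86, -0.05, 0.81], "twist": [-0.03, -0.02, 0.02], "fingers": -1}, {"travel": [0.86, -0.05, 0.81], "twist": [-0.03, -0.02, 0.02], "fingers": -1}, {"travel": [0.86, -0.05, 0.81], "twist": [-0.03, -0.02, 0.02], "fingers": -1}, {"travel": [0, 0, 0], "twist": [0, 0, 0], "fingers": -1}, {"travel": [0, 0, 0], "twist": [0, 0, 0], "fingers": -1}]'

```text
clock: 31.13
tcp_pos: [0.5486, 0.2343, 0.2544]
tcp_rot: [[0.103, 0.988, -0.119], [0.633, -0.157, -0.758], [-0.767, 0.003, -0.641]]
wrist_force: [0.1, -0.2, -3.2]
width: 0.727
finger_force: 89.3
```

```bash
cat >> h.py <<'E'
def check(i,off):
    o=ctrl.get_obs();p,R=o['tcp_pos'],o['tcp_rot'];im,c=shot('wrist')
    X=slotpose(0)[1][:,1];Y=np.array([-X[1],X[0],0]);d=p+R@off-slotpose(i)[0]
    print('cell vs slot: x %.4f y %.4f z %.4f'%(d@X,d@Y,d[2]),'rot',Ro.from_matrix(R.T@slotpose(i)[1]).as_rotvec())
    y0=-.069+.046*i
    W=lambda x,y,z:np.array([*TC,z])+X*x+Y*y
    for y in (y0+.059,y0+.033,y0+.013): print('edge y %.3f row %.1f'%(y,proj(c,W(0,y,.06))[1]),end=' ')
    print('bottom',proj(c,p+R@off+Y*.011-up*.055)[1].round(1))
    g=im[:200,216:296].astype(float).mean((1,2));dd=np.abs(np.convolve(g,[1,1,-1,-1],'valid'))
    print('seen',[(k+2,int(dd[k])) for k in range(1,len(dd)-1) if dd[k]>40 and dd[k]>=dd[k-1] and dd[k]>dd[k+1]])
    # sides: cell bottom corners vs slot walls
    b=proj(c,p+R@off-up*.055+Y*.011);h=cv2.cvtColor(im,cv2.COLOR_RGB2HSV)
    r=int(b[1])+8;m=np.nonzero((h[r,:,0]>95)&(h[r,:,0]<125)&(h[r,:,1]>110))[0];m=m[(m>150)&(m<362)]
    print('cell cols',m.min(),m.max(),'pred',[proj(c,p+R@off-up*.055+Y*.011+X*s)[0].round(1) for s in(-.032,.032)])
E
python3 - <<'E'
from h import *
off=np.array([.0143,0,.1815]);check(1,off)
s=plan(*place(1,off,.038));plan(*place(1,off,.0),s=s,n=8)
E
```

```text
cell vs slot: x 0.0009 y -0.0019 z 0.0520 rot [-0.     0.002 -0.004]
edge y 0.036 row 19.0 edge y 0.010 row 66.7 edge y -0.010 row 94.4 bottom 116.9
seen [(22, 94), (68, 66), (96, 93), (118, 99)]
cell cols 201 313 pred [np.float64(194.4), np.float64(311.8)]
1 rows travel [0.62, -0.08, 0.44] twist [0.02, 0.01, -0.05]
8 rows travel [0.18, -0.0, 0.15] twist [0.0, 0.0, 0.0]
```

Emit:
move_arm --commands '[{"travel": [0.62, -0.08, 0.44], "twist": [0.02, 0.01, -0.05], "fingers": -1}, {"travel": [0, 0, 0], "twist": [0, 0, 0], "fingers": -1}, {"travel": [0.18, 0, 0.15], "twist": [0, 0, 0], "fingers": -1}, {"travel": [0.18, 0, 0.15], "twist": [0, 0, 0], "fingers": -1}, {"travel": [0, 0, 0], "twist": [0, 0, 0], "fingers": -1}]'

```text
clock: 31.6
tcp_pos: [0.5494, 0.2371, 0.2383]
tcp_rot: [[0.106, 0.988, -0.112], [0.624, -0.154, -0.766], [-0.774, 0.012, -0.633]]
wrist_force: [-2.1, 4.0, 28.8]
width: 0.728
finger_force: 92.1
```

Emit:
move_arm --commands '[{"travel": [0.18, 0, 0.15], "twist": [0, 0, 0], "fingers": -1}, {"travel": [0.18, 0, 0.15], "twist": [0, 0, 0], "fingers": -1}, {"travel": [0, 0, 0], "twist": [0, 0, 0], "fingers": -1}]'

```text
clock: 31.85
tcp_pos: [0.552, 0.2376, 0.2361]
tcp_rot: [[0.114, 0.988, -0.102], [0.616, -0.15, -0.773], [-0.779, 0.025, -0.626]]
wrist_force: [-1.6, 7.8, 54.6]
width: 0.72
finger_force: 94.2
```

Emit:
move_arm --commands '[{"travel": [0.18, 0, 0.15], "twist": [0, 0, 0], "fingers": -1}, {"travel": [0.18, 0, 0.15], "twist": [0, 0, 0], "fingers": -1}, {"travel": [0, 0, 0], "twist": [0, 0, 0], "fingers": -1}]'

```text
clock: 32.1
tcp_pos: [0.5542, 0.2381, 0.2319]
tcp_rot: [[0.12, 0.988, -0.093], [0.611, -0.148, -0.778], [-0.783, 0.036, -0.621]]
wrist_force: [-2.5, 10.5, 73.2]
width: 0.725
finger_force: 101.4
```

Emit:
move_arm --commands '[{"travel": [0.16, 0, 0.13], "twist": [0, 0, 0], "fingers": -1}, {"travel": [0, 0, 0], "twist": [0, 0, 0], "fingers": -1}]'

```text
clock: 32.27
tcp_pos: [0.5549, 0.2383, 0.2295]
tcp_rot: [[0.122, 0.988, -0.09], [0.609, -0.146, -0.779], [-0.783, 0.04, -0.62]]
wrist_force: [-2.2, 11.6, 76.9]
width: 0.726
finger_force: 111.2
```

Emit:
move_arm --commands '[{"travel": [0.12, 0, 0.1], "twist": [0, 0, 0], "fingers": -1}, {"travel": [0, 0, 0], "twist": [0, 0, 0], "fingers": -1}]'

```text
clock: 32.43
tcp_pos: [0.5537, 0.239, 0.2195]
tcp_rot: [[0.117, 0.989, -0.095], [0.629, -0.147, -0.763], [-0.768, 0.03, -0.639]]
wrist_force: [5.1, -4.8, 1.9]
width: 0.725
finger_force: 100.6
```

The cell caught on an edge and then gave way; I stop and look.

Run:
```python
from h import *
off=np.array([.0143,0,.1815]);check(1,off)
im,c=shot('wrist')
b=cv2.resize(im[:,120:400,::-1],None,fx=1.55,fy=1.55);t,ct=shot('side')
t=cv2.resize(t[110:230,180:300,::-1],None,fx=595/120,fy=595/120,interpolation=cv2.INTER_CUBIC)
b=cv2.copyMakeBorder(b,0,0,0,0,0)
t=cv2.resize(t,(360,360));o=np.zeros((595,800,3),np.uint8);o[:b.shape[0],:434]=b[:595];o[:360,440:800]=t
cv2.imwrite('pics/n.png',o)
```

```text
cell vs slot: x 0.0099 y 0.0033 z 0.0174 rot [ 0.025  0.004 -0.018]
edge y 0.036 row 106.7 edge y 0.010 row 144.0 edge y -0.010 row 165.1 bottom 126.1
seen [(56, 50), (96, 86), (133, 61), (156, 169)]Traceback (most recent call last):
  File "<stdin>", line 2, in <module>
  File "h.py", line 90, in check
    print('cell cols',m.min(),m.max(),'pred',[proj(c,p+R@off-up*.055+Y*.011+X*s)[0].round(1) for s in(-.032,.032)])
                      ~~~~~^^
    return umr_minimum(a, axis, None, out, keepdims, initial, where)
ValueError: zero-size array to reduction operation minimum which has no identity
```

Run:
```python
from h import *
print(ctrl.get_obs()['tcp_pos'],ctrl.get_obs()['wrist_force'])
im,c=shot('wrist')
b=cv2.resize(im[:,120:400,::-1],None,fx=1.55,fy=1.55);t,ct=shot('side')
t=cv2.resize(t[120:220,190:290,::-1],(360,360),interpolation=cv2.INTER_CUBIC)
o=np.zeros((600,800,3),np.uint8);o[:b.shape[0],:434]=b;o[:360,440:800]=t
cv2.imwrite('pics/n.png',o)
```

```text
[0.552 0.238 0.214] [ 2.173 -5.526  1.212]
```

View pics/n.png

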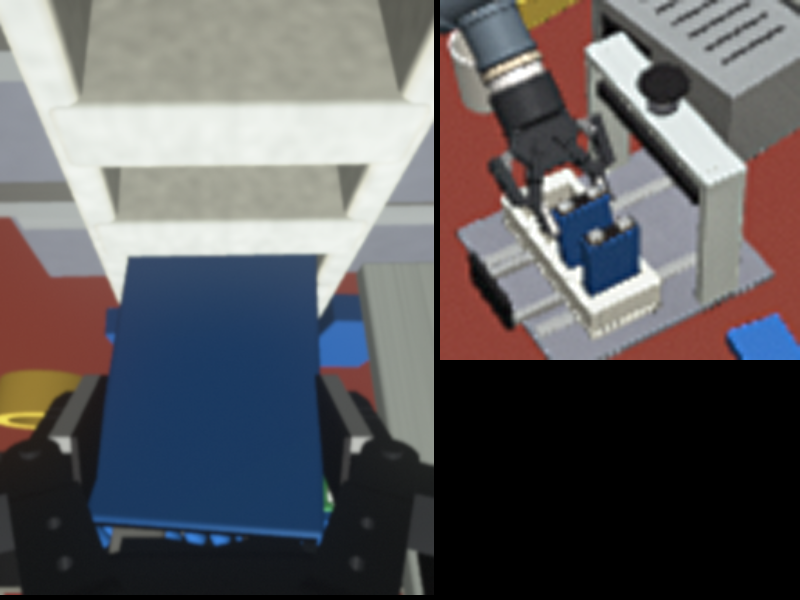

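The cell B is now inside slot 1 (its face disappears behind the block edge at crop row 255), slightly rolled but barely slipped in the hand. Continue gently.

Emit:
move_arm --commands '[{"travel": [0.1, 0, 0.08], "twist": [0, 0, 0], "fingers": -1}, {"travel": [0, 0, 0], "twist": [0, 0, 0], "fingers": -1}, {"travel": [0, 0, 0], "twist": [0, 0, 0], "fingers": -1}]'

```text
clock: 32.83
tcp_pos: [0.5488, 0.237, 0.203]
tcp_rot: [[0.1, 0.988, -0.116], [0.633, -0.153, -0.759], [-0.767, 0.003, -0.641]]
wrist_force: [3.3, -0.3, 8.0]
width: 0.727
finger_force: 100.3
```

Emit:
move_arm --commands '[{"travel": [0, 0, 0], "twist": [0, 0, 0], "fingers": 1}, {"travel": [0, 0, 0], "twist": [0, 0, 0], "fingers": 1}, {"travel": [0, 0, 0], "twist": [0, 0, 0], "fingers": 1}, {"travel": [0, 0, 0], "twist": [0, 0, 0], "fingers": 1}, {"travel": [0, 0, -0.5], "twist": [0, 0, 0], "fingers": 1}, {"travel": [0, 0, -1], "twist": [0, 0, 0], "fingers": 1}, {"travel": [0, 0, -1], "twist": [0, 0, 0], "fingers": 1}, {"travel": [0, 0, -1], "twist": [0, 0, 0], "fingers": 1}]'

```text
clock: 33.5
tcp_pos: [0.5559, 0.291, 0.2473]
tcp_rot: [[0.099, 0.988, -0.119], [0.636, -0.155, -0.756], [-0.765, -0.001, -0.644]]
wrist_force: [0.2, -0.2, -0.4]
width: 0.999
finger_force: 0.0
```

Emit:
move_arm --commands '[{"travel": [-0.77, 0, -0.64], "twist": [0, 0, 0], "fingers": 1}, {"travel": [-0.77, 0, -0.64], "twist": [0, 0, 0], "fingers": 1}, {"travel": [-0.77, 0, -0.64], "twist": [0, 0, 0], "fingers": 1}, {"travel": [-0.77, 0, -0.64], "twist": [0, 0, 0], "fingers": 1}, {"travel": [-0.77, 0, -0.64], "twist": [0, 0, 0], "fingers": 1}, {"travel": [-0.77, 0, -0.64], "twist": [0, 0, 0], "fingers": 1}, {"travel": [-0.77, 0, -0.64], "twist": [0, 0, 0], "fingers": 1}, {"travel": [0, 0, 0], "twist": [0, 0, 0], "fingers": 1}]'

```text
clock: 34.17
tcp_pos: [0.5563, 0.2901, 0.3917]
tcp_rot: [[0.104, 0.988, -0.113], [0.638, -0.154, -0.755], [-0.763, 0.006, -0.646]]
wrist_force: [0.3, -0.5, 0.3]
width: 1.002
finger_force: 0.0
```

Run:
```python
from h import *
im,c=shot('wrist','p');print(ctrl.get_obs()['tcp_pos'])
X=slotpose(0)[1][:,1];Y=np.array([-X[1],X[0],0])
W=lambda x,y,z:np.array([*TC,z])+X*x+Y*y
m=im[:,:,::-1].copy()
def L(a,b,col): cv2.line(m,tuple(int(v*16) for v in proj(c,a)),tuple(int(v*16) for v in proj(c,b)),col,1,cv2.LINE_AA,4)
for k in (-92,-46,0,46): 
    for s in (-10,10): L(W(-.034,(k+s)/1e3,.06),W(.034,(k+s)/1e3,.06),(0,0,255))
for x in (-.045,-.034,.034,.045): L(W(x,-.1,.058),W(x,.1,.058),(0,255,255))
for y in (-.058,-.012):
    L(W(-.032,y,.13),W(.032,y,.13),(0,255,0))
cv2.imwrite('pics/p2.png',cv2.resize(m[0:170,140:360],None,fx=3.5,fy=3.5,interpolation=cv2.INTER_CUBIC))
t,ct=shot('top');cells(t,ct,amin=200)
s=plan([.50,-.15,.42],down(0));plan(*gpose(*CELL['C'],back=.06),s=s)
```

```text
[0.556 0.29  0.39 ]
[ 42.8 261.3] ctr [0.302 0.689] size [0.264 0.164] heading cx -84.4
[282.3 225.1] ctr [ 0.461 -0.11 ] size [0.107 0.063] heading cx -93.4
[285.7 184.4] ctr [ 0.608 -0.12 ] size [0.108 0.064] heading cx -106.4
22 rows travel [-0.97, -0.05, 0.39] twist [-0.03, 0.33, -0.05]
10 rows travel [-0.97, 0.38, 0.94] twist [-0.08, 0.58, 0.21]
```

View pics/p2.png

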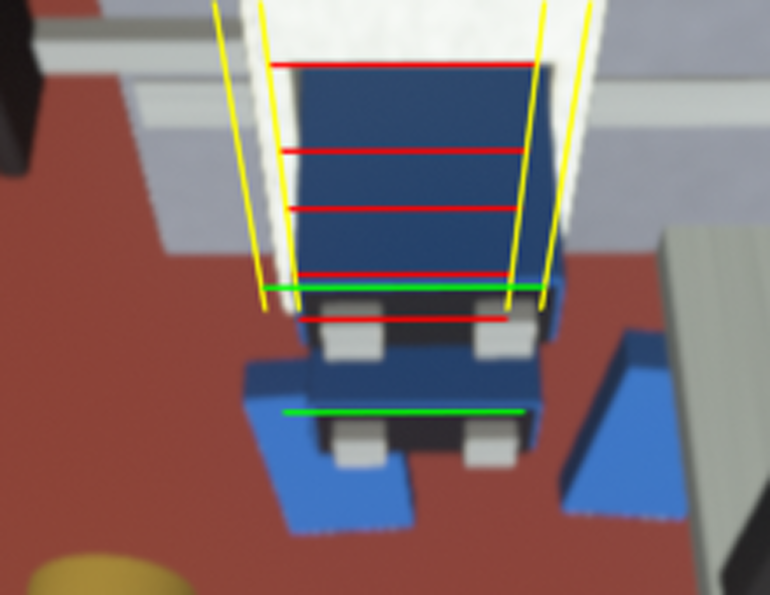

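The overlay shows both cells in slots 0 and 1, terminals up, but the tray now sits about 5 mm further in (+x) than modelled; the jam pushed it. I measure that shift from the tray's outer edges.

```bash
cat >> h.py <<'E'
def trayx(im,c,rows,u0=256,z=.058,thr=200):
    X=slotpose(0)[1][:,1];out=[]
    for r in rows:
        w=im[r].astype(float).min(1)>thr; xs=np.nonzero(w[130:385])[0]+130
        if len(xs)<5: continue
        out.append([(atz(c,u,r,z)[:2]-TC)@X[:2] for u in (xs.min()-.5,xs.max()+.5)]+[xs.min(),xs.max()])
    return np.array(out)
E
python3 - <<'E'
from h import *
im,c=shot('wrist');a=trayx(im,c,range(2,60,8));print(a)
E
```

```text
[[ -0.039   0.049 211.    315.   ]
 [ -0.038   0.049 213.    314.   ]
 [ -0.039   0.05  213.    313.   ]
 [ -0.038   0.049 215.    311.   ]
 [ -0.038   0.05  216.    310.   ]
 [ -0.038   0.049 217.    308.   ]
 [ -0.038   0.05  218.    307.   ]
 [ -0.038   0.049 219.    305.   ]]
```

Run:
```python
from h import *
im=cv2.imread('pics/k.png')[:,:,::-1]
o=ctrl.get_obs();c=dict(viewer.get_calibration('wrist'))
M=np.eye(4);M[:3,:3]=o['tcp_rot'];M[:3,3]=o['tcp_pos'];K=np.linalg.inv(M)@np.linalg.inv(np.array(c['world_to_cam']))
N=np.eye(4);N[:3,:3]=[[.105,.988,-.114],[.636,-.155,-.756],[-.764,.007,-.645]];N[:3,3]=[.549,.2423,.395]
c['world_to_cam']=np.linalg.inv(N@K)
print(trayx(im,c,range(2,36,8)))
s=plan([.50,-.15,.42],down(0))
```

```text
[[ -0.045   0.043 201.    302.   ]
 [ -0.046   0.043 202.    301.   ]
 [ -0.046   0.042 203.    299.   ]
 [ -0.045   0.042 205.    298.   ]
 [ -0.046   0.042 206.    297.   ]]
22 rows travel [-0.97, -0.05, 0.39] twist [-0.03, 0.33, -0.05]
```

Emit:
move_arm --commands '[{"travel": [-0.97, -0.05, 0.39], "twist": [-0.03, 0.33, -0.05], "fingers": 1}, {"travel": [-0.97, -0.05, 0.39], "twist": [-0.03, 0.33, -0.05], "fingers": 1}, {"travel": [-0.97, -0.05, 0.39], "twist": [-0.03, 0.33, -0.05], "fingers": 1}, {"travel": [-0.97, -0.05, 0.39], "twist": [-0.03, 0.33, -0.05], "fingers": 1}, {"travel": [-0.97, -0.05, 0.39], "twist": [-0.03, 0.33, -0.05], "fingers": 1}, {"travel": [-0.97, -0.05, 0.39], "twist": [-0.03, 0.33, -0.05], "fingers": 1}, {"travel": [-0.97, -0.05, 0.39], "twist": [-0.03, 0.33, -0.05], "fingers": 1}, {"travel": [-0.97, -0.05, 0.39], "twist": [-0.03, 0.33, -0.05], "fingers": 1}]'

```text
clock: 34.98
tcp_pos: [0.5274, 0.1345, 0.443]
tcp_rot: [[0.078, 0.995, -0.063], [0.847, -0.099, -0.522], [-0.525, -0.013, -0.851]]
wrist_force: [0.5, -0.2, 1.0]
width: 0.999
finger_force: 0.0
```

Emit:
move_arm --commands '[{"travel": [-0.97, -0.05, 0.39], "twist": [-0.03, 0.33, -0.05], "fingers": 1}, {"travel": [-0.97, -0.05, 0.39], "twist": [-0.03, 0.33, -0.05], "fingers": 1}, {"travel": [-0.97, -0.05, 0.39], "twist": [-0.03, 0.33, -0.05], "fingers": 1}, {"travel": [-0.97, -0.05, 0.39], "twist": [-0.03, 0.33, -0.05], "fingers": 1}, {"travel": [-0.97, -0.05, 0.39], "twist": [-0.03, 0.33, -0.05], "fingers": 1}, {"travel": [-0.97, -0.05, 0.39], "twist": [-0.03, 0.33, -0.05], "fingers": 1}, {"travel": [-0.97, -0.05, 0.39], "twist": [-0.03, 0.33, -0.05], "fingers": 1}, {"travel": [-0.97, -0.05, 0.39], "twist": [-0.03, 0.33, -0.05], "fingers": 1}]'

```text
clock: 35.65
tcp_pos: [0.5069, -0.031, 0.4485]
tcp_rot: [[0.042, 0.999, -0.014], [0.972, -0.045, -0.232], [-0.232, -0.004, -0.973]]
wrist_force: [0.4, -0.3, 0.4]
width: 1.001
finger_force: 0.0
```

Emit:
move_arm --commands '[{"travel": [-0.97, -0.05, 0.39], "twist": [-0.03, 0.33, -0.05], "fingers": 1}, {"travel": [-0.97, -0.05, 0.39], "twist": [-0.03, 0.33, -0.05], "fingers": 1}, {"travel": [-0.97, -0.05, 0.39], "twist": [-0.03, 0.33, -0.05], "fingers": 1}, {"travel": [-0.97, -0.05, 0.39], "twist": [-0.03, 0.33, -0.05], "fingers": 1}, {"travel": [-0.97, -0.05, 0.39], "twist": [-0.03, 0.33, -0.05], "fingers": 1}, {"travel": [-0.97, -0.05, 0.39], "twist": [-0.03, 0.33, -0.05], "fingers": 1}, {"travel": [0, 0, 0], "twist": [0, 0, 0], "fingers": 1}, {"travel": [0, 0, 0], "twist": [0, 0, 0], "fingers": 1}]'

```text
clock: 36.32
tcp_pos: [0.4978, -0.1522, 0.418]
tcp_rot: [[0.009, 1.0, 0.012], [1.0, -0.009, 0.002], [0.002, 0.012, -1.0]]
wrist_force: [-0.9, 0.1, 0.3]
width: 0.999
finger_force: 0.0
```

```bash
sed -i 's/TC=np.array(\[.5315,.1305\])/TC=np.array([.5369,.1296])/' h.py
python3 - <<'E'
from h import *
im,c=shot('wrist','q');print(ctrl.get_obs()['tcp_pos'])
for x in cells(im,c): 
    if x[1][0]>.55: plan(*gpose(x[1],x[3],back=.06))
E
```

```text
[ 0.498 -0.151  0.419]
[348.9 132.7] ctr [ 0.609 -0.12 ] size [0.109 0.065] heading cx -106.2
[200.8  89.5] ctr [ 0.441 -0.088] size [0.1   0.043] heading cx -123.4
10 rows travel [-0.95, 0.36, 0.94] twist [-0.07, 0.58, 0.22]
```

Emit:
move_arm --commands '[{"travel": [-0.95, 0.36, 0.94], "twist": [-0.07, 0.58, 0.22], "fingers": 1}, {"travel": [-0.95, 0.36, 0.94], "twist": [-0.07, 0.58, 0.22], "fingers": 1}, {"travel": [-0.95, 0.36, 0.94], "twist": [-0.07, 0.58, 0.22], "fingers": 1}, {"travel": [-0.95, 0.36, 0.94], "twist": [-0.07, 0.58, 0.22], "fingers": 1}, {"travel": [-0.95, 0.36, 0.94], "twist": [-0.07, 0.58, 0.22], "fingers": 1}, {"travel": [-0.95, 0.36, 0.94], "twist": [-0.07, 0.58, 0.22], "fingers": 1}, {"travel": [-0.95, 0.36, 0.94], "twist": [-0.07, 0.58, 0.22], "fingers": 1}, {"travel": [-0.95, 0.36, 0.94], "twist": [-0.07, 0.58, 0.22], "fingers": 1}]'

```text
clock: 37.03
tcp_pos: [0.5521, -0.266, 0.24]
tcp_rot: [[0.177, 0.975, 0.137], [0.825, -0.223, 0.519], [0.536, 0.021, -0.844]]
wrist_force: [0.9, 0.4, 0.2]
width: 1.0
finger_force: 0.0
```

Emit:
move_arm --commands '[{"travel": [-0.95, 0.36, 0.94], "twist": [-0.07, 0.58, 0.22], "fingers": 1}, {"travel": [-0.95, 0.36, 0.94], "twist": [-0.07, 0.58, 0.22], "fingers": 1}, {"travel": [0, 0, 0], "twist": [0, 0, 0], "fingers": 1}, {"travel": [0, 0, 0], "twist": [0, 0, 0], "fingers": 1}, {"travel": [0, 0, 0], "twist": [0, 0, 0], "fingers": 1}]'

```text
clock: 37.45
tcp_pos: [0.564, -0.279, 0.1898]
tcp_rot: [[0.205, 0.962, 0.178], [0.735, -0.272, 0.621], [0.646, 0.004, -0.764]]
wrist_force: [0.2, -0.1, 0.4]
width: 1.002
finger_force: 0.0
```

```bash
sed -i "s/'C':((.610,-.122),-105)/'C':((.609,-.121),-106)/; s/ZG=.022/ZG=.025/" h.py
python3 - <<'E'
from h import *
im,c=shot('wrist','r');print(ctrl.get_obs()['tcp_pos']);cells(im,c)
s=plan(*gpose(*CELL['C'],back=.03));plan(*gpose(*CELL['C']),s=s)
E
```

```text
[ 0.564 -0.279  0.191]
[ 45.6 234.1] ctr [ 0.477 -0.115] size [0.119 0.059] heading cx -88.2
[257.3 196.8] ctr [ 0.611 -0.122] size [0.109 0.063] heading cx -106.2
2 rows travel [-0.05, -0.01, 0.74] twist [0.01, -0.01, 0.03]
2 rows travel [0.0, 0.0, 0.75] twist [0.0, 0.0, 0.0]
```

Emit:
move_arm --commands '[{"travel": [-0.03, 0.02, 0.74], "twist": [0.01, -0.01, 0.03], "fingers": 1}, {"travel": [-0.03, 0.02, 0.74], "twist": [0.01, -0.01, 0.03], "fingers": 1}, {"travel": [0, 0, 0.5], "twist": [0, 0, 0], "fingers": 1}, {"travel": [0, 0, 0.5], "twist": [0, 0, 0], "fingers": 1}, {"travel": [0, 0, 0.5], "twist": [0, 0, 0], "fingers": 1}, {"travel": [0, 0, 0], "twist": [0, 0, 0], "fingers": 1}]'

```text
clock: 38.0
tcp_pos: [0.5744, -0.2421, 0.1404]
tcp_rot: [[0.215, 0.961, 0.173], [0.733, -0.276, 0.622], [0.646, -0.007, -0.763]]
wrist_force: [-0.8, -0.6, 0.1]
width: 1.001
finger_force: 0.0
```

Emit:
move_arm --commands '[{"travel": [0, 0, 0], "twist": [0, 0, 0], "fingers": -1}, {"travel": [0, 0, 0], "twist": [0, 0, 0], "fingers": -1}, {"travel": [0, 0, 0], "twist": [0, 0, 0], "fingers": -1}, {"travel": [0, 0, 0], "twist": [0, 0, 0], "fingers": -1}, {"travel": [0, 0, 0], "twist": [0, 0, 0], "fingers": -1}, {"travel": [0, 0, 0], "twist": [0, 0, 0], "fingers": -1}]' --force 80

```text
clock: 38.5
tcp_pos: [0.5749, -0.2452, 0.143]
tcp_rot: [[0.214, 0.96, 0.179], [0.734, -0.279, 0.619], [0.644, -0.001, -0.765]]
wrist_force: [-0.4, -4.1, 3.9]
width: 0.724
finger_force: 87.8
```

```bash
python3 -c "
from h import *
grasped('C')"
```

```text
[ 0.575 -0.245  0.143] [ 0.644 -0.001 -0.765] 0.7242262289566537 87.83655166625977 off [ 0.014 -0.002  0.184]
edge rows far/near: pred 117.0 334.0 seen 120 333 runs 120 []
up in tool [ 0.64 -0.   -0.77]
```

Emit:
move_arm --commands '[{"travel": [0.32, 0, -0.38], "twist": [0, 0, 0], "fingers": -1}, {"travel": [0.64, 0, -0.77], "twist": [0, 0, 0], "fingers": -1}, {"travel": [0.64, 0, -0.77], "twist": [0, 0, 0], "fingers": -1}, {"travel": [0.64, 0, -0.77], "twist": [0, 0, 0], "fingers": -1}, {"travel": [0.64, 0, -0.77], "twist": [0, 0, 0], "fingers": -1}, {"travel": [0.64, 0, -0.77], "twist": [0, 0, 0], "fingers": -1}, {"travel": [0, 0, 0], "twist": [0, 0, 0], "fingers": -1}]'

```text
clock: 39.13
tcp_pos: [0.5756, -0.2451, 0.2559]
tcp_rot: [[0.211, 0.961, 0.18], [0.736, -0.278, 0.618], [0.643, 0.002, -0.766]]
wrist_force: [1.2, -0.3, -2.9]
width: 0.724
finger_force: 87.7
```

Run:
```python
from h import *
off=np.array([.014,0,.184])
p,R=place(2,off,.15);s=plan(np.array([.49,-.10,.43]),down(np.radians(-6)));plan(p,R,s=s)
```

```text
10 rows travel [0.93, -0.55, -0.59] twist [0.05, -0.58, -0.14]
20 rows travel [1.0, 0.05, -0.22] twist [0.01, -0.36, 0.02]
```

Emit:
move_arm --commands '[{"travel": [0.93, -0.55, -0.59], "twist": [0.05, -0.58, -0.14], "fingers": -1}, {"travel": [0.93, -0.55, -0.59], "twist": [0.05, -0.58, -0.14], "fingers": -1}, {"travel": [0.93, -0.55, -0.59], "twist": [0.05, -0.58, -0.14], "fingers": -1}, {"travel": [0.93, -0.55, -0.59], "twist": [0.05, -0.58, -0.14], "fingers": -1}, {"travel": [0.93, -0.55, -0.59], "twist": [0.05, -0.58, -0.14], "fingers": -1}, {"travel": [0.93, -0.55, -0.59], "twist": [0.05, -0.58, -0.14], "fingers": -1}, {"travel": [0.93, -0.55, -0.59], "twist": [0.05, -0.58, -0.14], "fingers": -1}, {"travel": [0.93, -0.55, -0.59], "twist": [0.05, -0.58, -0.14], "fingers": -1}]'

```text
clock: 39.8
tcp_pos: [0.5057, -0.1359, 0.3996]
tcp_rot: [[0.138, 0.99, 0.025], [0.981, -0.14, 0.138], [0.14, 0.006, -0.99]]
wrist_force: [-0.7, -0.7, -2.8]
width: 0.72
finger_force: 87.9
```

Emit:
move_arm --commands '[{"travel": [0.93, -0.55, -0.59], "twist": [0.05, -0.58, -0.14], "fingers": -1}, {"travel": [0.93, -0.55, -0.59], "twist": [0.05, -0.58, -0.14], "fingers": -1}, {"travel": [1, 0.05, -0.22], "twist": [0.01, -0.36, 0.02], "fingers": -1}, {"travel": [1, 0.05, -0.22], "twist": [0.01, -0.36, 0.02], "fingers": -1}, {"travel": [1, 0.05, -0.22], "twist": [0.01, -0.36, 0.02], "fingers": -1}, {"travel": [1, 0.05, -0.22], "twist": [0.01, -0.36, 0.02], "fingers": -1}, {"travel": [1, 0.05, -0.22], "twist": [0.01, -0.36, 0.02], "fingers": -1}, {"travel": [1, 0.05, -0.22], "twist": [0.01, -0.36, 0.02], "fingers": -1}]'

```text
clock: 40.47
tcp_pos: [0.5084, 0.0219, 0.4397]
tcp_rot: [[0.115, 0.993, -0.041], [0.96, -0.122, -0.251], [-0.254, -0.01, -0.967]]
wrist_force: [0.0, 0.3, -2.9]
width: 0.722
finger_force: 88.0
```

Emit:
move_arm --commands '[{"travel": [1, 0.05, -0.22], "twist": [0.01, -0.36, 0.02], "fingers": -1}, {"travel": [1, 0.05, -0.22], "twist": [0.01, -0.36, 0.02], "fingers": -1}, {"travel": [1, 0.05, -0.22], "twist": [0.01, -0.36, 0.02], "fingers": -1}, {"travel": [1, 0.05, -0.22], "twist": [0.01, -0.36, 0.02], "fingers": -1}, {"travel": [1, 0.05, -0.22], "twist": [0.01, -0.36, 0.02], "fingers": -1}, {"travel": [1, 0.05, -0.22], "twist": [0.01, -0.36, 0.02], "fingers": -1}, {"travel": [1, 0.05, -0.22], "twist": [0.01, -0.36, 0.02], "fingers": -1}, {"travel": [1, 0.05, -0.22], "twist": [0.01, -0.36, 0.02], "fingers": -1}]'

```text
clock: 41.13
tcp_pos: [0.5371, 0.1795, 0.4081]
tcp_rot: [[0.111, 0.99, -0.09], [0.816, -0.143, -0.56], [-0.567, -0.011, -0.824]]
wrist_force: [-0.5, 0.2, -4.2]
width: 0.723
finger_force: 88.0
```

Emit:
move_arm --commands '[{"travel": [1, 0.05, -0.22], "twist": [0.01, -0.36, 0.02], "fingers": -1}, {"travel": [1, 0.05, -0.22], "twist": [0.01, -0.36, 0.02], "fingers": -1}, {"travel": [1, 0.05, -0.22], "twist": [0.01, -0.36, 0.02], "fingers": -1}, {"travel": [1, 0.05, -0.22], "twist": [0.01, -0.36, 0.02], "fingers": -1}, {"travel": [1, 0.05, -0.22], "twist": [0.01, -0.36, 0.02], "fingers": -1}, {"travel": [1, 0.05, -0.22], "twist": [0.01, -0.36, 0.02], "fingers": -1}, {"travel": [0, 0, 0], "twist": [0, 0, 0], "fingers": -1}, {"travel": [0, 0, 0], "twist": [0, 0, 0], "fingers": -1}]'

```text
clock: 41.8
tcp_pos: [0.5587, 0.2849, 0.3491]
tcp_rot: [[0.096, 0.988, -0.124], [0.644, -0.157, -0.749], [-0.759, -0.008, -0.651]]
wrist_force: [0.1, -0.2, -3.2]
width: 0.72
finger_force: 88.3
```

Run:
```python
from h import *
off=np.array([.014,0,.184]);print(ctrl.get_obs()['tcp_pos'],ctrl.get_obs()['width'])
s=plan(*place(2,off,.05))
```

```text
[0.559 0.285 0.349] 0.7196746312735345
4 rows travel [0.89, 0.04, 0.79] twist [-0.01, -0.02, 0.01]
```

Emit:
move_arm --commands '[{"travel": [0.89, 0.04, 0.79], "twist": [-0.01, -0.02, 0.01], "fingers": -1}, {"travel": [0.89, 0.04, 0.79], "twist": [-0.01, -0.02, 0.01], "fingers": -1}, {"travel": [0.89, 0.04, 0.79], "twist": [-0.01, -0.02, 0.01], "fingers": -1}, {"travel": [0.89, 0.04, 0.79], "twist": [-0.01, -0.02, 0.01], "fingers": -1}, {"travel": [0, 0, 0], "twist": [0, 0, 0], "fingers": -1}, {"travel": [0, 0, 0], "twist": [0, 0, 0], "fingers": -1}, {"travel": [0, 0, 0], "twist": [0, 0, 0], "fingers": -1}]'

```text
clock: 42.38
tcp_pos: [0.5627, 0.2812, 0.2582]
tcp_rot: [[0.106, 0.987, -0.118], [0.636, -0.158, -0.755], [-0.765, 0.005, -0.644]]
wrist_force: [-0.2, 0.3, -2.8]
width: 0.722
finger_force: 88.0
```

```bash
cat >> h.py <<'E'
def walls(i,z=.058):
    """slot i+1's side walls and block ends in view, as x in the TC frame; cell sides in columns"""
    im,c=shot('wrist');X=slotpose(0)[1][:,1];Y=np.array([-X[1],X[0],0]);y0=-.069+.046*i
    g=im.astype(float).min(2);out=[]
    for yy in np.arange(y0+.036,y0+.056,.004):
        r=int(round(proj(c,np.array([*TC,z])+Y*yy)[1]))
        if not 0<=r<200: continue
        row=g[r];a=b=int(round(proj(c,np.array([*TC,z])+Y*yy)[0]))
        while a>60 and row[a]<205:a-=1
        while b<450 and row[b]<205:b+=1
        e=[(atz(c,u,r,z)[:2]-TC)@X[:2] for u in(a+.5,b-.5)];out.append(e)
    out=np.array(out);print('inner walls x',out.round(4).tolist());print('centre',out.mean())
    return im,c
E
python3 - <<'E'
from h import *
off=np.array([.014,0,.184])
try: check(2,off)
except Exception as e: print(e)
im,c=walls(2);print('outer',trayx(im,c,range(20,90,10)))
s=plan(*place(2,off,.04))
E
```

```text
cell vs slot: x 0.0022 y -0.0009 z 0.0539 rot [ 0.    -0.002 -0.006]
edge y 0.082 row 21.0 edge y 0.056 row 67.4 edge y 0.036 row 94.5 bottom 118.1
seen [(23, 94), (68, 68), (95, 90), (119, 99)]
cell cols 201 311 pred [np.float64(196.5), np.float64(312.5)]
inner walls x [[-0.0337, 0.0355], [-0.0332, 0.0352], [-0.0334, 0.0355], [-0.0334, 0.0356], [-0.0333, 0.0357]]
centre 0.001033631305739665
outer [[ -0.043   0.044 150.    350.   ]
 [ -0.042   0.044 154.    347.   ]
 [ -0.042   0.044 158.    344.   ]
 [ -0.042   0.044 161.    341.   ]
 [ -0.043   0.044 164.    338.   ]
 [ -0.043   0.044 167.    335.   ]
 [ -0.043   0.045 171.    332.   ]]
1 rows travel [0.59, -0.11, 0.45] twist [0.01, -0.03, -0.06]
```

Emit:
move_arm --commands '[{"travel": [0.59, -0.08, 0.45], "twist": [0.01, -0.03, -0.06], "fingers": -1}, {"travel": [0, 0, 0], "twist": [0, 0, 0], "fingers": -1}, {"travel": [0.18, 0, 0.15], "twist": [0, 0, 0], "fingers": -1}, {"travel": [0, 0, 0], "twist": [0, 0, 0], "fingers": -1}, {"travel": [0, 0, 0], "twist": [0, 0, 0], "fingers": -1}]'

```text
clock: 42.9
tcp_pos: [0.5605, 0.2826, 0.2364]
tcp_rot: [[0.096, 0.988, -0.121], [0.634, -0.154, -0.758], [-0.767, -0.004, -0.641]]
wrist_force: [-0.3, -0.4, -3.9]
width: 0.723
finger_force: 88.1
```

Run:
```python
from h import *
off=np.array([.014,0,.184])
o=ctrl.get_obs();p,R=o['tcp_pos'],o['tcp_rot'];d=p+R@off-slotpose(2)[0];X=slotpose(0)[1][:,1]
print(d@X,d,o['wrist_force']);plan(*place(2,off,.03));print(place(2,off)[0])
```

```text
-0.0007724079030624041 [-0.001 -0.     0.033] [-0.264 -0.423 -3.948]
1 rows travel [0.09, 0.02, 0.07] twist [-0.02, 0.01, 0.03]
[0.561 0.283 0.204]
```

Emit:
move_arm --commands '[{"travel": [0.18, 0.05, 0.15], "twist": [-0.02, 0, 0.03], "fingers": -1}, {"travel": [0.18, 0, 0.15], "twist": [0, 0, 0], "fingers": -1}, {"travel": [0, 0, 0], "twist": [0, 0, 0], "fingers": -1}]'

```text
clock: 43.15
tcp_pos: [0.5616, 0.2823, 0.2264]
tcp_rot: [[0.099, 0.988, -0.119], [0.634, -0.155, -0.758], [-0.767, -0.0, -0.641]]
wrist_force: [-0.7, -1.2, -3.3]
width: 0.725
finger_force: 88.1
```

Emit:
move_arm --commands '[{"travel": [0.18, 0, 0.15], "twist": [0, 0, 0], "fingers": -1}, {"travel": [0.18, 0, 0.15], "twist": [0, 0, 0], "fingers": -1}, {"travel": [0.18, 0, 0.15], "twist": [0, 0, 0], "fingers": -1}, {"travel": [0, 0, 0], "twist": [0, 0, 0], "fingers": -1}]'

```text
clock: 43.48
tcp_pos: [0.5616, 0.2823, 0.2125]
tcp_rot: [[0.099, 0.988, -0.119], [0.633, -0.155, -0.758], [-0.767, -0.0, -0.641]]
wrist_force: [0.4, 0.4, -3.4]
width: 0.722
finger_force: 88.1
```

Emit:
move_arm --commands '[{"travel": [0.15, 0, 0.12], "twist": [0, 0, 0], "fingers": -1}, {"travel": [0.1, 0, 0.08], "twist": [0, 0, 0], "fingers": -1}, {"travel": [0, 0, 0], "twist": [0, 0, 0], "fingers": -1}]'

```text
clock: 43.73
tcp_pos: [0.5618, 0.2826, 0.2068]
tcp_rot: [[0.1, 0.988, -0.118], [0.634, -0.155, -0.758], [-0.767, 0.001, -0.641]]
wrist_force: [-0.6, -0.3, -4.2]
width: 0.722
finger_force: 88.1
```

Emit:
move_arm --commands '[{"travel": [0.09, 0, 0.07], "twist": [0, 0, 0], "fingers": -1}, {"travel": [0, 0, 0], "twist": [0, 0, 0], "fingers": -1}, {"travel": [0, 0, 0], "twist": [0, 0, 0], "fingers": -1}]'

```text
clock: 43.98
tcp_pos: [0.562, 0.2827, 0.2051]
tcp_rot: [[0.1, 0.988, -0.117], [0.634, -0.154, -0.758], [-0.767, 0.002, -0.641]]
wrist_force: [0.2, -0.2, -2.9]
width: 0.72
finger_force: 88.2
```

Emit:
move_arm --commands '[{"travel": [0.09, 0, 0.07], "twist": [0, 0, 0], "fingers": -1}, {"travel": [0, 0, 0], "twist": [0, 0, 0], "fingers": -1}, {"travel": [0, 0, 0], "twist": [0, 0, 0], "fingers": -1}]'

```text
clock: 44.23
tcp_pos: [0.5621, 0.2828, 0.2044]
tcp_rot: [[0.101, 0.988, -0.117], [0.632, -0.154, -0.76], [-0.769, 0.003, -0.64]]
wrist_force: [-0.4, 1.0, 4.9]
width: 0.721
finger_force: 88.6
```

Contact with the floor. Release, retreat, raise, and measure cell D on the way.

Emit:
move_arm --commands '[{"travel": [0, 0, 0], "twist": [0, 0, 0], "fingers": 1}, {"travel": [0, 0, 0], "twist": [0, 0, 0], "fingers": 1}, {"travel": [0, 0, 0], "twist": [0, 0, 0], "fingers": 1}, {"travel": [0, 0, 0], "twist": [0, 0, 0], "fingers": 1}, {"travel": [0, 0, -0.5], "twist": [0, 0, 0], "fingers": 1}, {"travel": [0, 0, -1], "twist": [0, 0, 0], "fingers": 1}, {"travel": [0, 0, -1], "twist": [0, 0, 0], "fingers": 1}, {"travel": [0, 0, -1], "twist": [0, 0, 0], "fingers": 1}]'

```text
clock: 44.9
tcp_pos: [0.5704, 0.3367, 0.2485]
tcp_rot: [[0.1, 0.988, -0.118], [0.634, -0.155, -0.758], [-0.767, 0.001, -0.641]]
wrist_force: [0.1, -0.2, -0.5]
width: 0.996
finger_force: 0.0
```

Emit:
move_arm --commands '[{"travel": [-0.77, 0, -0.64], "twist": [0, 0, 0], "fingers": 1}, {"travel": [-0.77, 0, -0.64], "twist": [0, 0, 0], "fingers": 1}, {"travel": [-0.77, 0, -0.64], "twist": [0, 0, 0], "fingers": 1}, {"travel": [-0.77, 0, -0.64], "twist": [0, 0, 0], "fingers": 1}, {"travel": [-0.77, 0, -0.64], "twist": [0, 0, 0], "fingers": 1}, {"travel": [-0.77, 0, -0.64], "twist": [0, 0, 0], "fingers": 1}, {"travel": [-0.77, 0, -0.64], "twist": [0, 0, 0], "fingers": 1}, {"travel": [0, 0, 0], "twist": [0, 0, 0], "fingers": 1}]'

```text
clock: 45.57
tcp_pos: [0.5704, 0.3362, 0.3932]
tcp_rot: [[0.106, 0.988, -0.112], [0.636, -0.154, -0.757], [-0.765, 0.009, -0.644]]
wrist_force: [-0.4, 0.3, -0.5]
width: 0.998
finger_force: 0.0
```

Run:
```python
from h import *
im,c=shot('wrist','s');print(ctrl.get_obs()['tcp_pos']);print(trayx(im,c,range(2,60,12)))
t,ct=shot('top');cells(t,ct,amin=150)
s=plan([.46,-.12,.42],down(np.radians(-2)));plan(*gpose(*CELL['D'],back=.06),s=s)
```

```text
[0.57  0.336 0.391]
[[ -0.044   0.043 200.    302.   ]
 [ -0.044   0.043 202.    300.   ]
 [ -0.045   0.042 204.    298.   ]
 [ -0.045   0.042 206.    296.   ]
 [ -0.045   0.043 208.    295.   ]]
[ 40.6 260.2] ctr [0.301 0.69 ] size [0.261 0.164] heading cx -84.4
[282.3 225.1] ctr [ 0.462 -0.11 ] size [0.107 0.063] heading cx -93.9
23 rows travel [-0.97, -0.14, 0.4] twist [-0.02, 0.32, -0.04]
12 rows travel [-0.94, -0.01, 0.72] twist [-0.01, 0.48, 0.02]
```

Emit:
move_arm --commands '[{"travel": [-0.97, -0.14, 0.4], "twist": [-0.02, 0.32, -0.04], "fingers": 1}, {"travel": [-0.97, -0.14, 0.4], "twist": [-0.02, 0.32, -0.04], "fingers": 1}, {"travel": [-0.97, -0.14, 0.4], "twist": [-0.02, 0.32, -0.04], "fingers": 1}, {"travel": [-0.97, -0.14, 0.4], "twist": [-0.02, 0.32, -0.04], "fingers": 1}, {"travel": [-0.97, -0.14, 0.4], "twist": [-0.02, 0.32, -0.04], "fingers": 1}, {"travel": [-0.97, -0.14, 0.4], "twist": [-0.02, 0.32, -0.04], "fingers": 1}, {"travel": [-0.97, -0.14, 0.4], "twist": [-0.02, 0.32, -0.04], "fingers": 1}, {"travel": [-0.97, -0.14, 0.4], "twist": [-0.02, 0.32, -0.04], "fingers": 1}]'

```text
clock: 46.33
tcp_pos: [0.5258, 0.1822, 0.444]
tcp_rot: [[0.089, 0.994, -0.07], [0.84, -0.113, -0.531], [-0.536, -0.012, -0.844]]
wrist_force: [0.3, -0.5, -0.2]
width: 1.001
finger_force: 0.0
```

Emit:
move_arm --commands '[{"travel": [-0.97, -0.14, 0.4], "twist": [-0.02, 0.32, -0.04], "fingers": 1}, {"travel": [-0.97, -0.14, 0.4], "twist": [-0.02, 0.32, -0.04], "fingers": 1}, {"travel": [-0.97, -0.14, 0.4], "twist": [-0.02, 0.32, -0.04], "fingers": 1}, {"travel": [-0.97, -0.14, 0.4], "twist": [-0.02, 0.32, -0.04], "fingers": 1}, {"travel": [-0.97, -0.14, 0.4], "twist": [-0.02, 0.32, -0.04], "fingers": 1}, {"travel": [-0.97, -0.14, 0.4], "twist": [-0.02, 0.32, -0.04], "fingers": 1}, {"travel": [-0.97, -0.14, 0.4], "twist": [-0.02, 0.32, -0.04], "fingers": 1}, {"travel": [-0.97, -0.14, 0.4], "twist": [-0.02, 0.32, -0.04], "fingers": 1}]'

```text
clock: 47.0
tcp_pos: [0.4878, 0.0179, 0.4511]
tcp_rot: [[0.066, 0.997, -0.027], [0.965, -0.071, -0.253], [-0.254, -0.009, -0.967]]
wrist_force: [0.1, 0.5, -0.1]
width: 1.004
finger_force: 0.0
```

Emit:
move_arm --commands '[{"travel": [-0.97, -0.14, 0.4], "twist": [-0.02, 0.32, -0.04], "fingers": 1}, {"travel": [-0.97, -0.14, 0.4], "twist": [-0.02, 0.32, -0.04], "fingers": 1}, {"travel": [-0.97, -0.14, 0.4], "twist": [-0.02, 0.32, -0.04], "fingers": 1}, {"travel": [-0.97, -0.14, 0.4], "twist": [-0.02, 0.32, -0.04], "fingers": 1}, {"travel": [-0.97, -0.14, 0.4], "twist": [-0.02, 0.32, -0.04], "fingers": 1}, {"travel": [-0.97, -0.14, 0.4], "twist": [-0.02, 0.32, -0.04], "fingers": 1}, {"travel": [-0.97, -0.14, 0.4], "twist": [-0.02, 0.32, -0.04], "fingers": 1}, {"travel": [0, 0, 0], "twist": [0, 0, 0], "fingers": 1}]'

```text
clock: 47.67
tcp_pos: [0.4602, -0.1247, 0.4142]
tcp_rot: [[0.04, 0.999, 0.002], [0.999, -0.04, 0.012], [0.012, 0.001, -1.0]]
wrist_force: [-0.1, -0.5, 0.6]
width: 0.998
finger_force: 0.0
```

Emit:
move_arm --commands '[{"travel": [-0.94, -0.01, 0.72], "twist": [-0.01, 0.48, 0.02], "fingers": 1}, {"travel": [-0.94, -0.01, 0.72], "twist": [-0.01, 0.48, 0.02], "fingers": 1}, {"travel": [-0.94, -0.01, 0.72], "twist": [-0.01, 0.48, 0.02], "fingers": 1}, {"travel": [-0.94, -0.01, 0.72], "twist": [-0.01, 0.48, 0.02], "fingers": 1}, {"travel": [-0.94, -0.01, 0.72], "twist": [-0.01, 0.48, 0.02], "fingers": 1}, {"travel": [-0.94, -0.01, 0.72], "twist": [-0.01, 0.48, 0.02], "fingers": 1}, {"travel": [-0.94, -0.01, 0.72], "twist": [-0.01, 0.48, 0.02], "fingers": 1}, {"travel": [-0.94, -0.01, 0.72], "twist": [-0.01, 0.48, 0.02], "fingers": 1}]'

```text
clock: 48.33
tcp_pos: [0.4553, -0.2437, 0.2723]
tcp_rot: [[0.046, 0.998, 0.034], [0.889, -0.057, 0.455], [0.456, 0.009, -0.89]]
wrist_force: [-0.1, 0.3, 0.7]
width: 1.002
finger_force: 0.0
```

Emit:
move_arm --commands '[{"travel": [-0.94, -0.01, 0.72], "twist": [-0.01, 0.48, 0.02], "fingers": 1}, {"travel": [-0.94, -0.01, 0.72], "twist": [-0.01, 0.48, 0.02], "fingers": 1}, {"travel": [-0.94, -0.01, 0.72], "twist": [-0.01, 0.48, 0.02], "fingers": 1}, {"travel": [0, 0, 0], "twist": [0, 0, 0], "fingers": 1}, {"travel": [0, 0, 0], "twist": [0, 0, 0], "fingers": 1}, {"travel": [0, 0, 0], "twist": [0, 0, 0], "fingers": 1}]'

```text
clock: 48.83
tcp_pos: [0.4538, -0.2697, 0.2084]
tcp_rot: [[0.046, 0.998, 0.045], [0.799, -0.064, 0.598], [0.6, 0.008, -0.8]]
wrist_force: [0.3, -0.3, -0.2]
width: 1.001
finger_force: 0.0
```

Run:
```python
from h import *
im,c=shot('wrist','t');o=ctrl.get_obs();print(o['tcp_pos'],o['q']);cells(im,c)
s=plan(*gpose(*CELL['D'],back=.03));plan(*gpose(*CELL['D']),s=s)
```

```text
[ 0.454 -0.27   0.209] [-48.784  44.821  98.991  27.806  66.503 -63.543]
[252.7 193.5] ctr [ 0.464 -0.112] size [0.108 0.062] heading cx -93.5
3 rows travel [-0.26, -0.03, 0.69] twist [0.02, 0.16, 0.01]
2 rows travel [0.0, -0.0, 0.75] twist [0.0, 0.0, 0.0]
```

Emit:
move_arm --commands '[{"travel": [-0.26, -0.01, 0.69], "twist": [0.02, 0.16, 0.01], "fingers": 1}, {"travel": [-0.26, -0.01, 0.69], "twist": [0.02, 0.16, 0.01], "fingers": 1}, {"travel": [-0.26, -0.01, 0.69], "twist": [0.02, 0.16, 0.01], "fingers": 1}, {"travel": [0, 0, 0.5], "twist": [0, 0, 0], "fingers": 1}, {"travel": [0, 0, 0.5], "twist": [0, 0, 0], "fingers": 1}, {"travel": [0, 0, 0.5], "twist": [0, 0, 0], "fingers": 1}, {"travel": [0, 0, 0], "twist": [0, 0, 0], "fingers": 1}]'

```text
clock: 49.47
tcp_pos: [0.4551, -0.2363, 0.1425]
tcp_rot: [[0.047, 0.998, 0.039], [0.762, -0.061, 0.645], [0.646, -0.0, -0.763]]
wrist_force: [-0.2, 0.9, -0.4]
width: 0.997
finger_force: 0.0
```

Emit:
move_arm --commands '[{"travel": [0, 0, 0], "twist": [0, 0, 0], "fingers": -1}, {"travel": [0, 0, 0], "twist": [0, 0, 0], "fingers": -1}, {"travel": [0, 0, 0], "twist": [0, 0, 0], "fingers": -1}, {"travel": [0, 0, 0], "twist": [0, 0, 0], "fingers": -1}, {"travel": [0, 0, 0], "twist": [0, 0, 0], "fingers": -1}, {"travel": [0, 0, 0], "twist": [0, 0, 0], "fingers": -1}]' --force 80

```text
clock: 49.97
tcp_pos: [0.4556, -0.2389, 0.1438]
tcp_rot: [[0.046, 0.998, 0.043], [0.763, -0.063, 0.643], [0.645, 0.003, -0.764]]
wrist_force: [-0.2, -1.4, 5.9]
width: 0.723
finger_force: 87.2
```

```bash
python3 -c "
from h import *
grasped('D')"
```

```text
[ 0.456 -0.239  0.144] [ 0.645  0.003 -0.764] 0.7226390471576684 87.16398596763611 off [ 0.013 -0.002  0.185]
edge rows far/near: pred 118.0 334.0 seen 122 335 runs 122 []
up in tool [ 0.64  0.   -0.76]
```

Emit:
move_arm --commands '[{"travel": [0.32, 0, -0.38], "twist": [0, 0, 0], "fingers": -1}, {"travel": [0.64, 0, -0.77], "twist": [0, 0, 0], "fingers": -1}, {"travel": [0.64, 0, -0.77], "twist": [0, 0, 0], "fingers": -1}, {"travel": [0.64, 0, -0.77], "twist": [0, 0, 0], "fingers": -1}, {"travel": [0.64, 0, -0.77], "twist": [0, 0, 0], "fingers": -1}, {"travel": [0.64, 0, -0.77], "twist": [0, 0, 0], "fingers": -1}, {"travel": [0, 0, 0], "twist": [0, 0, 0], "fingers": -1}]'

```text
clock: 50.6
tcp_pos: [0.4557, -0.2395, 0.2562]
tcp_rot: [[0.044, 0.998, 0.045], [0.766, -0.063, 0.64], [0.642, 0.006, -0.767]]
wrist_force: [-0.1, -1.1, -2.5]
width: 0.719
finger_force: 87.5
```

Run:
```python
from h import *
off=np.array([.013,0,.1848])
p,R=place(3,off,.15);s=plan(np.array([.47,-.10,.43]),down(np.radians(-6)));plan(p,R,s=s)
```

```text
10 rows travel [0.99, 0.01, -0.56] twist [-0.01, -0.58, 0.04]
23 rows travel [0.97, 0.09, -0.24] twist [0.01, -0.32, 0.02]
```

Emit:
move_arm --commands '[{"travel": [0.99, 0.01, -0.56], "twist": [-0.01, -0.58, 0.04], "fingers": -1}, {"travel": [0.99, 0.01, -0.56], "twist": [-0.01, -0.58, 0.04], "fingers": -1}, {"travel": [0.99, 0.01, -0.56], "twist": [-0.01, -0.58, 0.04], "fingers": -1}, {"travel": [0.99, 0.01, -0.56], "twist": [-0.01, -0.58, 0.04], "fingers": -1}, {"travel": [0.99, 0.01, -0.56], "twist": [-0.01, -0.58, 0.04], "fingers": -1}, {"travel": [0.99, 0.01, -0.56], "twist": [-0.01, -0.58, 0.04], "fingers": -1}, {"travel": [0.99, 0.01, -0.56], "twist": [-0.01, -0.58, 0.04], "fingers": -1}, {"travel": [0.99, 0.01, -0.56], "twist": [-0.01, -0.58, 0.04], "fingers": -1}]'

```text
clock: 51.27
tcp_pos: [0.465, -0.1375, 0.4015]
tcp_rot: [[0.102, 0.995, 0.009], [0.985, -0.102, 0.14], [0.14, -0.006, -0.99]]
wrist_force: [0.3, -0.2, -1.6]
width: 0.723
finger_force: 87.5
```

Emit:
move_arm --commands '[{"travel": [0.99, 0.01, -0.56], "twist": [-0.01, -0.58, 0.04], "fingers": -1}, {"travel": [0.99, 0.01, -0.56], "twist": [-0.01, -0.58, 0.04], "fingers": -1}, {"travel": [0.97, 0.09, -0.24], "twist": [0.01, -0.32, 0.02], "fingers": -1}, {"travel": [0.97, 0.09, -0.24], "twist": [0.01, -0.32, 0.02], "fingers": -1}, {"travel": [0.97, 0.09, -0.24], "twist": [0.01, -0.32, 0.02], "fingers": -1}, {"travel": [0.97, 0.09, -0.24], "twist": [0.01, -0.32, 0.02], "fingers": -1}, {"travel": [0.97, 0.09, -0.24], "twist": [0.01, -0.32, 0.02], "fingers": -1}, {"travel": [0.97, 0.09, -0.24], "twist": [0.01, -0.32, 0.02], "fingers": -1}]'

```text
clock: 51.93
tcp_pos: [0.494, 0.0158, 0.445]
tcp_rot: [[0.12, 0.992, -0.039], [0.967, -0.126, -0.222], [-0.225, -0.011, -0.974]]
wrist_force: [-0.2, -0.9, -3.0]
width: 0.719
finger_force: 87.5
```

Emit:
move_arm --commands '[{"travel": [0.97, 0.09, -0.24], "twist": [0.01, -0.32, 0.02], "fingers": -1}, {"travel": [0.97, 0.09, -0.24], "twist": [0.01, -0.32, 0.02], "fingers": -1}, {"travel": [0.97, 0.09, -0.24], "twist": [0.01, -0.32, 0.02], "fingers": -1}, {"travel": [0.97, 0.09, -0.24], "twist": [0.01, -0.32, 0.02], "fingers": -1}, {"travel": [0.97, 0.09, -0.24], "twist": [0.01, -0.32, 0.02], "fingers": -1}, {"travel": [0.97, 0.09, -0.24], "twist": [0.01, -0.32, 0.02], "fingers": -1}, {"travel": [0.97, 0.09, -0.24], "twist": [0.01, -0.32, 0.02], "fingers": -1}, {"travel": [0.97, 0.09, -0.24], "twist": [0.01, -0.32, 0.02], "fingers": -1}]'

```text
clock: 52.6
tcp_pos: [0.5296, 0.1705, 0.4255]
tcp_rot: [[0.12, 0.989, -0.086], [0.852, -0.147, -0.502], [-0.509, -0.013, -0.86]]
wrist_force: [1.6, -0.1, -2.5]
width: 0.723
finger_force: 87.5
```

Emit:
move_arm --commands '[{"travel": [0.97, 0.09, -0.24], "twist": [0.01, -0.32, 0.02], "fingers": -1}, {"travel": [0.97, 0.09, -0.24], "twist": [0.01, -0.32, 0.02], "fingers": -1}, {"travel": [0.97, 0.09, -0.24], "twist": [0.01, -0.32, 0.02], "fingers": -1}, {"travel": [0.97, 0.09, -0.24], "twist": [0.01, -0.32, 0.02], "fingers": -1}, {"travel": [0.97, 0.09, -0.24], "twist": [0.01, -0.32, 0.02], "fingers": -1}, {"travel": [0.97, 0.09, -0.24], "twist": [0.01, -0.32, 0.02], "fingers": -1}, {"travel": [0.97, 0.09, -0.24], "twist": [0.01, -0.32, 0.02], "fingers": -1}, {"travel": [0.97, 0.09, -0.24], "twist": [0.01, -0.32, 0.02], "fingers": -1}]'

```text
clock: 53.27
tcp_pos: [0.5659, 0.3115, 0.3591]
tcp_rot: [[0.105, 0.986, -0.13], [0.658, -0.167, -0.734], [-0.746, -0.009, -0.666]]
wrist_force: [-1.3, -0.1, -2.6]
width: 0.722
finger_force: 87.6
```

Emit:
move_arm --commands '[{"travel": [0.97, 0.09, -0.24], "twist": [0.01, -0.32, 0.02], "fingers": -1}, {"travel": [0, 0, 0], "twist": [0, 0, 0], "fingers": -1}, {"travel": [0, 0, 0], "twist": [0, 0, 0], "fingers": -1}]'

```text
clock: 53.52
tcp_pos: [0.5701, 0.3271, 0.3473]
tcp_rot: [[0.1, 0.986, -0.136], [0.629, -0.169, -0.759], [-0.771, -0.009, -0.637]]
wrist_force: [-0.9, -0.2, -2.6]
width: 0.722
finger_force: 87.8
```

Run:
```python
from h import *
off=np.array([.013,0,.1848]);print(ctrl.get_obs()['tcp_pos'],ctrl.get_obs()['width'])
s=plan(*place(3,off,.055))
```

```text
[0.57  0.327 0.347] 0.7220037141972395
4 rows travel [0.87, -0.02, 0.69] twist [-0.03, 0.02, -0.0]
```

Emit:
move_arm --commands '[{"travel": [0.87, -0.02, 0.69], "twist": [-0.03, 0.02, 0], "fingers": -1}, {"travel": [0.87, -0.02, 0.69], "twist": [-0.03, 0.02, 0], "fingers": -1}, {"travel": [0.87, -0.02, 0.69], "twist": [-0.03, 0.02, 0], "fingers": -1}, {"travel": [0.87, -0.02, 0.69], "twist": [-0.03, 0.02, 0], "fingers": -1}, {"travel": [0, 0, 0], "twist": [0, 0, 0], "fingers": -1}, {"travel": [0, 0, 0], "twist": [0, 0, 0], "fingers": -1}, {"travel": [0, 0, 0], "twist": [0, 0, 0], "fingers": -1}]'

```text
clock: 54.1
tcp_pos: [0.5697, 0.3285, 0.2627]
tcp_rot: [[0.107, 0.987, -0.118], [0.637, -0.16, -0.754], [-0.764, 0.006, -0.646]]
wrist_force: [0.1, -1.1, -2.1]
width: 0.72
finger_force: 87.6
```

Run:
```python
from h import *
off=np.array([.013,0,.1848])
try: check(3,off)
except Exception as e: print(e)
im,c=shot('wrist','u');print('outer',trayx(im,c,range(70,100,4)))
s=plan(*place(3,off,.035))
```

```text
cell vs slot: x 0.0017 y -0.0001 z 0.0584 rot [-0.    -0.004 -0.007]
edge y 0.128 row 18.6 edge y 0.102 row 64.3 edge y 0.082 row 91.2 bottom 120.1
seen [(12, 53), (18, 65), (93, 46), (118, 41), (122, 194)]
cell cols 201 310 pred [np.float64(196.9), np.float64(312.2)]
outer [[ -0.064   0.067 132.    376.   ]
 [ -0.047   0.045 164.    333.   ]
 [ -0.048   0.045 164.    332.   ]
 [ -0.044   0.047 172.    335.   ]
 [ -0.044   0.048 175.    334.   ]
 [ -0.044   0.047 176.    332.   ]
 [ -0.066   0.055 139.    344.   ]
 [ -0.073   0.05  130.    334.   ]]
1 rows travel [0.94, -0.09, 0.78] twist [0.01, -0.04, -0.07]
```

Emit:
move_arm --commands '[{"travel": [0.62, -0.05, 0.5], "twist": [0.01, -0.04, -0.07], "fingers": -1}, {"travel": [0, 0, 0], "twist": [0, 0, 0], "fingers": -1}, {"travel": [0.2, 0, 0.17], "twist": [0, 0, 0], "fingers": -1}, {"travel": [0.18, 0, 0.15], "twist": [0, 0, 0], "fingers": -1}, {"travel": [0, 0, 0], "twist": [0, 0, 0], "fingers": -1}, {"travel": [0, 0, 0], "twist": [0, 0, 0], "fingers": -1}]'

```text
clock: 54.7
tcp_pos: [0.5681, 0.3295, 0.2344]
tcp_rot: [[0.096, 0.988, -0.122], [0.634, -0.155, -0.758], [-0.768, -0.005, -0.641]]
wrist_force: [0.1, 0.3, -2.8]
width: 0.724
finger_force: 87.6
```

Run:
```python
from h import *
off=np.array([.013,0,.1848])
o=ctrl.get_obs();p,R=o['tcp_pos'],o['tcp_rot'];d=p+R@off-slotpose(3)[0];X=slotpose(0)[1][:,1]
print(d@X,d,o['wrist_force']);plan(*place(3,off,.03));print(place(3,off)[0])
```

```text
-0.0006972928871217584 [-0.001 -0.     0.031] [ 0.085  0.313 -2.764]
1 rows travel [0.02, 0.01, 0.03] twist [-0.02, 0.02, 0.03]
[0.568 0.329 0.204]
```

In the slot (bottom about 9 mm below the block tops) without contact. Continue.

Emit:
move_arm --commands '[{"travel": [0.18, 0.05, 0.15], "twist": [-0.02, 0, 0.03], "fingers": -1}, {"travel": [0.18, 0, 0.15], "twist": [0, 0, 0], "fingers": -1}, {"travel": [0.18, 0, 0.15], "twist": [0, 0, 0], "fingers": -1}, {"travel": [0, 0, 0], "twist": [0, 0, 0], "fingers": -1}]'

```text
clock: 55.03
tcp_pos: [0.569, 0.3293, 0.2197]
tcp_rot: [[0.099, 0.988, -0.12], [0.634, -0.155, -0.758], [-0.767, -0.001, -0.641]]
wrist_force: [0.7, -0.2, -2.1]
width: 0.721
finger_force: 87.6
```

Emit:
move_arm --commands '[{"travel": [0.18, 0, 0.15], "twist": [0, 0, 0], "fingers": -1}, {"travel": [0.18, 0, 0.15], "twist": [0, 0, 0], "fingers": -1}, {"travel": [0, 0, 0], "twist": [0, 0, 0], "fingers": -1}]'

```text
clock: 55.28
tcp_pos: [0.569, 0.3293, 0.2105]
tcp_rot: [[0.099, 0.988, -0.119], [0.634, -0.155, -0.758], [-0.767, -0.0, -0.641]]
wrist_force: [0.6, -1.0, -2.0]
width: 0.718
finger_force: 87.6
```

Emit:
move_arm --commands '[{"travel": [0.12, 0, 0.1], "twist": [0, 0, 0], "fingers": -1}, {"travel": [0, 0, 0], "twist": [0, 0, 0], "fingers": -1}, {"travel": [0, 0, 0], "twist": [0, 0, 0], "fingers": -1}]'

```text
clock: 55.53
tcp_pos: [0.5693, 0.3295, 0.2085]
tcp_rot: [[0.1, 0.988, -0.118], [0.634, -0.155, -0.758], [-0.767, 0.001, -0.642]]
wrist_force: [-0.2, 0.6, -2.7]
width: 0.717
finger_force: 87.7
```

Emit:
move_arm --commands '[{"travel": [0.12, 0, 0.1], "twist": [0, 0, 0], "fingers": -1}, {"travel": [0, 0, 0], "twist": [0, 0, 0], "fingers": -1}, {"travel": [0, 0, 0], "twist": [0, 0, 0], "fingers": -1}]'

```text
clock: 55.78
tcp_pos: [0.5693, 0.3294, 0.2053]
tcp_rot: [[0.1, 0.988, -0.118], [0.634, -0.155, -0.758], [-0.767, 0.001, -0.642]]
wrist_force: [-0.1, -0.1, -2.2]
width: 0.719
finger_force: 87.6
```

Emit:
move_arm --commands '[{"travel": [0.09, 0, 0.07], "twist": [0, 0, 0], "fingers": -1}, {"travel": [0, 0, 0], "twist": [0, 0, 0], "fingers": -1}, {"travel": [0, 0, 0], "twist": [0, 0, 0], "fingers": -1}]'

```text
clock: 56.03
tcp_pos: [0.5694, 0.3295, 0.2037]
tcp_rot: [[0.101, 0.988, -0.118], [0.633, -0.155, -0.758], [-0.768, 0.002, -0.641]]
wrist_force: [-0.1, -0.6, 1.0]
width: 0.725
finger_force: 87.9
```

Emit:
move_arm --commands '[{"travel": [0, 0, 0], "twist": [0, 0, 0], "fingers": 1}, {"travel": [0, 0, 0], "twist": [0, 0, 0], "fingers": 1}, {"travel": [0, 0, 0], "twist": [0, 0, 0], "fingers": 1}, {"travel": [0, 0, 0], "twist": [0, 0, 0], "fingers": 1}, {"travel": [0, 0, -0.5], "twist": [0, 0, 0], "fingers": 1}, {"travel": [0, 0, -1], "twist": [0, 0, 0], "fingers": 1}, {"travel": [0, 0, -1], "twist": [0, 0, 0], "fingers": 1}, {"travel": [0, 0, -1], "twist": [0, 0, 0], "fingers": 1}]'

```text
clock: 56.7
tcp_pos: [0.5777, 0.3836, 0.2491]
tcp_rot: [[0.1, 0.988, -0.118], [0.634, -0.155, -0.758], [-0.767, 0.001, -0.642]]
wrist_force: [-1.1, 0.1, -0.1]
width: 0.997
finger_force: 0.0
```

Emit:
move_arm --commands '[{"travel": [-0.77, 0, -0.64], "twist": [0, 0, 0], "fingers": 1}, {"travel": [-0.77, 0, -0.64], "twist": [0, 0, 0], "fingers": 1}, {"travel": [-0.77, 0, -0.64], "twist": [0, 0, 0], "fingers": 1}, {"travel": [-0.77, 0, -0.64], "twist": [0, 0, 0], "fingers": 1}, {"travel": [-0.77, 0, -0.64], "twist": [0, 0, 0], "fingers": 1}, {"travel": [-0.77, 0, -0.64], "twist": [0, 0, 0], "fingers": 1}, {"travel": [-0.77, 0, -0.64], "twist": [0, 0, 0], "fingers": 1}, {"travel": [0, 0, 0], "twist": [0, 0, 0], "fingers": 1}]'

```text
clock: 57.37
tcp_pos: [0.5779, 0.3816, 0.395]
tcp_rot: [[0.108, 0.988, -0.114], [0.636, -0.156, -0.756], [-0.765, 0.009, -0.645]]
wrist_force: [0.1, 0.2, 0.5]
width: 1.0
finger_force: 0.0
```

```bash
cat >> h.py <<'E'
def standing(cam='side'):
    """dark end faces/terminal tops: compare predicted top corner lines with blue mask"""
    im,c=shot(cam,'st_'+cam+str(int(ctrl.get_obs()['clock']*100)));X=slotpose(0)[1][:,1];Y=np.array([-X[1],X[0],0])
    h=cv2.cvtColor(im,cv2.COLOR_RGB2HSV);m=(h[...,0]>95)&(h[...,0]<130)&(h[...,1]>110)
    return im,c,m
E
python3 - <<'E'
from h import *
im,c,m=standing('side');print(ctrl.get_obs()['tcp_pos'])
X=slotpose(0)[1][:,1];Y=np.array([-X[1],X[0],0])
# front (-x) vertical edge of each cell as seen from the side camera: sample blue along -y face for each cell top edge
for i in range(4):
    ctr=np.array([*TC,0])+Y*(-.069+.046*i)
    for y in (-.011,.011):
        print(i,'pred top',[proj(c,ctr+X*x+Y*y+up*.13).round().tolist() for x in(-.032,.032)],'base',[proj(c,ctr+X*x+Y*y+up*.06).round().tolist() for x in(-.032,.032)])
r0,c0=115,200
for r in range(125,210,2): print(r,''.join('#' if m[r,q] else ('o' if im[r,q].min()>150 else '.') for q in range(205,275)))
plan([.46,.20,.40],down(TY))
E
```

```text
[0.578 0.382 0.392]
0 pred top [[230.0, 190.0], [245.0, 184.0]] base [[231.0, 202.0], [245.0, 195.0]]
0 pred top [[227.0, 186.0], [242.0, 180.0]] base [[228.0, 198.0], [242.0, 192.0]]
1 pred top [[224.0, 183.0], [238.0, 176.0]] base [[225.0, 194.0], [239.0, 188.0]]
1 pred top [[221.0, 179.0], [235.0, 173.0]] base [[222.0, 191.0], [236.0, 185.0]]
2 pred top [[218.0, 175.0], [232.0, 169.0]] base [[219.0, 187.0], [233.0, 181.0]]
2 pred top [[216.0, 172.0], [230.0, 166.0]] base [[216.0, 184.0], [230.0, 178.0]]
3 pred top [[213.0, 168.0], [226.0, 162.0]] base [[213.0, 180.0], [227.0, 174.0]]
3 pred top [[210.0, 165.0], [224.0, 159.0]] base [[211.0, 177.0], [224.0, 171.0]]
125 .......................................ooooooooooo.....ooooo.....ooooo
127 ooo......................................oooooooo..oooooo.....ooooo...
129 o..oo.............................oo........ooooooooo......ooooo.....o
131 o...oo........................oooooooo........ooooooooooooooo.....oooo
133 o...oo....................ooooooooooooo..........ooooooooo....oooooo..
135 oooo.......................oooooooooooooo....
[... 2160 characters left out ...]
#########.oo.....ooooooooo..............
195 oo.........o....ooooooo.###############.oooooooooooo..................
197 ..............o...ooooo.############..ooooooooo.......................
199 ...................oooo.########..ooooooooooo.........................
201 .....................oooo.##..ooooooooooo.............................
203 ............oooooo....ooooooooooooooo.................................
205 .......oooooo.......o...ooooooooo........ooo..........................
207 .....oooo........ooo.....ooo.........ooooo............................
209 .............ooooooooo.o.........o.oooo...............................
10 rows travel [-0.92, -0.44, 0.43] twist [0.0, 0.73, -0.0]
```

All four cells stand at the predicted heights (side view top edges at rows 163, 169, 177, 183, against predictions of 162, 169, 176, 184). Now the handle.

Emit:
move_arm --commands '[{"travel": [-0.92, -0.44, 0.43], "twist": [0, 0.73, 0], "fingers": 1}, {"travel": [-0.92, -0.44, 0.43], "twist": [0, 0.73, 0], "fingers": 1}, {"travel": [-0.92, -0.44, 0.43], "twist": [0, 0.73, 0], "fingers": 1}, {"travel": [-0.92, -0.44, 0.43], "twist": [0, 0.73, 0], "fingers": 1}, {"travel": [-0.92, -0.44, 0.43], "twist": [0, 0.73, 0], "fingers": 1}, {"travel": [-0.92, -0.44, 0.43], "twist": [0, 0.73, 0], "fingers": 1}, {"travel": [-0.92, -0.44, 0.43], "twist": [0, 0.73, 0], "fingers": 1}, {"travel": [-0.92, -0.44, 0.43], "twist": [0, 0.73, 0], "fingers": 1}]'

```text
clock: 58.08
tcp_pos: [0.4821, 0.2359, 0.4087]
tcp_rot: [[0.154, 0.988, -0.025], [0.974, -0.156, -0.167], [-0.169, 0.001, -0.986]]
wrist_force: [-0.4, 0.4, 0.3]
width: 1.0
finger_force: 0.0
```

Emit:
move_arm --commands '[{"travel": [-0.92, -0.44, 0.43], "twist": [0, 0.73, 0], "fingers": 1}, {"travel": [-0.92, -0.44, 0.43], "twist": [0, 0.73, 0], "fingers": 1}, {"travel": [0, 0, 0], "twist": [0, 0, 0], "fingers": 1}, {"travel": [0, 0, 0], "twist": [0, 0, 0], "fingers": 1}]'

```text
clock: 58.42
tcp_pos: [0.4592, 0.2004, 0.3961]
tcp_rot: [[0.158, 0.987, -0.001], [0.987, -0.158, 0.0], [-0.0, -0.001, -1.0]]
wrist_force: [0.3, 0.5, -0.2]
width: 0.999
finger_force: 0.0
```

Run:
```python
from h import *
o=ctrl.get_obs();print(o['tcp_pos'])
s=plan([.424,.147,.32],down(TY));plan([.424,.147,.2],down(TY),s=s)
```

```text
[0.459 0.2   0.396]
4 rows travel [-0.73, -0.33, 0.95] twist [-0.0, 0.0, -0.01]
6 rows travel [0.0, 0.0, 1.0] twist [0.0, 0.0, 0.0]
```

Emit:
move_arm --commands '[{"travel": [-0.73, -0.33, 0.95], "twist": [0, 0, -0.01], "fingers": 1}, {"travel": [-0.73, -0.33, 0.95], "twist": [0, 0, -0.01], "fingers": 1}, {"travel": [-0.73, -0.33, 0.95], "twist": [0, 0, -0.01], "fingers": 1}, {"travel": [-0.73, -0.33, 0.95], "twist": [0, 0, -0.01], "fingers": 1}, {"travel": [0, 0, 0], "twist": [0, 0, 0], "fingers": 1}, {"travel": [0, 0, 1], "twist": [0, 0, 0], "fingers": 1}, {"travel": [0, 0, 1], "twist": [0, 0, 0], "fingers": 1}, {"travel": [0, 0, 0], "twist": [0, 0, 0], "fingers": 1}]'

```text
clock: 59.08
tcp_pos: [0.4259, 0.149, 0.2787]
tcp_rot: [[0.15, 0.989, -0.002], [0.989, -0.15, 0.001], [0.001, -0.002, -1.0]]
wrist_force: [-1.1, 0.8, -0.3]
width: 0.999
finger_force: 0.0
```

Run:
```python
from h import *
o=ctrl.get_obs();print(o['tcp_pos'])
im,c=shot('wrist','v');g=im.max(2);e=proj(c,[.424,.147,.061]);print(e)
for y in (-.03,0,.03):
    q=np.array([.424,.147])+y*np.array([.155,.988]);u,v=proj(c,[*q,.061]);v=int(v);r=np.nonzero(g[v,int(u)-25:int(u)+25]<75)[0]
    if len(r): print(v,r.min()+int(u)-25,r.max()+int(u)-25,'pred',u,atz(c,r.mean()+int(u)-25,v,.061))
plan([.424,.147,.2],down(TY))
```

```text
[0.426 0.149 0.279]
[253.146 222.193]
264 246 259 pred 252.9978573208315 [0.419 0.118 0.061]
222 246 259 pred 253.14621453829358 [0.424 0.147 0.061]
176 246 260 pred 253.30798281596623 [0.428 0.177 0.061]
4 rows travel [-0.03, -0.02, 1.0] twist [-0.0, -0.0, 0.01]
```

Handle is exactly where predicted (0.424, 0.147). Descend, grip.

Emit:
move_arm --commands '[{"travel": [-0.03, -0.02, 1], "twist": [0, 0, 0.01], "fingers": 1}, {"travel": [-0.03, -0.02, 1], "twist": [0, 0, 0.01], "fingers": 1}, {"travel": [-0.03, -0.02, 1], "twist": [0, 0, 0.01], "fingers": 1}, {"travel": [-0.03, -0.02, 1], "twist": [0, 0, 0.01], "fingers": 1}, {"travel": [0, 0, 0], "twist": [0, 0, 0], "fingers": 1}, {"travel": [0, 0, 0], "twist": [0, 0, 0], "fingers": 1}]'

```text
clock: 59.63
tcp_pos: [0.4242, 0.1467, 0.2008]
tcp_rot: [[0.154, 0.988, 0.002], [0.988, -0.154, 0.002], [0.002, 0.001, -1.0]]
wrist_force: [0.4, -0.4, 0.7]
width: 0.997
finger_force: 0.0
```

Emit:
move_arm --commands '[{"travel": [0, 0, 0], "twist": [0, 0, 0], "fingers": -1}, {"travel": [0, 0, 0], "twist": [0, 0, 0], "fingers": -1}, {"travel": [0, 0, 0], "twist": [0, 0, 0], "fingers": -1}, {"travel": [0, 0, 0], "twist": [0, 0, 0], "fingers": -1}, {"travel": [0, 0, 0], "twist": [0, 0, 0], "fingers": -1}, {"travel": [0, 0, 0], "twist": [0, 0, 0], "fingers": -1}, {"travel": [0, 0, 0], "twist": [0, 0, 0], "fingers": -1}, {"travel": [0, 0, 0], "twist": [0, 0, 0], "fingers": -1}]' --force 40

```text
clock: 60.3
tcp_pos: [0.4232, 0.1461, 0.2009]
tcp_rot: [[0.155, 0.988, 0.002], [0.988, -0.155, 0.002], [0.002, 0.001, -1.0]]
wrist_force: [-1.0, -0.1, 5.2]
width: 0.11
finger_force: 40.5
```

Emit:
move_arm --commands '[{"travel": [0, 0.1, 0], "twist": [0, 0, 0], "fingers": -1}, {"travel": [0, 0.2, 0], "twist": [0, 0, 0], "fingers": -1}, {"travel": [0, 0.3, 0], "twist": [0, 0, 0], "fingers": -1}, {"travel": [0, 0.3, 0], "twist": [0, 0, 0], "fingers": -1}, {"travel": [0, 0.3, 0], "twist": [0, 0, 0], "fingers": -1}, {"travel": [0, 0.3, 0], "twist": [0, 0, 0], "fingers": -1}, {"travel": [0, 0.3, 0], "twist": [0, 0, 0], "fingers": -1}, {"travel": [0, 0.2, 0], "twist": [0, 0, 0], "fingers": -1}]'

```text
clock: 60.97
tcp_pos: [0.462, 0.1401, 0.2009]
tcp_rot: [[0.155, 0.988, -0.001], [0.988, -0.155, 0.002], [0.002, -0.002, -1.0]]
wrist_force: [-3.1, 1.7, 8.2]
width: 0.109
finger_force: 40.7
```

Emit:
move_arm --commands '[{"travel": [0, 0.3, 0], "twist": [0, 0, 0], "fingers": -1}, {"travel": [0, 0.4, 0], "twist": [0, 0, 0], "fingers": -1}, {"travel": [0, 0.5, 0], "twist": [0, 0, 0], "fingers": -1}, {"travel": [0, 0.5, 0], "twist": [0, 0, 0], "fingers": -1}, {"travel": [0, 0.5, 0], "twist": [0, 0, 0], "fingers": -1}, {"travel": [0, 0.5, 0], "twist": [0, 0, 0], "fingers": -1}, {"travel": [0, 0.4, 0], "twist": [0, 0, 0], "fingers": -1}, {"travel": [0, 0.2, 0], "twist": [0, 0, 0], "fingers": -1}]'

```text
clock: 61.63
tcp_pos: [0.5279, 0.1296, 0.2009]
tcp_rot: [[0.155, 0.988, -0.0], [0.988, -0.155, 0.002], [0.002, -0.0, -1.0]]
wrist_force: [-2.3, 0.1, 7.9]
width: 0.111
finger_force: 40.7
```

Emit:
move_arm --commands '[{"travel": [0, 0.15, 0], "twist": [0, 0, 0], "fingers": -1}, {"travel": [0, 0.15, 0], "twist": [0, 0, 0], "fingers": -1}, {"travel": [0, 0, 0], "twist": [0, 0, 0], "fingers": -1}, {"travel": [0, 0, 0], "twist": [0, 0, 0], "fingers": -1}]'

```text
clock: 61.97
tcp_pos: [0.5335, 0.1288, 0.2009]
tcp_rot: [[0.155, 0.988, 0.0], [0.988, -0.155, 0.002], [0.002, 0.0, -1.0]]
wrist_force: [-1.8, 0.0, 5.4]
width: 0.111
finger_force: 40.4
```

Emit:
move_arm --commands '[{"travel": [0, 0.15, 0], "twist": [0, 0, 0], "fingers": -1}, {"travel": [0, 0.1, 0], "twist": [0, 0, 0], "fingers": -1}, {"travel": [0, 0, 0], "twist": [0, 0, 0], "fingers": -1}, {"travel": [0, 0, 0], "twist": [0, 0, 0], "fingers": -1}]'

```text
clock: 62.3
tcp_pos: [0.5362, 0.1284, 0.201]
tcp_rot: [[0.155, 0.988, -0.006], [0.988, -0.155, 0.002], [0.001, -0.006, -1.0]]
wrist_force: [-7.4, 1.6, 10.7]
width: 0.112
finger_force: 41.0
```

Emit:
move_arm --commands '[{"travel": [0, 0.15, 0], "twist": [0, 0, 0], "fingers": -1}, {"travel": [0, 0, 0], "twist": [0, 0, 0], "fingers": -1}, {"travel": [0, 0, 0], "twist": [0, 0, 0], "fingers": -1}, {"travel": [0, 0, 0], "twist": [0, 0, 0], "fingers": -1}]'

```text
clock: 62.63
tcp_pos: [0.5371, 0.1284, 0.2009]
tcp_rot: [[0.155, 0.988, -0.012], [0.988, -0.155, 0.002], [0.0, -0.012, -1.0]]
wrist_force: [-12.6, 3.3, 14.4]
width: 0.11
finger_force: 43.0
```

Emit:
move_arm --commands '[{"travel": [0, 0, 0], "twist": [0, 0, 0], "fingers": 1}, {"travel": [0, -0.1, 0], "twist": [0, 0, 0], "fingers": 1}, {"travel": [0, -0.1, 0], "twist": [0, 0, 0], "fingers": 1}, {"travel": [0, 0, 0], "twist": [0, 0, 0], "fingers": 1}, {"travel": [0, 0, 0], "twist": [0, 0, 0], "fingers": 1}, {"travel": [0, 0, -0.5], "twist": [0, 0, 0], "fingers": 1}, {"travel": [0, 0, -1], "twist": [0, 0, 0], "fingers": 1}, {"travel": [0, 0, -1], "twist": [0, 0, 0], "fingers": 1}]'

```text
clock: 63.3
tcp_pos: [0.5377, 0.1279, 0.2509]
tcp_rot: [[0.155, 0.988, -0.001], [0.988, -0.155, 0.001], [0.001, -0.001, -1.0]]
wrist_force: [0.2, 0.2, 1.3]
width: 1.002
finger_force: 0.0
```

Emit:
move_arm --commands '[{"travel": [0, 0, -1], "twist": [0, 0, 0], "fingers": -1}, {"travel": [0, 0, -1], "twist": [0, 0, 0], "fingers": -1}, {"travel": [0, 0, -1], "twist": [0, 0, 0], "fingers": -1}, {"travel": [0, 0, -1], "twist": [0, 0, 0], "fingers": -1}, {"travel": [0, 0, -1], "twist": [0, 0, 0], "fingers": -1}, {"travel": [0, 0, -1], "twist": [0, 0, 0], "fingers": -1}, {"travel": [0, 0, -1], "twist": [0, 0, 0], "fingers": -1}, {"travel": [0, 0, -1], "twist": [0, 0, 0], "fingers": -1}]'

```text
clock: 63.97
tcp_pos: [0.5373, 0.1277, 0.4124]
tcp_rot: [[0.155, 0.988, 0.002], [0.988, -0.155, 0.002], [0.002, 0.002, -1.0]]
wrist_force: [0.4, -0.2, -0.9]
width: -0.001
finger_force: 0.0
```

Run:
```python
from h import *
o=ctrl.get_obs();print(o['tcp_pos'],o['width'])
t,c=shot('top','w')
im,cw=shot('wrist','w2');g=im.max(2)
print('handle in wrist', proj(cw,[.535,.129,.061]))
u,v=proj(cw,[.535,.129,.061]);v=int(v);u=int(u);r=np.nonzero(g[v,u-30:u+30]<80)[0];print(r.min()+u-30,r.max()+u-30, atz(cw,r.mean()+u-30,v,.061))
for r in nets.outline_of('head_top','top')[:2]: print(r['p'],r['bbox'])
plan([.648,.110,.47],down(TY))
```

```text
[0.537 0.128 0.412] -0.001399143336850534
handle in wrist [248.856 171.657]
246 252 [0.535 0.13  0.061]
0.46 [210.6, 148.0, 246.9, 175.1]
6 rows travel [-0.0, 0.93, -0.47] twist [0.01, -0.0, -0.0]
```

Emit:
move_arm --commands '[{"travel": [0, 0, -0.8], "twist": [0, 0, 0], "fingers": -1}, {"travel": [0, 0, -1], "twist": [0, 0, 0], "fingers": -1}, {"travel": [0, 0.93, -0.8], "twist": [0, 0, 0], "fingers": -1}, {"travel": [0, 0.93, -0.3], "twist": [0, 0, 0], "fingers": -1}, {"travel": [0, 0.93, 0], "twist": [0, 0, 0], "fingers": -1}, {"travel": [0, 0.93, 0], "twist": [0, 0, 0], "fingers": -1}, {"travel": [0, 0.93, 0], "twist": [0, 0, 0], "fingers": -1}, {"travel": [0, 0.93, 0], "twist": [0, 0, 0], "fingers": -1}]'

```text
clock: 64.78
tcp_pos: [0.6483, 0.1102, 0.4669]
tcp_rot: [[0.155, 0.988, -0.002], [0.988, -0.155, 0.002], [0.001, -0.002, -1.0]]
wrist_force: [1.3, -0.3, 0.5]
width: 0.001
finger_force: 0.0
```

Run:
```python
from h import *
o=ctrl.get_obs();print(o['tcp_pos'])
plan([.648,.110,.43],down(TY))
```

```text
[0.648 0.11  0.467]
2 rows travel [-0.01, -0.0, 0.92] twist [-0.01, -0.01, -0.0]
```

Emit:
move_arm --commands '[{"travel": [0, 0, 0.9], "twist": [0, 0, 0], "fingers": -1}, {"travel": [0, 0, 0.9], "twist": [0, 0, 0], "fingers": -1}, {"travel": [0, 0, 0.3], "twist": [0, 0, 0], "fingers": -1}, {"travel": [0, 0, 0.3], "twist": [0, 0, 0], "fingers": -1}, {"travel": [0, 0, 0], "twist": [0, 0, 0], "fingers": -1}]'

```text
clock: 65.2
tcp_pos: [0.6471, 0.1105, 0.4192]
tcp_rot: [[0.155, 0.988, -0.003], [0.988, -0.155, 0.001], [0.001, -0.003, -1.0]]
wrist_force: [-2.3, -0.2, 3.1]
width: 0.006
finger_force: 1.5
```

Emit:
move_arm --commands '[{"travel": [0, 0, 0.2], "twist": [0, 0, 0], "fingers": -1}, {"travel": [0, 0, 0.2], "twist": [0, 0, 0], "fingers": -1}, {"travel": [0, 0, 0], "twist": [0, 0, 0], "fingers": -1}]'

```text
clock: 65.45
tcp_pos: [0.6476, 0.1106, 0.4139]
tcp_rot: [[0.155, 0.988, 0.002], [0.988, -0.155, 0.001], [0.002, 0.002, -1.0]]
wrist_force: [-3.1, -0.5, 6.3]
width: -0.001
finger_force: 3.1
```

Emit:
move_arm --commands '[{"travel": [0, 0, 0.15], "twist": [0, 0, 0], "fingers": -1}, {"travel": [0, 0, 0.15], "twist": [0, 0, 0], "fingers": -1}, {"travel": [0, 0, 0], "twist": [0, 0, 0], "fingers": -1}]'

```text
clock: 65.7
tcp_pos: [0.6475, 0.1106, 0.409]
tcp_rot: [[0.155, 0.988, 0.003], [0.988, -0.155, 0.001], [0.002, 0.003, -1.0]]
wrist_force: [-4.5, -0.8, 10.2]
width: 0.002
finger_force: 4.6
```

Emit:
move_arm --commands '[{"travel": [0, 0, 0.08], "twist": [0, 0, 0], "fingers": -1}, {"travel": [0, 0, 0], "twist": [0, 0, 0], "fingers": -1}, {"travel": [0, 0, 0], "twist": [0, 0, 0], "fingers": -1}]'

```text
clock: 65.95
tcp_pos: [0.6475, 0.1107, 0.4082]
tcp_rot: [[0.155, 0.988, 0.004], [0.988, -0.155, 0.001], [0.002, 0.003, -1.0]]
wrist_force: [-4.5, -0.8, 10.7]
width: 0.004
finger_force: 4.9
```

Emit:
move_arm --commands '[{"travel": [0, 0, 0.12], "twist": [0, 0, 0], "fingers": -1}, {"travel": [0, 0, 0], "twist": [0, 0, 0], "fingers": -1}, {"travel": [0, 0, 0], "twist": [0, 0, 0], "fingers": -1}]'

```text
clock: 66.2
tcp_pos: [0.6473, 0.1107, 0.4074]
tcp_rot: [[0.155, 0.988, 0.004], [0.988, -0.155, 0.001], [0.002, 0.004, -1.0]]
wrist_force: [-7.4, -0.9, 15.6]
width: -0.004
finger_force: 7.8
```

Emit:
move_arm --commands '[{"travel": [0, 0, 0.1], "twist": [0, 0, 0], "fingers": -1}, {"travel": [0, 0, 0], "twist": [0, 0, 0], "fingers": -1}, {"travel": [0, 0, 0], "twist": [0, 0, 0], "fingers": -1}, {"travel": [0, 0, 0], "twist": [0, 0, 0], "fingers": -1}]'

```text
clock: 66.53
tcp_pos: [0.6472, 0.1107, 0.4074]
tcp_rot: [[0.154, 0.988, 0.006], [0.988, -0.154, 0.001], [0.002, 0.006, -1.0]]
wrist_force: [-8.9, -1.0, 24.0]
width: -0.002
finger_force: 11.3
```

The head is on its stop (z no longer falls while the force rises). Let it rise and go back to the handle.

Emit:
move_arm --commands '[{"travel": [0, 0, 0], "twist": [0, 0, 0], "fingers": -1}, {"travel": [0, 0, -0.4], "twist": [0, 0, 0], "fingers": -1}, {"travel": [0, 0, -0.6], "twist": [0, 0, 0], "fingers": -1}, {"travel": [0, 0, -1], "twist": [0, 0, 0], "fingers": -1}, {"travel": [0, 0, -1], "twist": [0, 0, 0], "fingers": -1}, {"travel": [0, -0.95, 0], "twist": [0, 0, 0], "fingers": -1}, {"travel": [0, -0.95, 0], "twist": [0, 0, 0], "fingers": -1}, {"travel": [0, -0.95, 0], "twist": [0, 0, 0], "fingers": -1}]'

```text
clock: 67.2
tcp_pos: [0.5912, 0.1194, 0.4617]
tcp_rot: [[0.155, 0.988, 0.005], [0.988, -0.155, 0.002], [0.003, 0.004, -1.0]]
wrist_force: [-0.1, 0.3, -0.5]
width: 0.003
finger_force: 0.0
```

Emit:
move_arm --commands '[{"travel": [0, -0.95, 0], "twist": [0, 0, 0], "fingers": 1}, {"travel": [0, -0.95, 0], "twist": [0, 0, 0], "fingers": 1}, {"travel": [0, -0.95, 0], "twist": [0, 0, 0], "fingers": 1}, {"travel": [0, 0, 0], "twist": [0, 0, 0], "fingers": 1}, {"travel": [0, 0, 0], "twist": [0, 0, 0], "fingers": 1}]'

```text
clock: 67.62
tcp_pos: [0.5349, 0.1284, 0.4614]
tcp_rot: [[0.154, 0.988, 0.004], [0.988, -0.154, 0.002], [0.002, 0.004, -1.0]]
wrist_force: [0.8, 0.2, 0.2]
width: 0.707
finger_force: 0.0
```

Run:
```python
from h import *
o=ctrl.get_obs();print(o['tcp_pos'])
s=plan([.535,.129,.28],down(TY));plan([.535,.129,.2],down(TY),s=s)
```

```text
[0.535 0.128 0.461]
10 rows travel [0.0, -0.0, 0.91] twist [0.0, -0.0, 0.0]
5 rows travel [0.0, 0.0, 0.8] twist [0.0, 0.0, 0.0]
```

Emit:
move_arm --commands '[{"travel": [0, 0, 0.91], "twist": [0, 0, 0], "fingers": 1}, {"travel": [0, 0, 0.91], "twist": [0, 0, 0], "fingers": 1}, {"travel": [0, 0, 0.91], "twist": [0, 0, 0], "fingers": 1}, {"travel": [0, 0, 0.91], "twist": [0, 0, 0], "fingers": 1}, {"travel": [0, 0, 0.91], "twist": [0, 0, 0], "fingers": 1}, {"travel": [0, 0, 0.91], "twist": [0, 0, 0], "fingers": 1}, {"travel": [0, 0, 0.91], "twist": [0, 0, 0], "fingers": 1}, {"travel": [0, 0, 0.91], "twist": [0, 0, 0], "fingers": 1}]'

```text
clock: 68.28
tcp_pos: [0.5371, 0.1281, 0.3142]
tcp_rot: [[0.155, 0.988, 0.005], [0.988, -0.155, 0.002], [0.002, 0.004, -1.0]]
wrist_force: [0.3, -0.6, 0.2]
width: 0.998
finger_force: 0.0
```

Emit:
move_arm --commands '[{"travel": [0, 0, 0.91], "twist": [0, 0, 0], "fingers": 1}, {"travel": [0, 0, 0.91], "twist": [0, 0, 0], "fingers": 1}, {"travel": [0, 0, 0.8], "twist": [0, 0, 0], "fingers": 1}, {"travel": [0, 0, 0.8], "twist": [0, 0, 0], "fingers": 1}, {"travel": [0, 0, 0.8], "twist": [0, 0, 0], "fingers": 1}, {"travel": [0, 0, 0.8], "twist": [0, 0, 0], "fingers": 1}, {"travel": [0, 0, 0.8], "twist": [0, 0, 0], "fingers": 1}, {"travel": [0, 0, 0], "twist": [0, 0, 0], "fingers": 1}]'

```text
clock: 68.95
tcp_pos: [0.5362, 0.1282, 0.1957]
tcp_rot: [[0.156, 0.988, -0.001], [0.988, -0.156, 0.001], [0.001, -0.002, -1.0]]
wrist_force: [-0.6, -0.6, -0.3]
width: 1.0
finger_force: 0.0
```

Emit:
move_arm --commands '[{"travel": [0, 0, 0], "twist": [0, 0, 0], "fingers": -1}, {"travel": [0, 0, 0], "twist": [0, 0, 0], "fingers": -1}, {"travel": [0, 0, 0], "twist": [0, 0, 0], "fingers": -1}, {"travel": [0, 0, 0], "twist": [0, 0, 0], "fingers": -1}, {"travel": [0, 0, 0], "twist": [0, 0, 0], "fingers": -1}, {"travel": [0, 0, 0], "twist": [0, 0, 0], "fingers": -1}, {"travel": [0, 0, 0], "twist": [0, 0, 0], "fingers": -1}, {"travel": [0, 0, 0], "twist": [0, 0, 0], "fingers": -1}]' --force 40

```text
clock: 69.62
tcp_pos: [0.535, 0.1287, 0.1993]
tcp_rot: [[0.155, 0.988, 0.0], [0.988, -0.155, 0.002], [0.002, 0.0, -1.0]]
wrist_force: [-3.0, 0.8, 5.5]
width: 0.107
finger_force: 40.5
```

Emit:
move_arm --commands '[{"travel": [0, -0.1, 0], "twist": [0, 0, 0], "fingers": -1}, {"travel": [0, -0.2, 0], "twist": [0, 0, 0], "fingers": -1}, {"travel": [0, -0.3, 0], "twist": [0, 0, 0], "fingers": -1}, {"travel": [0, -0.4, 0], "twist": [0, 0, 0], "fingers": -1}, {"travel": [0, -0.4, 0], "twist": [0, 0, 0], "fingers": -1}, {"travel": [0, -0.4, 0], "twist": [0, 0, 0], "fingers": -1}, {"travel": [0, -0.4, 0], "twist": [0, 0, 0], "fingers": -1}, {"travel": [0, -0.4, 0], "twist": [0, 0, 0], "fingers": -1}]'

```text
clock: 70.28
tcp_pos: [0.4846, 0.1366, 0.1993]
tcp_rot: [[0.155, 0.988, 0.005], [0.988, -0.155, 0.002], [0.002, 0.005, -1.0]]
wrist_force: [4.3, -1.4, 4.8]
width: 0.11
finger_force: 40.6
```

Emit:
move_arm --commands '[{"travel": [0, -0.4, 0], "twist": [0, 0, 0], "fingers": -1}, {"travel": [0, -0.4, 0], "twist": [0, 0, 0], "fingers": -1}, {"travel": [0, -0.4, 0], "twist": [0, 0, 0], "fingers": -1}, {"travel": [0, -0.4, 0], "twist": [0, 0, 0], "fingers": -1}, {"travel": [0, -0.4, 0], "twist": [0, 0, 0], "fingers": -1}, {"travel": [0, -0.4, 0], "twist": [0, 0, 0], "fingers": -1}, {"travel": [0, -0.3, 0], "twist": [0, 0, 0], "fingers": -1}, {"travel": [0, -0.2, 0], "twist": [0, 0, 0], "fingers": -1}]'

```text
clock: 70.95
tcp_pos: [0.4266, 0.1458, 0.1993]
tcp_rot: [[0.155, 0.988, 0.004], [0.988, -0.155, 0.002], [0.002, 0.004, -1.0]]
wrist_force: [2.8, -2.4, 7.5]
width: 0.114
finger_force: 40.9
```

Now the last centimetre slowly to the stop.

Emit:
move_arm --commands '[{"travel": [0, -0.2, 0], "twist": [0, 0, 0], "fingers": -1}, {"travel": [0, -0.2, 0], "twist": [0, 0, 0], "fingers": -1}, {"travel": [0, -0.1, 0], "twist": [0, 0, 0], "fingers": -1}, {"travel": [0, 0, 0], "twist": [0, 0, 0], "fingers": -1}, {"travel": [0, 0, 0], "twist": [0, 0, 0], "fingers": -1}]'

```text
clock: 71.37
tcp_pos: [0.4167, 0.1473, 0.1993]
tcp_rot: [[0.155, 0.988, 0.003], [0.988, -0.155, 0.002], [0.002, 0.003, -1.0]]
wrist_force: [1.5, -0.9, 9.8]
width: 0.11
finger_force: 41.4
```

Emit:
move_arm --commands '[{"travel": [0, -0.15, 0], "twist": [0, 0, 0], "fingers": -1}, {"travel": [0, -0.1, 0], "twist": [0, 0, 0], "fingers": -1}, {"travel": [0, 0, 0], "twist": [0, 0, 0], "fingers": -1}, {"travel": [0, 0, 0], "twist": [0, 0, 0], "fingers": -1}]'

```text
clock: 71.7
tcp_pos: [0.415, 0.1475, 0.1993]
tcp_rot: [[0.155, 0.988, 0.011], [0.988, -0.155, 0.002], [0.003, 0.011, -1.0]]
wrist_force: [9.1, -6.5, 5.2]
width: 0.106
finger_force: 41.0
```

Emit:
move_arm --commands '[{"travel": [0, 0, 0], "twist": [0, 0, 0], "fingers": 1}, {"travel": [0, 0.1, 0], "twist": [0, 0, 0], "fingers": 1}, {"travel": [0, 0, 0], "twist": [0, 0, 0], "fingers": 1}, {"travel": [0, 0, 0], "twist": [0, 0, 0], "fingers": 1}, {"travel": [0, 0, -0.5], "twist": [0, 0, 0], "fingers": 1}, {"travel": [0, 0, -1], "twist": [0, 0, 0], "fingers": 1}, {"travel": [0, 0, -1], "twist": [0, 0, 0], "fingers": 1}, {"travel": [0, 0, -1], "twist": [0, 0, 0], "fingers": 1}]'

```text
clock: 72.37
tcp_pos: [0.4129, 0.1476, 0.2687]
tcp_rot: [[0.155, 0.988, -0.002], [0.988, -0.155, 0.001], [0.001, -0.002, -1.0]]
wrist_force: [0.8, -0.2, -0.1]
width: 0.998
finger_force: 0.0
```

Emit:
move_arm --commands '[{"travel": [0, 0, -1], "twist": [0, 0, 0], "fingers": 1}, {"travel": [0, 0, -1], "twist": [0, 0, 0], "fingers": 1}, {"travel": [0, 0, -1], "twist": [0, 0, 0], "fingers": 1}, {"travel": [0, 0, -1], "twist": [0, 0, 0], "fingers": 1}, {"travel": [0, 0, 0], "twist": [0, 0, 0], "fingers": 1}, {"travel": [0, 0, 0], "twist": [0, 0, 0], "fingers": 1}]'

```text
clock: 72.87
tcp_pos: [0.4132, 0.1476, 0.3489]
tcp_rot: [[0.155, 0.988, 0.002], [0.988, -0.155, 0.002], [0.002, 0.002, -1.0]]
wrist_force: [0.2, -0.9, -0.1]
width: 0.999
finger_force: 0.0
```

Run:
```python
from h import *
o=ctrl.get_obs();print(o['tcp_pos'],o['wrist_force'])
im,c=shot('wrist','x');g=im.max(2)
u,v=proj(c,[.4167,.149,.061]);u=int(u);v=int(v);r=np.nonzero(g[v,u-30:u+30]<80)[0]
print('handle',atz(c,r.mean()+u-30,v,.061))
im,c,m=standing('side')
for r in range(159,211,2): print(r,''.join('#' if m[r,q] else ('o' if im[r,q].min()>150 else '.') for q in range(200,260)))
k0=cv2.imread('pics/b.png')[120:165,232:275].astype(int);k1=im[120:165,232:275,::-1].astype(int);print('knob area diff',np.abs(k0-k1)[15:40].mean())
X=slotpose(0)[1][:,1];Y=np.array([-X[1],X[0],0]);TO=np.array([.4167,.1482])+.115*X[:2]
for i in range(4): print(i,[proj(c,np.array([*TO,.13])+Y*(-.069+.046*i-.011)+X*x).round().tolist() for x in(-.032,.032)])
```

```text
[0.413 0.148 0.349] [ 0.231 -0.872 -0.109]
handle [0.416 0.15  0.061]
159 .....................................................ooooooo
161 ....................ooo................................ooooo
163 .............o.........##....................oo.........oooo
165 ............ooo..########.....................ooo.........oo
167 .............###########.ooo........oooo.o..o..o.oo.........
169 ............#######.###....o.....oo..o.o..........ooo.......
171 ...........#####.oooo....######..ooo.o........oooooooo......
173 ...........######....##########..........ooooooooooo..oo....
175 ......oooo.###################.ooo...ooooooooo.o.....ooooo..
177 .....ooooo.#############...........#.ooooo..........oo..ooo.
179 .......oooo.##########.ooo....#######.o......o.......ooooo.o
181 ........oooo.ooo.######...###########ooo......o........oo..o
183 ..........oooooo.###################.ooo...............o...o
185 .......o...ooooo.###########..oo.......####.o....ooo.....o..
187 ........o....oooo.#...######..o....########.o...........o..o
189 ......oooo....ooooooo.#######.#############.o...............
191 .ooooooooooo....ooooo.#####################......o......oooo
193 ...ooooooooo..o...ooo.####################.ooo......oooooooo
195 ..ooooo.......o....oooo..oo.##############.oooo.ooooooooooo.
197 ..o...........o..o...oooooo.#############..ooooooooo........
199 ........o.............ooooo.#########..ooooooooooo..........
201 ...........o........o...oooo.####..ooooooooooo..............
203 .................oooo....oooo.oooooooooooo..................
205 ...........ooooooo.....o...oooooooooooo......oooo...........
207 .........ooooo........ooo...ooooooo.......ooooo.............
209 ........oo........ooooooo.o...........o.oooo................
knob area diff 8.363100775193798
0 [[229.0, 191.0], [243.0, 184.0]]
1 [[223.0, 183.0], [237.0, 177.0]]
2 [[217.0, 176.0], [231.0, 170.0]]
3 [[211.0, 169.0], [225.0, 163.0]]
```

The four cells stand (top edges at rows 164, 171, 178, 185, as predicted), the tray handle is at the out stop, and the robot touches nothing. Hand in.

```bash
python3 -c "
from h import *
print(ctrl.finish_job())"
```

```text
the job is handed in; nothing more can be done
None
```

I handed the job in: all four blue cells stand terminals up in their slots, the head was pressed to its stop and released, and the loaded tray is back at its out stop; the hand-in call gave no verdict, and one cell jammed briefly (about 77 N at the wrist, under the 120 N limit) before dropping into its slot.

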